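# Turn a tube rack between two passes in a UV sterilising cabinet

## Robot

A 6-joint arm with a two-finger parallel gripper is mounted at the origin on the work surface. World frame = base frame: x ahead of the robot, y to its left, z up, the work surface at z = 0. Lengths are in mm, angles in rad, forces in N, time in s.
With the tool pointing down it reaches from about 325 to 900 mm from the base axis. Payload 6.1 kg.
Tool frame: the origin (TCP) lies midway between the tips of the shut fingers; the grasp point (between the pads) lies 19 mm behind it (robot.pinch_z is the distance from the TCP to the grasp point, in mm); z points along the fingers, y is the direction in which the jaws open and shut (so a half turn about z gives the same grasp; the last joint's range is limited). The gripper opens to 87 mm and grips with 3 to 60 N. Pads are 19 mm wide; open, the fingers measure 117 mm over their backs; the gripper's body (75 mm by 190 mm) begins 51 mm behind the grasp point.
Start: joints at [-1.359, 0.22, 1.526, -0, 1.395, -0.126], TCP at [207.125, -589.673, 194.138] pointing down, gripper open.
Joint ranges: [-2.98, 2.98], [-0.91, 2.08], [0.09, 2.57], [-1.24, 4.39], [0.2, 2.65], [-2.68, 2.68]. Speed limits (rad/s): [2.57, 2.57, 3.01, 3.14, 3.14, 3.14].

## Interface

Orientations are given as a unit quaternion [x, y, z, w].
In Python, from rig import get_state, read_camera, get_calibration, robot gives the robot as it stands.
- The arm moves only by the tool drive_tool, never from a script. Its argument "increments" is a list of rows, each an object of numbers: "dx", "dy", "dz": the shift along the world's x, y, z in m; "rx", "ry", "rz": the turn, a rotation vector about the world's x, y, z in rad; "claw": the finger opening in m, from 0 to 0.087. In form: [{"dx": .., "dy": .., "dz": .., "rx": .., "ry": .., "rz": .., "claw": ..}, ...]. A call has 1 to 5 rows; each row is the pose to reach, as a shift and turn from the pose measured when the call began; what a row does not reach only later rows make up. A row lasts 1/12 s, in which the tool goes at most 41.7 mm and 7.16 degrees, less where a joint would pass 70% of its speed; a pose out of reach is approached as far as the arm can. A call with a gripper value outside its range is refused whole. The fingers move at their own pace and stop on an object; "force" is the grip in N (left out, the last holds). Time passes only in rows, so rows that repeat a pose let the fingers close. It gives the time, the measured TCP pose, the force and the opening at its end, in the units of the state.
- get_state(): the state, without advancing time (a new reading comes with each control period).
- read_camera(name): name is "scene" or "top"; returns the picture (480x640x3 uint8, red, green, blue); there is no depth.
- get_calibration(name): a dict with "camera_matrix" (3x3 intrinsics, pixels), "position" and "orientation" of the camera in the world. Camera axes: x right, y down, z forward; pixel columns grow to the right and rows downward; lengths in mm; the calibration is good to about 2 mm. A picture is of the moment at which its call begins. get_calibration takes no time and is no camera call.
- robot.finish_job(): hands the job in, once; it reports no verdict.
The state is a dict: "time_s": time; "qpos": joint angles; "joint_velocities": joint speeds; "joint_efforts": joint torques, N m; "position": TCP position; "tcp_rot": TCP orientation; "ft_force": force on the tool from outside, world axes, zero at the start; "torque": the same for the moment, N m; "gripper_width": finger opening in mm.
Only numpy, scipy, OpenCV 4.12 (cv2) and the standard library are available. Lean on these libraries where they do the work, as an engineer would, in place of code of your own. Each camera call takes 0.05 s, during which the arm holds its last target.

## Task

The UV cabinet's first pass is over and its lid has popped up onto its safety catch: reach under the raised front edge, push the hidden catch aside while lifting, and open the lid. Take out the tube rack, turn it a quarter turn so that its four-hole face, which now looks to the cabinet's front, looks up to the lamp, and set it back squarely between the two low rails in the middle of the chamber. Then press the lid fully shut so that the catch springs back, and leave the other things on the bench where they are.

Things in the scene. Friction and masses are not known exactly. Their poses are not given: they have to be found in the camera images.
- cabinet: The UV cabinet, a fixed white box on the bench, 186 (x) by 200 (y) mm, rim 110 mm high, its chamber open at the top under the lid: 160 by 184 mm inside, 45 mm deep. Origin under its centre on the bench; x points from its front (towards the robot) to its back, y to its left as seen from the robot, z up
- nest (a point): Centre of the chamber floor midway between two low steel rails, 65 mm above the bench, axes as the cabinet's. The rails run along y, 8 mm high and 50 mm long, inner faces 37 mm in front of and behind this point. The chamber's front wall is 80 mm in front of it
- lid (a joint): Lid angle, rad: 0 shut, grows as it opens, stop at 1.72. A stiff friction hinge holds it wherever it is left; 5 to 7 N at its front edge lifts it (mass 0.55 kg). At the start it is ajar at 0.06 to 0.09; the catch stops it at 0.10 until pushed aside
- lid_hinge (a point): Middle of the lid's hinge line (along the cabinet's y), at the back of the rim, 88 mm behind the nest and 110 mm above the bench. The lid is a white frame with amber panes, 62 mm tall, with a lamp tube under its roof
- lid_edge (a point): Middle of the lid's lower front edge, 228 mm from the hinge line; its axes are the cabinet's when shut and turn with the lid. It is the edge of a flat white lip, 200 mm wide and 6 mm thick, that juts 50 mm out over the cabinet's front face, 110 mm above the bench when shut, open space beneath. The lid's sloping front pane rises from 54 mm behind the edge
- catch (a joint): Angle, rad, of the safety catch, a sprung steel lever under the middle of the lip: 0 at rest, hooked over the lid's keeper bar; grows to 0.42 as its tab is pushed to the cabinet's -y (right, seen from the robot). From 0.1 (tab 5 mm aside) the lid is free, 0.2 is safe; keep it so till the lid is past 0.15. It springs back; on closing, the bar snaps past it when the lip is pressed down (3 to 10 N)
- catch_tab (a point): Centre of the +y face of the catch's upright tab, the face to push (2 to 3 N). The tab spans 8 to 43 mm behind the shut lip's edge, is 5 mm thick (y), and reaches from 64 to 104 mm above the bench. A 12 mm wide keeper plate hangs from the middle of the lip, 38 mm behind its edge: keep fingertips less deep than that
- rack_center (a point): Centre of the tube rack, a light grey plastic block 60 (x) by 54 (y) by 60 (z) mm, 90 to 180 g; its two y ends are plain (grip there). It starts on the chamber floor between the rails, z up, x to the cabinet's back. Holes: z face one of 30 mm, -x face four of 16 mm, -z face nine, x face sixteen small. At the end its x axis must point straight down, its y axis along the cabinet's y
- rack_face (a point): Centre of the rack's four-hole face (its -x face), 30 mm from the rack's centre: at the start it looks to the cabinet's front, at the end straight up
- pad_center (a point): Centre of the upper face of a blue bench pad, 190 mm square, 2 mm thick, fixed, on the bench right of the cabinet and kept clear: a place to put the rack down
- media_bottle: Bystander: glass bottle with a cap, 56 mm across, 105 mm tall; origin under its centre
- beaker: Bystander: glass beaker, 68 mm across, 85 mm tall; origin under its centre
- wash_bottle: Bystander: white bottle with a spout, 56 mm across, 132 mm tall; origin under its centre
- petri_stack: Bystander: stack of three clear dishes, 62 mm across, 43 mm tall; origin under its centre
- filter_cup: Bystander: steel filter holder, 44 mm across, 88 mm tall; origin under its centre
- forceps: Bystander: steel forceps lying flat, 118 mm long, 8 mm tall; origin under its centre
- funnel: Bystander: grey plastic filter funnel standing mouth down, 72 mm across, 84 mm tall; origin under its centre

How it is judged:
By the outcome, as a careful person would: the job done as asked, in the order asked, and still so for the second after the job is handed in, with the robot touching nothing.
It also fails if it takes over 72 s, if anything falls off the work surface, if the arm or the gripper's body presses on something with over 40 N, if the wrist force passes 120 N, or if a joint passes its speed limit or range.

## Working session

There is one attempt and no reset: what is moved stays moved. The work goes in short steps, Python scripts to look and compute and a tool call to move; the robot and the scene stay as the last step left them, time stands still between calls to the robot, and variables do not carry over. Pictures are saved under pics/ and viewed, and the job is handed in when it is done.

Besides the shell and the picture viewer there is one more tool, called as name([rows], argument=value, ...), one row to a line, values as JSON. drive_tool: Moves the arm, as the interface text tells. Its arguments: {"type":"object","properties":{"increments":{"type":"array","items":{"type":"object","properties":{"dx":{"type":"number"},"dy":{"type":"number"},"dz":{"type":"number"},"rx":{"type":"number"},"ry":{"type":"number"},"rz":{"type":"number"},"claw":{"type":"number"}}}},"force":{"type":"number"}},"required":["increments"]}

```bash
ls; mkdir -p pics; python3 - <<'E'
from rig import get_state, read_camera, get_calibration, robot
import cv2
for n in ("scene","top"):
    im=read_camera(n); cv2.imwrite(f"pics/{n}0.png",im[:,:,::-1]); print(n,get_calibration(n))
s=get_state(); print(s); print([a for a in dir(robot) if a[0]!='_'])
E
```

```text
pics
scene {'camera_matrix': array([[550.85747966,   0.        , 330.75843313],
       [  0.        , 550.85747966, 238.92860949],
       [  0.        ,   0.        ,   1.        ]]), 'position': array([1201.63702929, -290.65097591,  986.78907078]), 'orientation': array([ 0.7639426 ,  0.55009565, -0.19322144, -0.27649946])}
top {'camera_matrix': array([[561.8658446 ,   0.        , 317.00414919],
       [  0.        , 561.8658446 , 229.91287063],
       [  0.        ,   0.        ,   1.        ]]), 'position': array([ 380.82993887,  -21.69101334, 1345.73457027]), 'orientation': array([-0.70221779,  0.70958117, -0.0446728 ,  0.03727034])}
{'time_s': 0.1, 'qpos': array([-1.35914110e+00,  2.21151210e-01,  1.52745656e+00,  8.68179284e-06,
        1.39466414e+00, -1.26103117e-01]), 'joint_velocities': array([ 5.15198175e-04, -1.77929027e-03, -1.76157310e-03, -5.43095751e-04,
       -1.58632612e-03, -2.64560709e-05]), 'joint_efforts': array([ 1.07825806e-03, -4.95944273e+01, -3.88520765e+01,  7.00787036e-02,
        5.14834863e-02, -4.48562923e-05]), 'position': array([ 206.98405996, -589.1224097 ,  193.16546771]), 'tcp_rot': array([ 9.85773553e-01,  1.68076762e-01, -3.16358392e-05, -8.39042783e-04]), 'ft_force': array([ 0.12113946,  0.02799261, -0.25643707]), 'torque': array([-0.04354181, -0.03525671,  0.00888636]), 'gripper_width': 86.73654121114147}
['IKError', 'finish_job', 'pinch_z']
```

View pics/scene0.png

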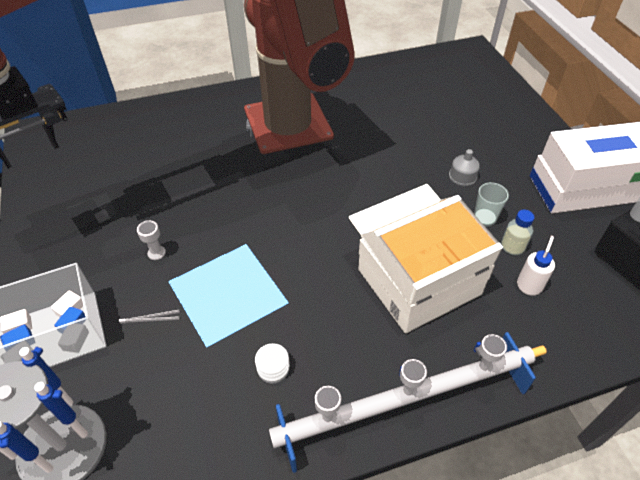

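View pics/top0.png

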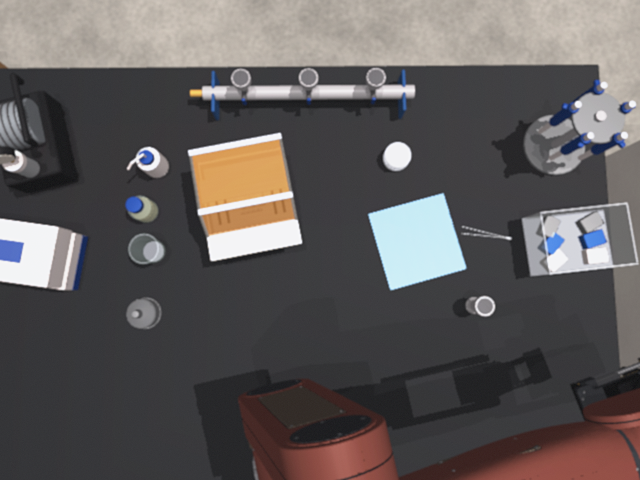

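The scene view shows the cabinet near (430,265), its white lip facing the robot at about (395,215), and the blue pad at (228,293). The top view shows the lip's front edge from (211,259) to (301,244), with the pad at (417,242). Next I'll zoom in.

```bash
cat > h.py <<'E'
import numpy as np, cv2
from scipy.spatial.transform import Rotation as R
from rig import get_state, read_camera, get_calibration, robot
def cal(n):
    c=get_calibration(n); return c["camera_matrix"],np.array(c["position"]),R.from_quat(c["orientation"]).as_matrix()
def ray(n,u,v):
    K,p,M=cal(n); d=M@np.linalg.inv(K)@np.array([u,v,1.]); return p,d/np.linalg.norm(d)
def onz(n,u,v,z):
    p,d=ray(n,u,v); return p+d*(z-p[2])/d[2]
def proj(n,X):
    K,p,M=cal(n); c=M.T@(np.asarray(X,float)-p); q=K@c; return q[:2]/q[2]
def tri(a,b):
    (p,d),(q,e)=ray("top",*a),ray("scene",*b)
    A=np.stack([d,-e],1); t=np.linalg.lstsq(A,q-p,rcond=None)[0]
    x,y=p+d*t[0],q+e*t[1]; return (x+y)/2,np.linalg.norm(x-y)
def crop(im,x0,y0,x1,y1,f,name):
    cv2.imwrite(name,cv2.resize(im[y0:y1,x0:x1,::-1],None,fx=f,fy=f,interpolation=cv2.INTER_CUBIC))
def st():
    s=get_state(); print("t",round(s["time_s"],2),"pos",s["position"].round(1),"q",s["tcp_rot"].round(3),"F",s["ft_force"].round(1),"w",round(s["gripper_width"],1)); print("J",s["qpos"].round(3)); return s
E
python3 - <<'E'
import cv2
from h import *
a=cv2.imread("pics/top0.png")[:,:,::-1];b=cv2.imread("pics/scene0.png")[:,:,::-1]
crop(a,180,125,310,270,5 and 4,"pics/t0c.png"); crop(b,340,180,510,330,4,"pics/s0c.png")
E
```

```text
(no output)
```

View pics/t0c.png

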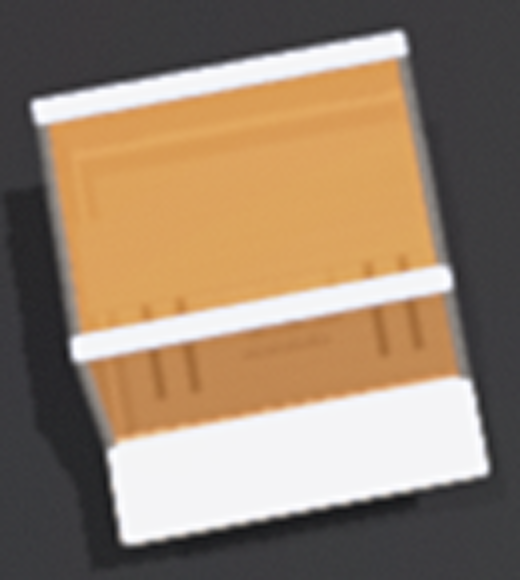

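View pics/s0c.png

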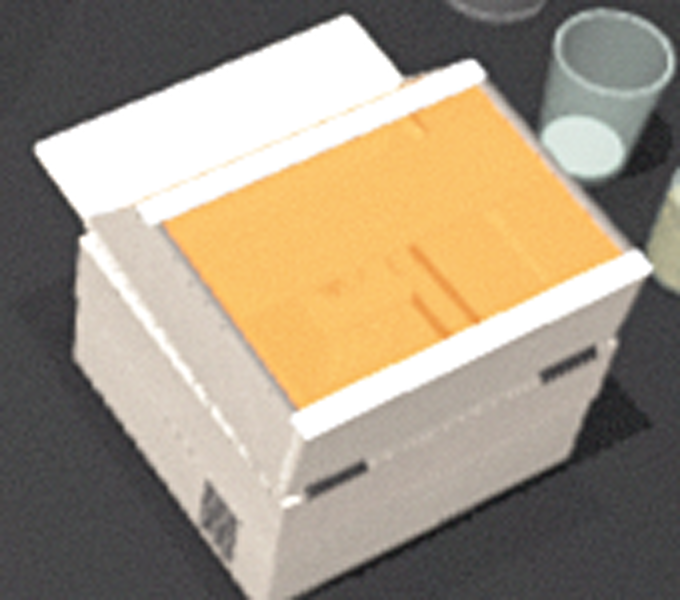

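```bash
python3 - <<'E'
from h import *
o=lambda a,x,y:((a[0]+.5)/4-.5+x,(a[1]+.5)/4-.5+y)
P={}
for k,a,b in [("lipFL",(122,547),(347,13)),("lipFR",(490,471),(34,150)),("roofBL",(30,102),(651,270)),("roofBR",(404,29),(300,440)),("roofFL",(70,340),(480,60)),("roofFR",(447,266),(140,206))]:
    x,e=tri(o(a,180,125),o(b,340,180)); P[k]=x; print(k,x.round(1),round(e,1))
d=P["lipFL"]-P["lipFR"]; print(np.linalg.norm(d),np.arctan2(-d[0],d[1]))
d=P["roofBL"]-P["roofBR"]; print(np.linalg.norm(d),np.arctan2(-d[0],d[1]))
d=P["roofFL"]-P["roofFR"]; print(np.linalg.norm(d),np.arctan2(-d[0],d[1]))
# pad
im=cv2.imread("pics/top0.png"); hsv=cv2.cvtColor(im,cv2.COLOR_BGR2HSV)
m=cv2.inRange(hsv,(85,40,120),(110,255,255)); c=max(cv2.findContours(m,0,2)[0],key=cv2.contourArea)
print([onz("top",*q,2).round(0)[:2] for q in cv2.boxPoints(cv2.minAreaRect(c))], onz("top",*cv2.minAreaRect(c)[0],2))
# other things quick
for n,u,v,z in [("petri",397,156,43),("filter",482,306,88),("forceps",487,233,5),("media",141,208,100),("beaker",147,250,40)]: print(n,onz("top",u,v,z).round(0))
E
```

```text
lipFL [455.1 193.5 133.8] 4.7
lipFR [494.7  -4.  132.3] 3.0
roofBL [690.4 237.8 170.8] 6.3
roofBR [728.4  38.  172.9] 6.3
roofFL [558.4 210.2 193.2] 6.3
roofFR [595.2  13.8 193.7] 8.7
201.5276495920891 0.1979970134106372
203.42386212824866 0.18816454389705708
199.7624715639892 0.18516339455799044
[array([ 577., -158.]), array([ 630., -348.]), array([ 440., -394.]), array([ 389., -207.])] [ 508.31207251 -276.75622374    2.        ]
petri [ 707. -228.   43.]
filter [ 353. -401.   88.]
forceps [ 525. -446.    5.]
media [579. 357. 100.]
beaker [490. 359.  40.]
```

drive_tool([
  {"dx":0.02,"dy":0.03,"dz":0.03,"claw":0.04},
  {"dx":0.04,"dy":0.06,"dz":0.05,"rx":0.1,"claw":0.04},
  {"dx":0.06,"dy":0.09,"dz":0.08,"rx":0.2,"claw":0.04},
  {"dx":0.07,"dy":0.12,"dz":0.1,"rx":0.3,"claw":0.04},
  {"dx":0.08,"dy":0.15,"dz":0.12,"rx":0.35,"claw":0.04},
])

```text
validation failed for argument at $.in...
```

```bash
python3 - <<'E'
from h import *
s=st()
b=cv2.imread("pics/scene0.png")[:,:,::-1]; crop(b,0,60,120,200,5,"pics/g0.png")
im=read_camera("top"); crop(im,400,230,640,480,3,"pics/g1.png")
np.savez("d1.npz",q=s["qpos"],p=s["position"],o=s["tcp_rot"])
E
```

```text
t 0.1 pos [ 207.  -589.1  193.2] q [ 0.986  0.168 -0.    -0.001] F [ 0.1  0.  -0.3] w 86.7
J [-1.359  0.221  1.527  0.     1.395 -0.126]
```

View pics/g1.png

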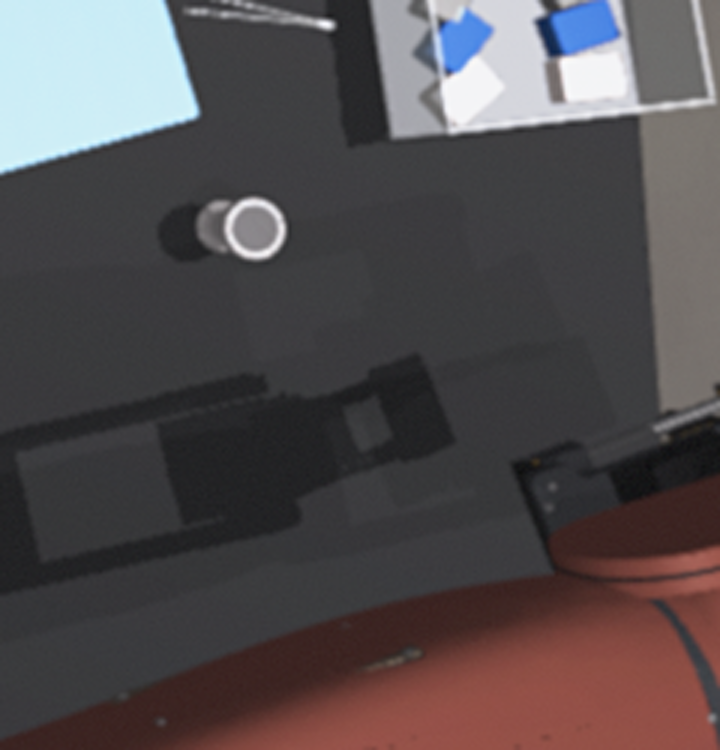

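View pics/g0.png

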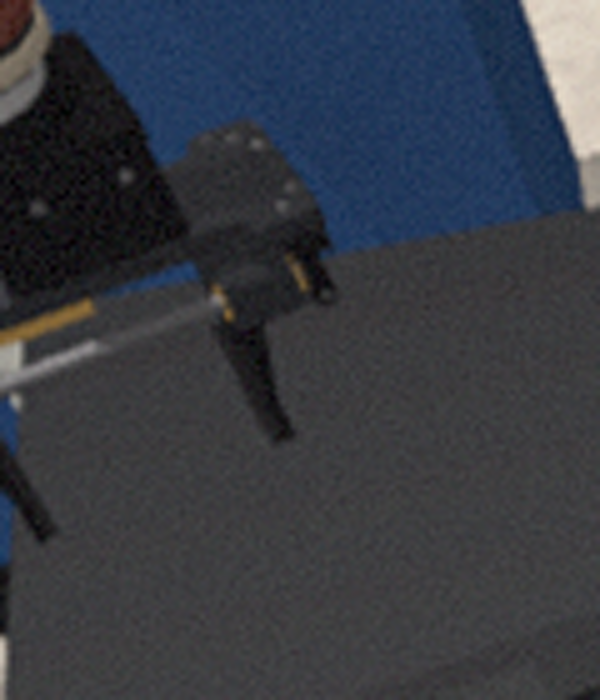

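The pictures show that the gripper's wide rail body (190 mm) lies along the jaw direction, with slender fingers. The tool refused my move, so I'll retry with every key filled in.

drive_tool([
  {"dx":0.02,"dy":0.03,"dz":0.03,"rx":0.0,"ry":0.0,"rz":0.0,"claw":0.04},
  {"dx":0.04,"dy":0.06,"dz":0.05,"rx":0.1,"ry":0.0,"rz":0.0,"claw":0.04},
  {"dx":0.06,"dy":0.09,"dz":0.08,"rx":0.2,"ry":0.0,"rz":0.0,"claw":0.04},
  {"dx":0.07,"dy":0.12,"dz":0.1,"rx":0.3,"ry":0.0,"rz":0.0,"claw":0.04},
  {"dx":0.08,"dy":0.15,"dz":0.12,"rx":0.35,"ry":0.0,"rz":0.0,"claw":0.04},
])

```text
time_s: 0.57
position: [287.2, -439.3, 313.0]
tcp_rot: [0.97, 0.165, 0.029, -0.175]
ft_force: [-0.1, -0.0, 0.5]
gripper_width: 61.3
```

```bash
cat >> h.py <<'E'
import os,json
def log():
    s=get_state(); L=json.load(open("log.json")) if os.path.exists("log.json") else []
    L.append([list(s["qpos"]),list(s["position"]),list(s["tcp_rot"])]); json.dump(L,open("log.json","w"))
E
python3 -c "
from h import *
st();log()"
```

```text
t 0.57 pos [ 287.2 -439.3  313. ] q [ 0.97   0.165  0.029 -0.175] F [-0.1 -0.   0.5] w 61.3
J [-1.227  0.208  1.364  0.124  1.905  0.028]
```

drive_tool([
  {"dx":0.0,"dy":0.04,"dz":0.0,"rx":0.0,"ry":-0.1,"rz":0.0,"claw":0.04},
  {"dx":0.0,"dy":0.08,"dz":0.0,"rx":0.0,"ry":-0.2,"rz":0.0,"claw":0.04},
  {"dx":0.01,"dy":0.12,"dz":0.0,"rx":0.0,"ry":-0.3,"rz":0.0,"claw":0.04},
  {"dx":0.02,"dy":0.16,"dz":0.0,"rx":0.0,"ry":-0.4,"rz":0.0,"claw":0.04},
  {"dx":0.03,"dy":0.2,"dz":0.0,"rx":0.0,"ry":-0.5,"rz":0.0,"claw":0.04},
])

```text
time_s: 0.98
position: [317.8, -237.8, 313.1]
tcp_rot: [0.932, 0.204, 0.271, -0.128]
ft_force: [-0.1, 1.4, 1.1]
gripper_width: 40.6
```

```bash
python3 -c "
from h import *
st();log()"
```

```text
t 0.98 pos [ 317.8 -237.8  313.1] q [ 0.932  0.204  0.271 -0.128] F [-0.1  1.4  1.1] w 40.6
J [-1.383 -0.39   2.     0.55   1.798 -0.189]
```

```bash
cat > kin.py <<'E'
import numpy as np
from scipy.spatial.transform import Rotation as R
from scipy.optimize import least_squares
def rot(q,off=0.):
    e=R.from_euler
    return e('z',q[0]),e('y',q[1]),e('y',q[2]),e('z',q[3]),e('y',q[4]),e('z',q[5]+off)
def fk(q,P):
    d1,a1,l2,a3,d4,d6=P
    r=rot(q); A=r[0]; p=A.apply([a1,0,d1]); A=A*r[1]; p=p+A.apply([0,0,l2]); A=A*r[2]; p=p+A.apply([a3,0,d4]); 
    A4=A; A=A*r[3]*r[4]*r[5]; p=p+A.apply([0,0,d6]); return p,A
E
python3 - <<'E'
from kin import *; import json
L=json.load(open("log.json"))
L.insert(0,[[-1.35914110e+00,2.21151210e-01,1.52745656e+00,8.68179284e-06,1.39466414e+00,-1.26103117e-01],[206.98405996,-589.1224097,193.16546771],[9.85773553e-01,1.68076762e-01,-3.16358392e-05,-8.39042783e-04]])
for q,p,o in L:
    d=(fk(q,[0]*6)[1].inv()*R.from_quat(o)); print(d.as_rotvec().round(3))
f=lambda P:np.concatenate([fk(q,P)[0]-p for q,p,o in L])
s=least_squares(f,[400,0,400,0,400,250]); print(s.x.round(1),s.fun.round(1))
print(np.linalg.svd(s.jac)[1])
E
```

```text
[ 0.    -0.     1.571]
[-0.     0.     1.571]
[-0.     0.     1.571]
[799.5 132.4 414.7 390.8 473.7 545.3] [-76.8 -16.6  -2.9 -54.4 -20.7 -10.2   9.8   3.1  13. ]
[3.38642188 2.45868954 0.58716719 0.35722526 0.09227079 0.07812466]
```

```bash
python3 - <<'E'
import re
s=open("kin.py").read()
s=s.replace("d1,a1,l2,a3,d4,d6=P","d1,a1,l2,a3,d4,d6,b=P").replace("A.apply([a1,0,d1])","A.apply([a1,b,d1])")
open("kin.py","w").write(s)
E
python3 - <<'E'
from kin import *; import json
L=json.load(open("log.json"))
L.insert(0,[[-1.35914110e+00,2.21151210e-01,1.52745656e+00,8.68179284e-06,1.39466414e+00,-1.26103117e-01],[206.98405996,-589.1224097,193.16546771],None])
f=lambda P:np.concatenate([fk(q,P)[0]-p for q,p,o in L]+[1e-3*(np.array(P)-[400,0,400,0,400,250,80])])
s=least_squares(f,[400,0,400,0,400,250,80]); print(s.x.round(1),s.fun.round(1))
print(np.linalg.svd(s.jac)[1])
E
```

```text
[311.1   0.  411.6  52.4 547.7 371.1  78.6] [-0.   0.   0.  -0.  -0.  -0.   0.  -0.  -0.  -0.1  0.   0.   0.1  0.1
  0.1 -0. ]
[3.38805359 2.45881618 1.75938061 0.50572236 0.3327041  0.09225476
 0.07024259]
```

```bash
cat >> kin.py <<'E'
import json
START=[[-1.35914110e+00,2.21151210e-01,1.52745656e+00,8.68179284e-06,1.39466414e+00,-1.26103117e-01],[206.98405996,-589.1224097,193.16546771],None]
def params():
    L=[START]+json.load(open("log.json"))
    f=lambda P:np.concatenate([fk(q,P)[0]-p for q,p,o in L]+[1e-3*(np.array(P)-[400,0,400,0,400,250,80])])
    s=least_squares(f,[311,0,411,52,548,371,79]); return s.x,np.abs(s.fun[:-7]).max()
LO=np.array([-2.98,-.91,.09,-1.24,.2,-2.68]);HI=np.array([2.98,2.08,2.57,4.39,2.65,2.68])
def ik(p,Rt,q0,P):
    Ro=R.from_euler('z',np.pi/2)
    def f(q):
        x,A=fk(q,P); return np.concatenate([(x-p)/100,((A*Ro).inv()*Rt).as_rotvec()*3])
    s=least_squares(f,np.clip(q0,LO+1e-3,HI-1e-3),bounds=(LO,HI)); return s.x,s.cost
# cabinet frame
YAW=.19; EDGE=np.array([475.,95.]); 
cx=np.array([np.cos(YAW),np.sin(YAW)]); cy=np.array([-np.sin(YAW),np.cos(YAW)])
HINGE=EDGE+227.4*cx; NEST=HINGE-88*cx
def cab(x,y,z): # relative to nest point axes, z world
    return np.array([*(NEST+x*cx+y*cy),z])
def tool(pitch,yaw=0.,roll=0.):  # pitch below horizontal
    return R.from_euler('z',YAW+yaw)*R.from_euler('y',-(np.pi/2-pitch))*R.from_euler('z',roll)*R.from_euler('x',np.pi)
E
python3 - <<'E'
from h import *; import kin
from kin import *
P,e=params(); print(P.round(1),e)
s=get_state(); q=s["qpos"]
for pd in (50,60,70):
  for pt in [(-168,60,240),(-160,45,90),(-112,40,75),(-112,5,130)]:
    p=cab(pt[0],pt[1],pt[2]); Rt=tool(np.radians(pd))
    x,c=ik(p,Rt,q,P); print(pd,pt,p.round(0),x.round(2),round(c,4))
print((tool(np.radians(60))*R.from_quat(s["tcp_rot"]).inv()).as_rotvec().round(3))
E
```

```text
[311.1   0.  411.6  52.4 547.7 371.1  78.6] 0.0008973134677319194
50 (-168, 60, 240) [436. 149. 240.] [ 0.14 -0.91  2.45  0.03  0.92  1.52] 0.0031
50 (-160, 45, 90) [446. 135.  90.] [ 0.1  -0.61  2.57  0.07  0.54  1.44] 0.0283
50 (-112, 40, 75) [494. 139.  75.] [ 0.06 -0.46  2.56  0.24  0.36  1.25] 0.0
50 (-112, 5, 130) [501. 105. 130.] [-0.07 -0.61  2.53  0.31  0.57  1.1 ] 0.0
60 (-168, 60, 240) [436. 149. 240.] [ 0.13 -0.75  2.32  0.03  1.05  1.51] 0.0
60 (-160, 45, 90) [446. 135.  90.] [ 0.08 -0.56  2.51  0.09  0.68  1.41] 0.0
60 (-112, 40, 75) [494. 139.  75.] [ 0.08 -0.35  2.4   0.1   0.57  1.39] 0.0
60 (-112, 5, 130) [501. 105. 130.] [-0.03 -0.46  2.37  0.16  0.73  1.26] 0.0
70 (-168, 60, 240) [436. 149. 240.] [ 0.14 -0.56  2.17  0.02  1.19  1.52] 0.0
70 (-160, 45, 90) [446. 135.  90.] [ 0.1  -0.39  2.35  0.04  0.84  1.46] 0.0
70 (-112, 40, 75) [494. 139.  75.] [ 0.1  -0.22  2.25  0.05  0.77  1.45] 0.0
70 (-112, 5, 130) [501. 105. 130.] [ 0.01 -0.31  2.21  0.08  0.9   1.35] 0.0
[-0.145  0.027 -0.275]
```

```bash
python3 - <<'E'
from h import *; from kin import *
s=st()
for pt in [(-185,45,200),(-185,45,52),(-112,40,50),(-112,20,50)]:
    p=cab(*pt); print(pt,p.round(1),(p-s["position"]).round(1))
E
```

```text
t 0.98 pos [ 317.8 -237.8  313.1] q [ 0.932  0.204  0.271 -0.128] F [-0.1  1.4  1.1] w 40.6
J [-1.383 -0.39   2.     0.55   1.798 -0.189]
(-185, 45, 200) [421.7 130.6 200. ] [ 103.9  368.4 -113.1]
(-185, 45, 52) [421.7 130.6  52. ] [ 103.9  368.4 -261.1]
(-112, 40, 50) [494.4 139.5  50. ] [ 176.6  377.3 -263.1]
(-112, 20, 50) [498.1 119.8  50. ] [ 180.3  357.6 -263.1]
```

drive_tool([
  {"dx":0.02,"dy":0.04,"dz":-0.02,"rx":-0.03,"ry":0.005,"rz":-0.06,"claw":0.0},
  {"dx":0.03,"dy":0.08,"dz":-0.03,"rx":-0.06,"ry":0.01,"rz":-0.11,"claw":0.0},
  {"dx":0.04,"dy":0.12,"dz":-0.04,"rx":-0.09,"ry":0.015,"rz":-0.16,"claw":0.0},
  {"dx":0.05,"dy":0.16,"dz":-0.06,"rx":-0.12,"ry":0.02,"rz":-0.22,"claw":0.0},
  {"dx":0.06,"dy":0.2,"dz":-0.07,"rx":-0.145,"ry":0.027,"rz":-0.275,"claw":0.0},
])

```text
time_s: 1.4
position: [382.2, -70.8, 243.8]
tcp_rot: [0.963, 0.097, 0.248, -0.04]
ft_force: [-0.2, -0.0, -1.6]
gripper_width: 14.4
```

```bash
python3 - <<'E'
from h import *; from kin import *
s=st(); log(); print(params())
for pt in [(-185,45,200),(-185,45,52),(-112,40,50),(-112,20,50)]:
    p=cab(*pt); print(pt,p.round(1),(p-s["position"]).round(1))
print((tool(np.radians(60))*R.from_quat(s["tcp_rot"]).inv()).as_rotvec().round(3))
E
```

```text
t 1.4 pos [382.2 -70.8 243.8] q [ 0.963  0.097  0.248 -0.04 ] F [-0.2 -0.  -1.6] w 14.4
J [-0.849 -0.91   2.377  0.454  1.445  0.517]
(array([3.11099483e+02, 4.02161128e-03, 4.11599458e+02, 5.23993257e+01,
       5.47695813e+02, 3.71061756e+02, 7.86000658e+01]), np.float64(0.0006024358514480355))
(-185, 45, 200) [421.7 130.6 200. ] [ 39.5 201.4 -43.8]
(-185, 45, 52) [421.7 130.6  52. ] [  39.5  201.4 -191.8]
(-112, 40, 50) [494.4 139.5  50. ] [ 112.2  210.3 -193.8]
(-112, 20, 50) [498.1 119.8  50. ] [ 116.   190.6 -193.8]
[-0.025 -0.022 -0.018]
```

drive_tool([
  {"dx":0.015,"dy":0.04,"dz":-0.02,"rx":-0.005,"ry":-0.005,"rz":-0.005,"claw":0.0},
  {"dx":0.025,"dy":0.08,"dz":-0.045,"rx":-0.01,"ry":-0.01,"rz":-0.01,"claw":0.0},
  {"dx":0.03,"dy":0.12,"dz":-0.07,"rx":-0.02,"ry":-0.02,"rz":-0.015,"claw":0.0},
  {"dx":0.035,"dy":0.16,"dz":-0.1,"rx":-0.025,"ry":-0.022,"rz":-0.018,"claw":0.0},
  {"dx":0.04,"dy":0.2,"dz":-0.13,"rx":-0.025,"ry":-0.022,"rz":-0.018,"claw":0.0},
])

```text
time_s: 1.82
position: [418.9, 91.3, 142.3]
tcp_rot: [0.961, 0.092, 0.259, -0.024]
ft_force: [1.8, -0.6, 0.5]
gripper_width: 0.5
```

```bash
cat >> h.py <<'E'
def go(pts,pitch=60,yaw=0,roll=0):
    import kin
    s=st()
    for pt in pts:
        p=kin.cab(*pt); print(pt,p.round(1),((p-s["position"])/1000).round(4))
    print("rot",(kin.tool(np.radians(pitch),yaw,roll)*R.from_quat(s["tcp_rot"]).inv()).as_rotvec().round(3))
    d=s["position"][:2]-kin.NEST; print("now cab x,y",(d@kin.cx).round(1),(d@kin.cy).round(1),"z",s["position"][2].round(1),"Fcab",(s["ft_force"][:2]@kin.cx).round(1),(s["ft_force"][:2]@kin.cy).round(1),s["ft_force"][2].round(1))
E
python3 - <<'E'
from h import *
go([(-185,45,52),(-112,40,50),(-112,22,50)])
im=read_camera("top"); crop(im,160,100,360,300,3.5,"pics/t2.png"); im=read_camera("scene"); crop(im,300,100,540,300,3,"pics/s2.png")
E
```

```text
t 1.82 pos [418.9  91.3 142.3] q [ 0.961  0.092  0.259 -0.024] F [ 1.8 -0.6  0.5] w 0.5
J [-0.096 -0.844  2.542  0.176  0.941  1.217]
(-185, 45, 52) [421.7 130.6  52. ] [ 0.0028  0.0392 -0.0903]
(-112, 40, 50) [494.4 139.5  50. ] [ 0.0754  0.0481 -0.0923]
(-112, 22, 50) [497.8 121.8  50. ] [ 0.0788  0.0304 -0.0923]
rot [ 0.     0.004 -0.001]
now cab x,y -195.1 7.0 z 142.3 Fcab 1.7 -0.9 0.5
```

View pics/t2.png

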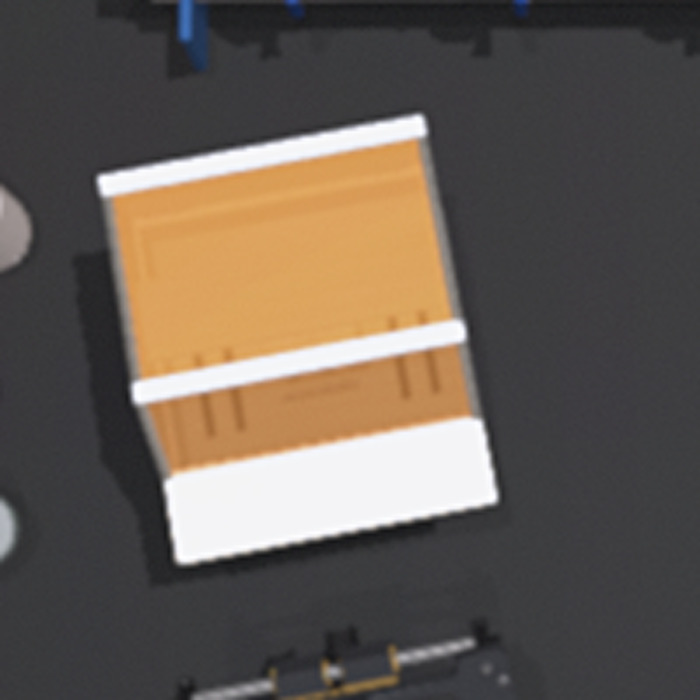

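View pics/s2.png

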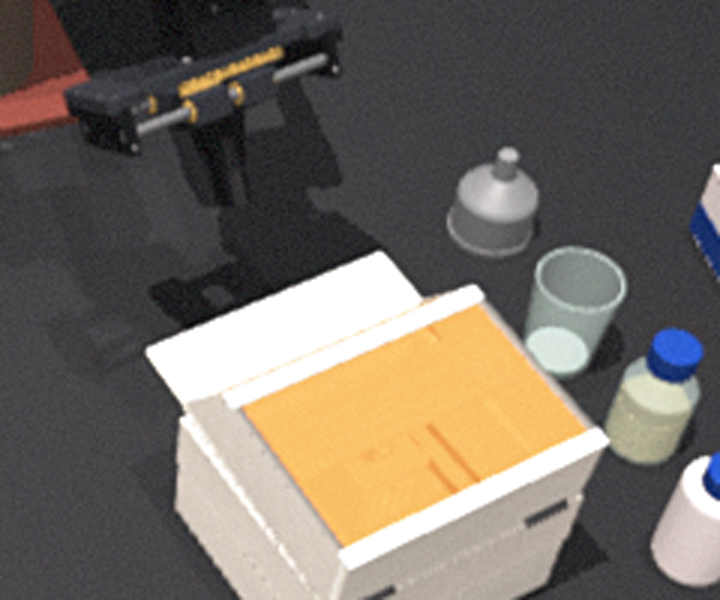

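```bash
python3 - <<'E'
from h import *
s=get_state(); print(proj("scene",s["position"]),proj("top",s["position"]))
p,d=ray("scene",376,166.7); print(onz("scene",376,166.7,142.3))
E
```

```text
[380.28598294 178.82805742] [255.16625004 280.47714889]
[380.57485271 101.15616828 142.3       ]
```

drive_tool([
  {"dx":0.0,"dy":0.02,"dz":-0.025,"rx":0,"ry":0,"rz":0,"claw":0.0},
  {"dx":0.0,"dy":0.04,"dz":-0.055,"rx":0,"ry":0,"rz":0,"claw":0.0},
  {"dx":0.003,"dy":0.045,"dz":-0.092,"rx":0,"ry":0,"rz":0,"claw":0.0},
  {"dx":0.025,"dy":0.0445,"dz":-0.092,"rx":0,"ry":0,"rz":0,"claw":0.0},
  {"dx":0.04,"dy":0.0445,"dz":-0.092,"rx":0,"ry":0,"rz":0,"claw":0.0},
])

```text
time_s: 2.33
position: [450.8, 143.1, 40.1]
tcp_rot: [0.963, 0.1, 0.25, -0.028]
ft_force: [0.5, 0.5, 1.4]
gripper_width: 0.5
```

```bash
python3 - <<'E'
from h import *
go([(-112,40,50),(-112,22,50)])
im=read_camera("scene"); crop(im,300,100,540,300,3,"pics/s3.png")
E
```

```text
t 2.33 pos [450.8 143.1  40.1] q [ 0.963  0.1    0.25  -0.028] F [0.5 0.5 1.4] w 0.5
J [ 0.092 -0.4    2.51   0.12   0.531  1.367]
(-112, 40, 50) [494.4 139.5  50. ] [ 0.0436 -0.0036  0.0099]
(-112, 22, 50) [497.8 121.8  50. ] [ 0.047  -0.0213  0.0099]
rot [-0.001 -0.016 -0.019]
now cab x,y -154.1 51.8 z 40.1 Fcab 0.6 0.4 1.4
```

View pics/s3.png

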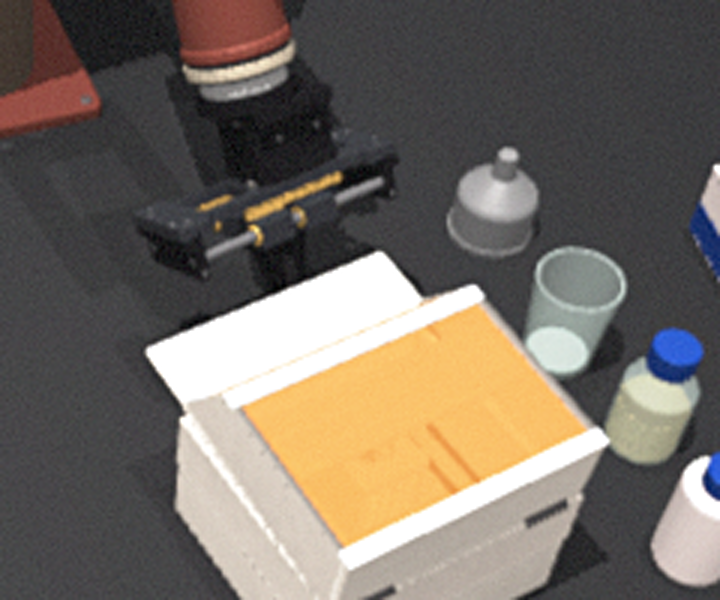

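drive_tool([
  {"dx":0.01,"dy":0.0,"dz":0.005,"rx":0,"ry":-0.008,"rz":-0.01,"claw":0.0},
  {"dx":0.022,"dy":-0.002,"dz":0.01,"rx":0,"ry":-0.016,"rz":-0.019,"claw":0.0},
  {"dx":0.034,"dy":-0.003,"dz":0.01,"rx":0,"ry":-0.016,"rz":-0.019,"claw":0.0},
  {"dx":0.0436,"dy":-0.0036,"dz":0.01,"rx":0,"ry":-0.016,"rz":-0.019,"claw":0.0},
  {"dx":0.0436,"dy":-0.0036,"dz":0.01,"rx":0,"ry":-0.016,"rz":-0.019,"claw":0.0},
])

```text
time_s: 2.8
position: [498.5, 138.1, 52.6]
tcp_rot: [0.961, 0.09, 0.259, -0.025]
ft_force: [-1.7, -0.1, -2.1]
gripper_width: 0.6
```

```bash
python3 - <<'E'
from h import *
go([(-112,30,50),(-112,22,50),(-112,15,50)])
E
```

```text
t 2.8 pos [498.5 138.1  52.6] q [ 0.961  0.09   0.259 -0.025] F [-1.7 -0.1 -2.1] w 0.6
J [ 0.077 -0.285  2.41   0.117  0.496  1.374]
(-112, 30, 50) [496.2 129.6  50. ] [-0.0022 -0.0084 -0.0026]
(-112, 22, 50) [497.8 121.8  50. ] [-0.0007 -0.0163 -0.0026]
(-112, 15, 50) [499.1 114.9  50. ] [ 0.0006 -0.0232 -0.0026]
rot [-0.001  0.002  0.003]
now cab x,y -108.2 37.9 z 52.6 Fcab -1.6 0.2 -2.1
```

drive_tool([
  {"dx":-0.003,"dy":-0.004,"dz":-0.002,"rx":0,"ry":0,"rz":0,"claw":0.0},
  {"dx":-0.003,"dy":-0.008,"dz":-0.0025,"rx":0,"ry":0,"rz":0,"claw":0.0},
  {"dx":-0.002,"dy":-0.012,"dz":-0.0025,"rx":0,"ry":0,"rz":0,"claw":0.0},
  {"dx":-0.001,"dy":-0.016,"dz":-0.0025,"rx":0,"ry":0,"rz":0,"claw":0.0},
  {"dx":-0.001,"dy":-0.016,"dz":-0.0025,"rx":0,"ry":0,"rz":0,"claw":0.0},
])

```text
time_s: 3.22
position: [498.3, 121.2, 50.9]
tcp_rot: [0.961, 0.089, 0.26, -0.024]
ft_force: [0.2, -0.5, -0.6]
gripper_width: 0.6
```

```bash
python3 - <<'E'
from h import *
go([(-112,18,50),(-112,12,50),(-112,8,50)])
E
```

```text
t 3.22 pos [498.3 121.2  50.9] q [ 0.961  0.089  0.26  -0.024] F [ 0.2 -0.5 -0.6] w 0.6
J [ 0.025 -0.299  2.425  0.169  0.5    1.283]
(-112, 18, 50) [498.5 117.9  50. ] [ 0.0002 -0.0033 -0.0009]
(-112, 12, 50) [499.6 112.   50. ] [ 0.0014 -0.0092 -0.0009]
(-112, 8, 50) [500.4 108.   50. ] [ 0.0021 -0.0131 -0.0009]
rot [-0.001  0.004  0.005]
now cab x,y -111.6 21.3 z 50.9 Fcab 0.1 -0.6 -0.6
```

drive_tool([
  {"dx":0.0,"dy":-0.003,"dz":-0.001,"rx":0,"ry":0,"rz":0,"claw":0.0},
  {"dx":0.001,"dy":-0.006,"dz":-0.001,"rx":0,"ry":0,"rz":0,"claw":0.0},
  {"dx":0.0015,"dy":-0.009,"dz":-0.001,"rx":0,"ry":0,"rz":0,"claw":0.0},
  {"dx":0.0015,"dy":-0.009,"dz":-0.001,"rx":0,"ry":0,"rz":0,"claw":0.0},
])

```text
time_s: 3.55
position: [500.0, 111.7, 50.0]
tcp_rot: [0.961, 0.089, 0.26, -0.024]
ft_force: [-0.6, 0.2, -0.6]
gripper_width: 0.5
```

```bash
python3 - <<'E'
from h import *
go([(-112,8,50),(-112,4,50),(-112,0,50)])
E
```

```text
t 3.55 pos [500.  111.7  50. ] q [ 0.961  0.089  0.26  -0.024] F [-0.6  0.2 -0.6] w 0.5
J [-0.005 -0.299  2.427  0.199  0.502  1.232]
(-112, 8, 50) [500.4 108.   50. ] [ 0.0004 -0.0037 -0.    ]
(-112, 4, 50) [501.2 104.1  50. ] [ 0.0011 -0.0076 -0.    ]
(-112, 0, 50) [501.9 100.2  50. ] [ 0.0019 -0.0115 -0.    ]
rot [-0.001  0.004  0.005]
now cab x,y -111.7 11.7 z 50.0 Fcab -0.5 0.3 -0.6
```

drive_tool([
  {"dx":0.0005,"dy":-0.003,"dz":0,"rx":0,"ry":0,"rz":0,"claw":0.0},
  {"dx":0.001,"dy":-0.006,"dz":0,"rx":0,"ry":0,"rz":0,"claw":0.0},
  {"dx":0.0015,"dy":-0.0075,"dz":0,"rx":0,"ry":0,"rz":0,"claw":0.0},
  {"dx":0.0015,"dy":-0.0075,"dz":0,"rx":0,"ry":0,"rz":0,"claw":0.0},
])

```text
time_s: 3.88
position: [501.7, 103.8, 50.1]
tcp_rot: [0.961, 0.089, 0.26, -0.024]
ft_force: [-0.5, 0.3, 0.3]
gripper_width: 0.4
```

```bash
python3 - <<'E'
from h import *
go([(-112,0,50),(-112,-4,50),(-112,-8,50)])
E
```

```text
t 3.88 pos [501.7 103.8  50.1] q [ 0.961  0.089  0.26  -0.024] F [-0.5  0.3  0.3] w 0.4
J [-0.029 -0.3    2.427  0.223  0.507  1.19 ]
(-112, 0, 50) [501.9 100.2  50. ] [ 0.0002 -0.0036 -0.0001]
(-112, -4, 50) [502.7  96.2  50. ] [ 0.001  -0.0076 -0.0001]
(-112, -8, 50) [503.4  92.3  50. ] [ 0.0017 -0.0115 -0.0001]
rot [-0.001  0.005  0.005]
now cab x,y -111.5 3.6 z 50.1 Fcab -0.5 0.4 0.3
```

```bash
python3 - <<'E'
from h import *; import kin
im=read_camera("top"); crop(im,180,125,330,285,4,"pics/t4.png"); im=read_camera("scene"); crop(im,320,130,500,300,3.5,"pics/s4.png")
o=lambda a,x,y:((a[0]+.5)/4-.5+x,(a[1]+.5)/4-.5+y)
for n,l,z in [("top",[(122,547),(490,471)],133),("scene",[(347,13),(34,150)],133),("top",[(30,102),(404,29)],172),("scene",[(651,270),(300,440)],172)]:
    off=(180,125) if n=="top" else (340,180)
    a,b=[onz(n,*o(p,*off),z) for p in l]; m=(a+b)/2; d=m[:2]-kin.NEST
    print(n,z,a.round(1),b.round(1),"mid cab",(d@kin.cx).round(1),(d@kin.cy).round(1))
E
```

```text
top 133 [456.  195.9 133. ] [495.1  -2.6 133. ] mid cab -138.5 1.5
scene 133 [453.9 191.6 133. ] [494.9  -5.7 133. ] mid cab -140.4 -1.9
top 172 [691.6 240.5 172. ] [730.  41. 172.] mid cab 100.8 0.4
scene 172 [690.5 233.7 172. ] [727.   35.3 172. ] mid cab 97.6 -5.3
```

View pics/t4.png

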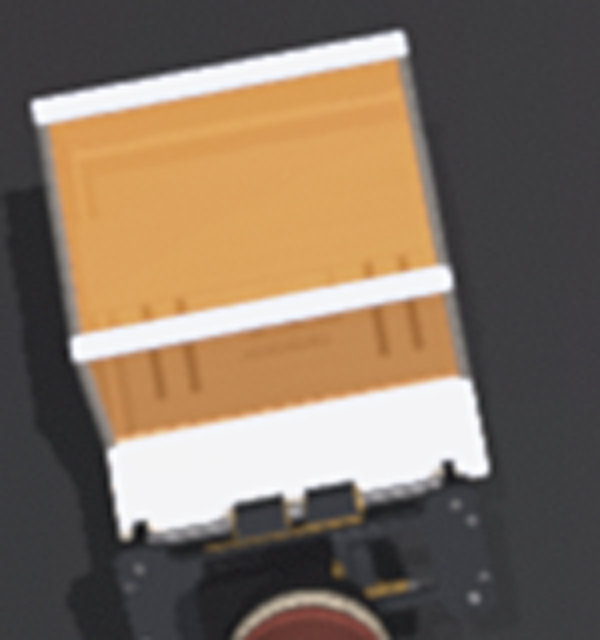

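View pics/s4.png

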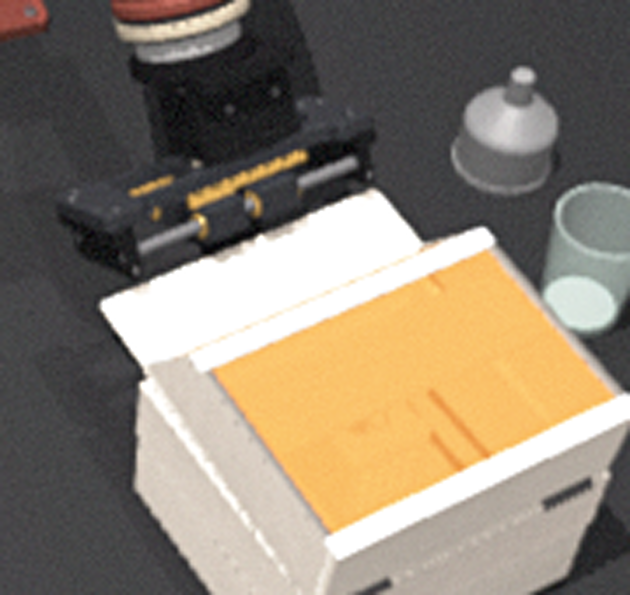

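drive_tool([
  {"dx":0.0,"dy":-0.003,"dz":0,"rx":0,"ry":0,"rz":0,"claw":0.0},
  {"dx":0.0,"dy":-0.006,"dz":0,"rx":0,"ry":0,"rz":0,"claw":0.0},
  {"dx":0.001,"dy":-0.0075,"dz":0,"rx":0,"ry":0,"rz":0,"claw":0.0},
  {"dx":0.001,"dy":-0.0075,"dz":0,"rx":0,"ry":0,"rz":0,"claw":0.0},
])

```text
time_s: 4.32
position: [501.8, 96.5, 49.3]
tcp_rot: [0.961, 0.089, 0.259, -0.025]
ft_force: [-1.8, 2.2, 0.1]
gripper_width: 0.4
```

```bash
python3 - <<'E'
from h import *
go([(-112,0,50),(-112,-4,50),(-112,-10,50)])
E
```

```text
t 4.32 pos [501.8  96.5  49.3] q [ 0.961  0.089  0.259 -0.025] F [-1.8  2.2  0.1] w 0.4
J [-0.053 -0.302  2.429  0.245  0.513  1.151]
(-112, 0, 50) [501.9 100.2  50. ] [0.0001 0.0036 0.0007]
(-112, -4, 50) [502.7  96.2  50. ] [ 0.0009 -0.0003  0.0007]
(-112, -10, 50) [503.8  90.4  50. ] [ 0.002  -0.0062  0.0007]
rot [-0.002  0.003  0.005]
now cab x,y -112.8 -3.6 z 49.3 Fcab -1.3 2.5 0.1
```

drive_tool([
  {"dx":0.001,"dy":-0.003,"dz":0.001,"rx":0,"ry":0,"rz":0,"claw":0.0},
  {"dx":0.001,"dy":-0.006,"dz":0.001,"rx":0,"ry":0,"rz":0,"claw":0.0},
  {"dx":0.002,"dy":-0.009,"dz":0.001,"rx":0,"ry":0,"rz":0,"claw":0.0},
  {"dx":0.002,"dy":-0.009,"dz":0.001,"rx":0,"ry":0,"rz":0,"claw":0.0},
])

```text
time_s: 4.65
position: [503.4, 87.3, 49.9]
tcp_rot: [0.962, 0.089, 0.259, -0.025]
ft_force: [-2.3, 3.1, -1.9]
gripper_width: 0.3
```

```bash
python3 - <<'E'
from h import *
go([(-112,-12,50),(-112,-12,70),(-112,-12,90)])
E
```

```text
t 4.65 pos [503.4  87.3  49.9] q [ 0.962  0.089  0.259 -0.025] F [-2.3  3.1 -1.9] w 0.3
J [-0.082 -0.303  2.428  0.271  0.522  1.104]
(-112, -12, 50) [504.2  88.4  50. ] [0.0007 0.0011 0.0001]
(-112, -12, 70) [504.2  88.4  70. ] [0.0007 0.0011 0.0201]
(-112, -12, 90) [504.2  88.4  90. ] [0.0007 0.0011 0.0401]
rot [-0.002  0.001  0.006]
now cab x,y -112.9 -13.0 z 49.9 Fcab -1.7 3.5 -1.9
```

drive_tool([
  {"dx":0.0005,"dy":0,"dz":0.004,"rx":0,"ry":0,"rz":0,"claw":0.0},
  {"dx":0.0005,"dy":0,"dz":0.008,"rx":0,"ry":0,"rz":0,"claw":0.0},
  {"dx":0.0005,"dy":0,"dz":0.012,"rx":0,"ry":0,"rz":0,"claw":0.0},
  {"dx":0.0005,"dy":0,"dz":0.016,"rx":0,"ry":0,"rz":0,"claw":0.0},
  {"dx":0.0005,"dy":0,"dz":0.016,"rx":0,"ry":0,"rz":0,"claw":0.0},
])

```text
time_s: 5.07
position: [502.7, 87.4, 65.4]
tcp_rot: [0.962, 0.089, 0.257, -0.025]
ft_force: [-7.5, 0.3, -0.6]
gripper_width: 0.3
```

```bash
python3 - <<'E'
from h import *
go([(-112,-13,66),(-112,-13,90)])
im=read_camera("scene"); crop(im,320,130,500,300,3.5,"pics/s5.png")
E
```

```text
t 5.07 pos [502.7  87.4  65.4] q [ 0.962  0.089  0.257 -0.025] F [-7.5  0.3 -0.6] w 0.3
J [-0.082 -0.342  2.42   0.249  0.57   1.128]
(-112, -13, 66) [504.4  87.4  66. ] [0.0017 0.0001 0.0006]
(-112, -13, 90) [504.4  87.4  90. ] [0.0017 0.0001 0.0246]
rot [-0.002 -0.001  0.005]
now cab x,y -113.7 -12.7 z 65.4 Fcab -7.3 1.7 -0.6
```

View pics/s5.png

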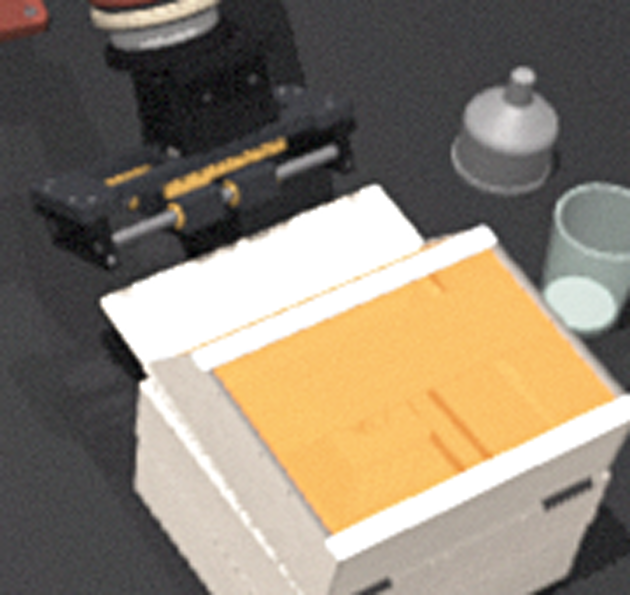

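drive_tool([
  {"dx":0.002,"dy":0,"dz":0.005,"rx":0,"ry":0,"rz":0,"claw":0.0},
  {"dx":0.002,"dy":0,"dz":0.01,"rx":0,"ry":0,"rz":0,"claw":0.0},
  {"dx":0.002,"dy":0,"dz":0.015,"rx":0,"ry":0,"rz":0,"claw":0.0},
  {"dx":0.002,"dy":0,"dz":0.02,"rx":0,"ry":0,"rz":0,"claw":0.0},
  {"dx":0.002,"dy":0,"dz":0.024,"rx":0,"ry":0,"rz":0,"claw":0.0},
])

```text
time_s: 5.53
position: [505.3, 87.1, 90.5]
tcp_rot: [0.962, 0.089, 0.258, -0.024]
ft_force: [-2.5, -0.4, -5.1]
gripper_width: 0.4
```

```bash
python3 - <<'E'
from h import *
go([(-112,-13,90),(-112,-13,98)])
im=read_camera("scene"); crop(im,320,130,500,300,3.5,"pics/s6.png")
E
```

```text
t 5.53 pos [505.3  87.1  90.5] q [ 0.962  0.089  0.258 -0.024] F [-2.5 -0.4 -5.1] w 0.4
J [-0.081 -0.389  2.399  0.226  0.635  1.157]
(-112, -13, 90) [504.4  87.4  90. ] [-0.001   0.0003 -0.0005]
(-112, -13, 98) [504.4  87.4  98. ] [-0.001   0.0003  0.0075]
rot [-0.001  0.001  0.005]
now cab x,y -111.1 -13.5 z 90.5 Fcab -2.6 0.1 -5.1
```

View pics/s6.png

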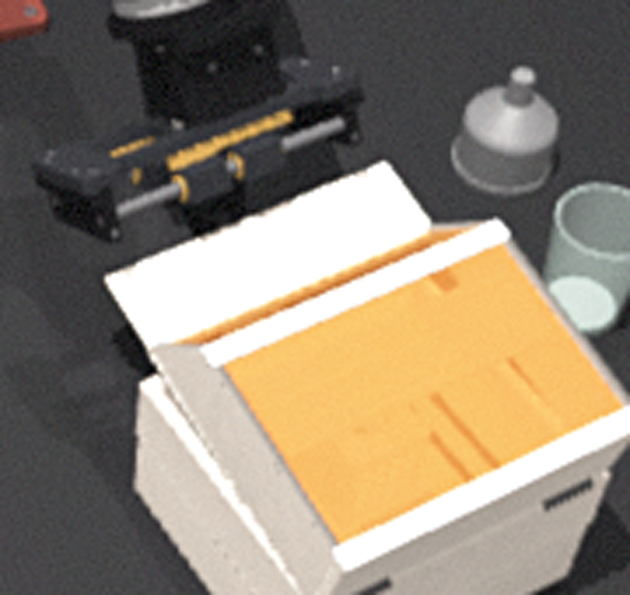

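drive_tool([
  {"dx":0.0,"dy":0,"dz":0.006,"rx":0,"ry":0,"rz":0,"claw":0.0},
  {"dx":0.001,"dy":0,"dz":0.012,"rx":0,"ry":0,"rz":0,"claw":0.0},
  {"dx":0.002,"dy":0,"dz":0.02,"rx":0,"ry":0,"rz":0,"claw":0.0},
  {"dx":0.004,"dy":0,"dz":0.028,"rx":0,"ry":0,"rz":0,"claw":0.0},
  {"dx":0.006,"dy":0,"dz":0.036,"rx":0,"ry":0,"rz":0,"claw":0.0},
])

```text
time_s: 6.0
position: [512.2, 87.1, 128.6]
tcp_rot: [0.961, 0.089, 0.259, -0.024]
ft_force: [-2.6, 1.8, -4.7]
gripper_width: 0.6
```

```bash
cat >> kin.py <<'E'
def lipcorner(a,side): # top edge corner, side +1 left
    x=88-228*np.cos(a)-6*np.sin(a)*1; z=110+228*np.sin(a)+6*np.cos(a)
    return cab(x,100*side,z)
E
python3 - <<'E'
from h import *; import kin
go([(-112,-13,120),(-112,30,120)])
im=read_camera("scene"); crop(im,320,110,500,300,3.15,"pics/s7.png")
for a in (.1,.15,.2,.25,.3,.35,.4,.5): print(a,[((proj("scene",kin.lipcorner(a,k))-[320,110])*3.15).round(0) for k in (1,-1)])
E
```

```text
t 6.0 pos [512.2  87.1 128.6] q [ 0.961  0.089  0.259 -0.024] F [-2.6  1.8 -4.7] w 0.6
J [-0.08  -0.436  2.352  0.201  0.724  1.19 ]
(-112, -13, 120) [504.4  87.4 120. ] [-0.0079  0.0003 -0.0086]
(-112, 30, 120) [496.2 129.6 120. ] [-0.016   0.0425 -0.0086]
rot [-0.001  0.002  0.005]
now cab x,y -104.3 -14.8 z 128.6 Fcab -2.2 2.3 -4.7
0.1 [array([340., 225.]), array([ 92., 330.])]
0.15 [array([343., 215.]), array([ 93., 319.])]
0.2 [array([347., 204.]), array([ 95., 309.])]
0.25 [array([351., 194.]), array([ 98., 300.])]
0.3 [array([356., 185.]), array([101., 291.])]
0.35 [array([362., 176.]), array([104., 283.])]
0.4 [array([368., 168.]), array([108., 275.])]
0.5 [array([381., 154.]), array([117., 262.])]
```

View pics/s7.png

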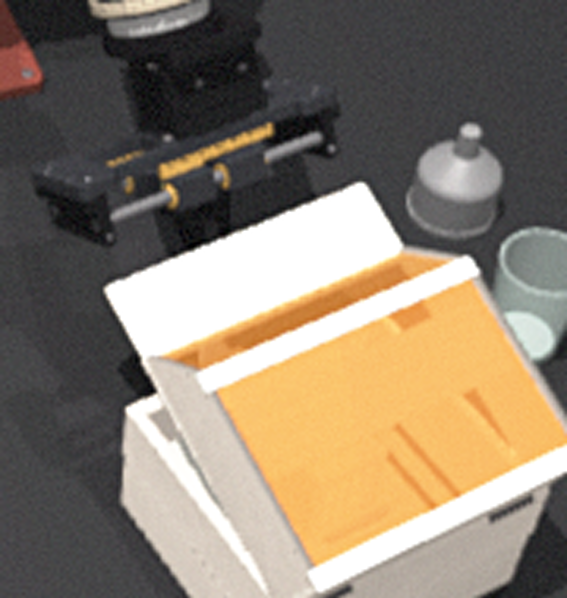

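```bash
python3 - <<'E'
from h import *; from kin import *
P,_=params(); s=get_state(); q=s["qpos"]
for pt in [(-104,25,124),(-101.3,25,181.6),(-77.6,25,222.7),(-45.9,25,256),(-8,25,283),(28,25,299),(67,25,307),(91,25,308)]:
    q,c=ik(cab(*pt),tool(np.radians(60)),q,P); print(pt,((cab(*pt)-s["position"])/1000).round(4),q.round(2),round(c,5))
E
```

```text
(-104, 25, 124) [-0.0085  0.0391 -0.0067] [ 0.04 -0.42  2.35  0.12  0.7   1.35] 0.0
(-101.3, 25, 181.6) [-0.0059  0.0396  0.0509] [ 0.04 -0.49  2.28  0.1   0.83  1.37] 0.0
(-77.6, 25, 222.7) [0.0174 0.0441 0.092 ] [ 0.05 -0.45  2.18  0.09  0.9   1.39] 0.0
(-45.9, 25, 256) [0.0485 0.0501 0.1253] [ 0.06 -0.38  2.07  0.08  0.94  1.41] 0.0
(-8, 25, 283) [0.0857 0.0572 0.1523] [ 0.07 -0.29  1.95  0.07  0.96  1.43] 0.0
(28, 25, 299) [0.1211 0.064  0.1683] [ 0.08 -0.2   1.85  0.07  0.97  1.44] 0.0
(67, 25, 307) [0.1594 0.0714 0.1763] [ 0.09 -0.1   1.75  0.06  0.98  1.45] 0.0
(91, 25, 308) [0.183  0.0759 0.1773] [ 0.1  -0.04  1.69  0.06  0.98  1.46] 0.0
```

drive_tool([
  {"dx":-0.001,"dy":0.005,"dz":-0.007,"rx":0,"ry":0,"rz":0,"claw":0.0},
  {"dx":-0.005,"dy":0.025,"dz":-0.007,"rx":0,"ry":0,"rz":0,"claw":0.0},
  {"dx":-0.0085,"dy":0.039,"dz":-0.005,"rx":0,"ry":0,"rz":0,"claw":0.0},
  {"dx":-0.0085,"dy":0.039,"dz":0.015,"rx":0,"ry":0,"rz":0,"claw":0.0},
  {"dx":-0.006,"dy":0.0396,"dz":0.035,"rx":0,"ry":0,"rz":0,"claw":0.0},
])

```text
time_s: 6.47
position: [506.4, 127.5, 165.2]
tcp_rot: [0.961, 0.09, 0.259, -0.025]
ft_force: [0.4, 0.7, -3.8]
gripper_width: 0.3
```

```bash
python3 - <<'E'
from h import *; import kin
go([(-101.3,25,181.6),(-77.6,25,222.7),(-45.9,25,256),(-8,25,283),(28,25,299)])
E
```

```text
t 6.47 pos [506.4 127.5 165.2] q [ 0.961  0.09   0.259 -0.025] F [ 0.4  0.7 -3.8] w 0.3
J [ 0.044 -0.477  2.307  0.101  0.793  1.376]
(-101.3, 25, 181.6) [507.7 126.7 181.6] [ 0.0013 -0.0008  0.0164]
(-77.6, 25, 222.7) [531.  131.2 222.7] [0.0246 0.0037 0.0575]
(-45.9, 25, 256) [562.1 137.2 256. ] [0.0557 0.0097 0.0908]
(-8, 25, 283) [599.3 144.4 283. ] [0.0929 0.0169 0.1178]
(28, 25, 299) [634.7 151.2 299. ] [0.1283 0.0237 0.1338]
rot [-0.001  0.003  0.004]
now cab x,y -102.4 26.0 z 165.2 Fcab 0.5 0.6 -3.8
```

drive_tool([
  {"dx":0.0013,"dy":0.0,"dz":0.016,"rx":0,"ry":0,"rz":0,"claw":0.0},
  {"dx":0.012,"dy":0.002,"dz":0.037,"rx":0,"ry":0,"rz":0,"claw":0.0},
  {"dx":0.0246,"dy":0.0037,"dz":0.0575,"rx":0,"ry":0,"rz":0,"claw":0.0},
  {"dx":0.04,"dy":0.007,"dz":0.075,"rx":0,"ry":0,"rz":0,"claw":0.0},
  {"dx":0.0557,"dy":0.0097,"dz":0.0908,"rx":0,"ry":0,"rz":0,"claw":0.0},
])

```text
time_s: 6.88
position: [563.4, 137.4, 258.5]
tcp_rot: [0.961, 0.09, 0.26, -0.024]
ft_force: [-1.9, -1.4, -4.8]
gripper_width: 0.4
```

```bash
python3 - <<'E'
from h import *; import kin
go([(-45.9,25,256),(-8,25,283),(28,25,299),(67,25,307),(91,25,308)])
im=read_camera("scene"); crop(im,300,30,540,300,2.2,"pics/s8.png")
E
```

```text
t 6.88 pos [563.4 137.4 258.5] q [ 0.961  0.09   0.26  -0.024] F [-1.9 -1.4 -4.8] w 0.4
J [ 0.063 -0.381  2.066  0.078  0.933  1.418]
(-45.9, 25, 256) [562.1 137.2 256. ] [-0.0013 -0.0002 -0.0025]
(-8, 25, 283) [599.3 144.4 283. ] [0.0359 0.007  0.0245]
(28, 25, 299) [634.7 151.2 299. ] [0.0713 0.0138 0.0405]
(67, 25, 307) [673.  158.5 307. ] [0.1096 0.0211 0.0485]
(91, 25, 308) [696.5 163.1 308. ] [0.1331 0.0257 0.0495]
rot [-0.001  0.005  0.004]
now cab x,y -44.6 24.9 z 258.5 Fcab -2.2 -1.0 -4.8
```

View pics/s8.png

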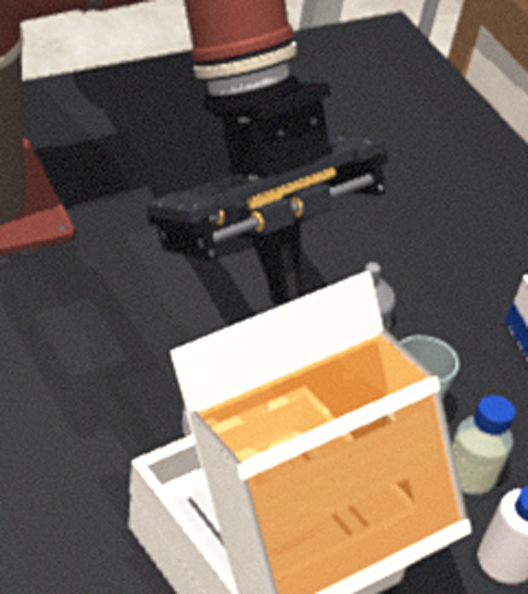

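Lid follows at about 0.9 rad; I'll continue along the arc.

drive_tool([
  {"dx":0.018,"dy":0.0035,"dz":0.013,"rx":0,"ry":0,"rz":0,"claw":0.0},
  {"dx":0.0359,"dy":0.007,"dz":0.0245,"rx":0,"ry":0,"rz":0,"claw":0.0},
  {"dx":0.055,"dy":0.01,"dz":0.034,"rx":0,"ry":0,"rz":0,"claw":0.0},
  {"dx":0.0713,"dy":0.0138,"dz":0.0405,"rx":0,"ry":0,"rz":0,"claw":0.0},
  {"dx":0.09,"dy":0.0175,"dz":0.046,"rx":0,"ry":0,"rz":0,"claw":0.0},
])

```text
time_s: 7.35
position: [659.9, 155.3, 313.1]
tcp_rot: [0.959, 0.089, 0.267, -0.024]
ft_force: [-0.4, 0.0, 1.1]
gripper_width: 0.8
```

drive_tool([
  {"dx":0.012,"dy":0.0025,"dz":0.002,"rx":0,"ry":0,"rz":0,"claw":0.0},
  {"dx":0.024,"dy":0.0045,"dz":0.003,"rx":0,"ry":0,"rz":0,"claw":0.0},
  {"dx":0.036,"dy":0.007,"dz":0.003,"rx":0,"ry":0,"rz":0,"claw":0.0},
  {"dx":0.045,"dy":0.0085,"dz":0.003,"rx":0,"ry":0,"rz":0,"claw":0.0},
  {"dx":0.045,"dy":0.0085,"dz":0.003,"rx":0,"ry":0,"rz":0,"claw":0.0},
])

```text
time_s: 7.77
position: [706.8, 163.8, 317.5]
tcp_rot: [0.959, 0.089, 0.269, -0.025]
ft_force: [-0.4, 0.5, -0.4]
gripper_width: 0.3
```

```bash
python3 - <<'E'
from h import *; import kin
go([(67,25,307),(91,25,308)])
im=read_camera("scene"); crop(im,300,30,540,300,2.2,"pics/s9.png")
im=read_camera("top"); crop(im,180,80,360,300,2.7,"pics/t9.png")
E
```

```text
t 7.77 pos [706.8 163.8 317.5] q [ 0.959  0.089  0.269 -0.025] F [-0.4  0.5 -0.4] w 0.3
J [ 0.096 -0.039  1.675  0.056  0.962  1.462]
(67, 25, 307) [673.  158.5 307. ] [-0.0338 -0.0053 -0.0105]
(91, 25, 308) [696.5 163.1 308. ] [-0.0102 -0.0008 -0.0095]
rot [-0.003  0.022  0.005]
now cab x,y 101.2 23.8 z 317.5 Fcab -0.3 0.6 -0.4
```

View pics/s9.png

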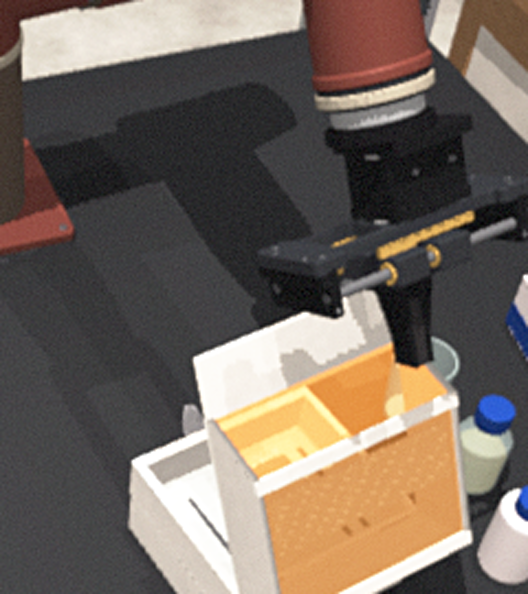

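View pics/t9.png

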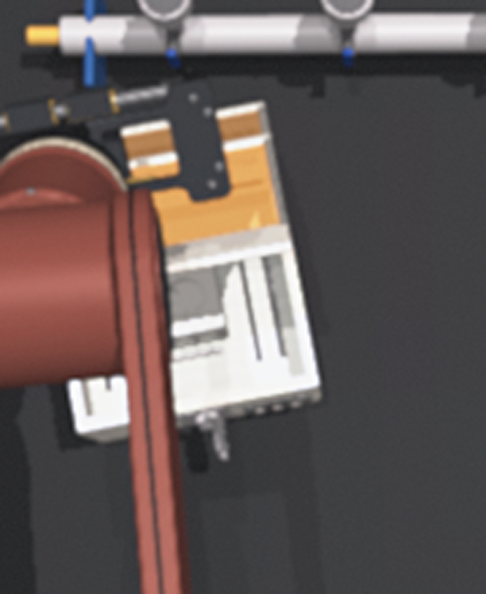

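drive_tool([
  {"dx":-0.01,"dy":-0.002,"dz":0.025,"rx":0,"ry":0,"rz":0,"claw":0.0},
  {"dx":-0.045,"dy":-0.008,"dz":0.03,"rx":0,"ry":0.01,"rz":0,"claw":0.0},
  {"dx":-0.085,"dy":-0.016,"dz":0.03,"rx":0,"ry":0.02,"rz":0,"claw":0.0},
  {"dx":-0.125,"dy":-0.024,"dz":0.03,"rx":0,"ry":0.022,"rz":0,"claw":0.0},
  {"dx":-0.165,"dy":-0.032,"dz":0.03,"rx":0,"ry":0.022,"rz":0,"claw":0.0},
])

```text
time_s: 8.28
position: [538.3, 131.6, 346.7]
tcp_rot: [0.962, 0.089, 0.257, -0.025]
ft_force: [-1.3, -0.6, 0.9]
gripper_width: 0.4
```

```bash
python3 - <<'E'
from h import *; import kin
go([(-40,25,270),(0,25,280)])
im=read_camera("scene"); crop(im,300,100,540,330,2.6,"pics/s10.png")
for a in (.9,1,1.1,1.2,1.3,1.4,1.5): print(a,[((proj("scene",kin.lipcorner(a,k))-[300,100])*2.6).round(0) for k in (1,-1)])
E
```

```text
t 8.28 pos [538.3 131.6 346.7] q [ 0.962  0.089  0.257 -0.025] F [-1.3 -0.6  0.9] w 0.4
J [ 0.05  -0.479  1.969  0.078  1.133  1.421]
(-40, 25, 270) [567.9 138.3 270. ] [ 0.0296  0.0068 -0.0767]
(0, 25, 280) [607.2 145.9 280. ] [ 0.0689  0.0143 -0.0667]
rot [-0.003 -0.001  0.004]
now cab x,y -70.4 24.0 z 346.7 Fcab -1.4 -0.4 0.9
0.9 [array([429., 129.]), array([196., 225.])]
1 [array([448., 131.]), array([213., 228.])]
1.1 [array([469., 135.]), array([230., 235.])]
1.2 [array([491., 143.]), array([249., 245.])]
1.3 [array([514., 155.]), array([269., 259.])]
1.4 [array([538., 170.]), array([290., 277.])]
1.5 [array([562., 188.]), array([312., 299.])]
```

View pics/s10.png

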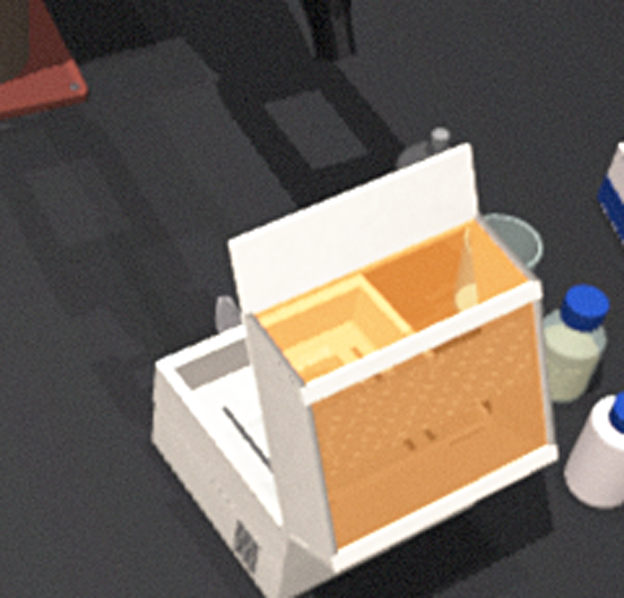

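drive_tool([
  {"dx":0.0,"dy":0.0,"dz":-0.04,"rx":0,"ry":0,"rz":0,"claw":0.0},
  {"dx":0.01,"dy":0.002,"dz":-0.078,"rx":0,"ry":0,"rz":0,"claw":0.0},
  {"dx":0.03,"dy":0.006,"dz":-0.08,"rx":0,"ry":0,"rz":0,"claw":0.0},
  {"dx":0.055,"dy":0.011,"dz":-0.078,"rx":0,"ry":0,"rz":0,"claw":0.0},
  {"dx":0.07,"dy":0.014,"dz":-0.075,"rx":0,"ry":0,"rz":0,"claw":0.0},
])

```text
time_s: 8.75
position: [601.9, 145.3, 270.2]
tcp_rot: [0.962, 0.09, 0.256, -0.025]
ft_force: [-5.1, -1.2, 1.5]
gripper_width: 0.6
```

```bash
python3 - <<'E'
from h import *; import kin
go([(33,25,284.7),(69,25,292),(96.6,25,292)])
E
```

```text
t 8.75 pos [601.9 145.3 270.2] q [ 0.962  0.09   0.256 -0.025] F [-5.1 -1.2  1.5] w 0.6
J [ 0.074 -0.271  1.958  0.072  0.938  1.432]
(33, 25, 284.7) [639.6 152.1 284.7] [0.0377 0.0068 0.0145]
(69, 25, 292) [674.9 158.9 292. ] [0.0731 0.0136 0.0218]
(96.6, 25, 292) [702.  164.1 292. ] [0.1002 0.0188 0.0218]
rot [-0.002 -0.003  0.003]
now cab x,y -5.3 25.4 z 270.2 Fcab -5.2 -0.2 1.5
```

Contact (5 N). Push on.

drive_tool([
  {"dx":0.019,"dy":0.0034,"dz":0.007,"rx":0,"ry":0,"rz":0,"claw":0.0},
  {"dx":0.038,"dy":0.0068,"dz":0.013,"rx":0,"ry":0,"rz":0,"claw":0.0},
  {"dx":0.056,"dy":0.01,"dz":0.016,"rx":0,"ry":0,"rz":0,"claw":0.0},
  {"dx":0.073,"dy":0.0136,"dz":0.018,"rx":0,"ry":0,"rz":0,"claw":0.0},
  {"dx":0.088,"dy":0.0165,"dz":0.018,"rx":0,"ry":0,"rz":0,"claw":0.0},
])

```text
time_s: 9.17
position: [690.5, 161.9, 289.6]
tcp_rot: [0.962, 0.09, 0.257, -0.025]
ft_force: [-3.3, -1.1, 1.9]
gripper_width: 0.3
```

```bash
python3 - <<'E'
from h import *; import kin
go([(69,25,292),(96.6,25,292)])
im=read_camera("scene"); crop(im,300,100,540,330,2.6,"pics/s11.png")
E
```

```text
t 9.17 pos [690.5 161.9 289.6] q [ 0.962  0.09   0.257 -0.025] F [-3.3 -1.1  1.9] w 0.3
J [ 0.094 -0.05   1.728  0.06   0.944  1.456]
(69, 25, 292) [674.9 158.9 292. ] [-0.0156 -0.003   0.0024]
(96.6, 25, 292) [702.  164.1 292. ] [0.0115 0.0022 0.0024]
rot [-0.002 -0.002  0.003]
now cab x,y 84.9 25.0 z 289.6 Fcab -3.4 -0.4 1.9
```

View pics/s11.png

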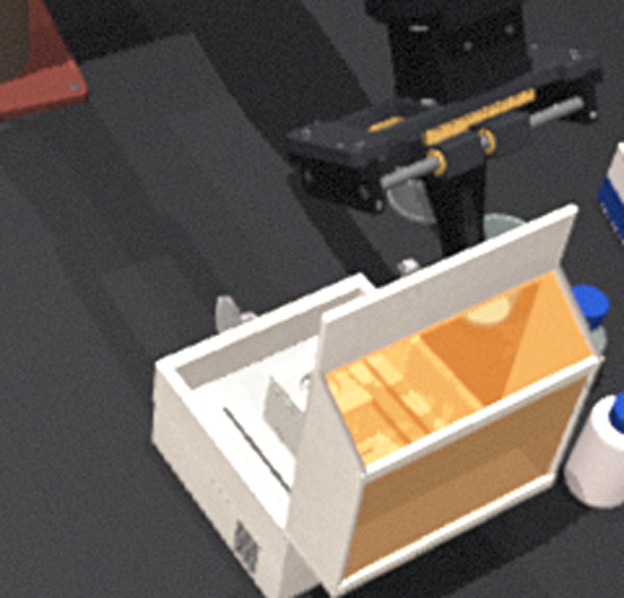

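drive_tool([
  {"dx":0.008,"dy":0.0015,"dz":0,"rx":0,"ry":0,"rz":0,"claw":0.0},
  {"dx":0.014,"dy":0.003,"dz":0,"rx":0,"ry":0,"rz":0,"claw":0.0},
  {"dx":-0.02,"dy":-0.004,"dz":0.005,"rx":0,"ry":0,"rz":0,"claw":0.0},
  {"dx":-0.06,"dy":-0.012,"dz":0.02,"rx":0,"ry":0,"rz":0,"claw":0.087},
  {"dx":-0.1,"dy":-0.02,"dz":0.04,"rx":0,"ry":0,"rz":0,"claw":0.087},
])

```text
time_s: 9.63
position: [594.8, 142.7, 323.2]
tcp_rot: [0.963, 0.089, 0.255, -0.025]
ft_force: [0.3, -0.5, 1.6]
gripper_width: 7.8
```

drive_tool([
  {"dx":-0.035,"dy":-0.007,"dz":0.0,"rx":0,"ry":0,"rz":0,"claw":0.087},
  {"dx":-0.07,"dy":-0.014,"dz":0.0,"rx":0,"ry":0,"rz":0,"claw":0.087},
  {"dx":-0.1,"dy":-0.02,"dz":0.0,"rx":0,"ry":0,"rz":0,"claw":0.087},
])

```text
time_s: 9.88
position: [492.8, 122.6, 323.3]
tcp_rot: [0.962, 0.09, 0.255, -0.025]
ft_force: [0.2, -0.3, 0.5]
gripper_width: 26.0
```

```bash
python3 - <<'E'
from h import *; import kin
go([(0,0,300)],90)
im=read_camera("scene"); cv2.imwrite("pics/s12f.png",im[:,:,::-1]); crop(im,330,160,530,330,3.5,"pics/s12.png")
im=read_camera("top"); cv2.imwrite("pics/t12f.png",im[:,:,::-1]);crop(im,180,80,340,280,3,"pics/t12.png")
E
```

```text
t 9.88 pos [492.8 122.6 323.3] q [ 0.962  0.09   0.255 -0.025] F [ 0.2 -0.3  0.5] w 26.0
J [ 0.028 -0.609  2.09   0.089  1.149  1.398]
(0, 0, 300) [611.9 121.3 300. ] [ 0.1191 -0.0012 -0.0233]
rot [-0.1    0.509  0.004]
now cab x,y -116.7 23.7 z 323.3 Fcab 0.1 -0.3 0.5
```

View pics/s12.png

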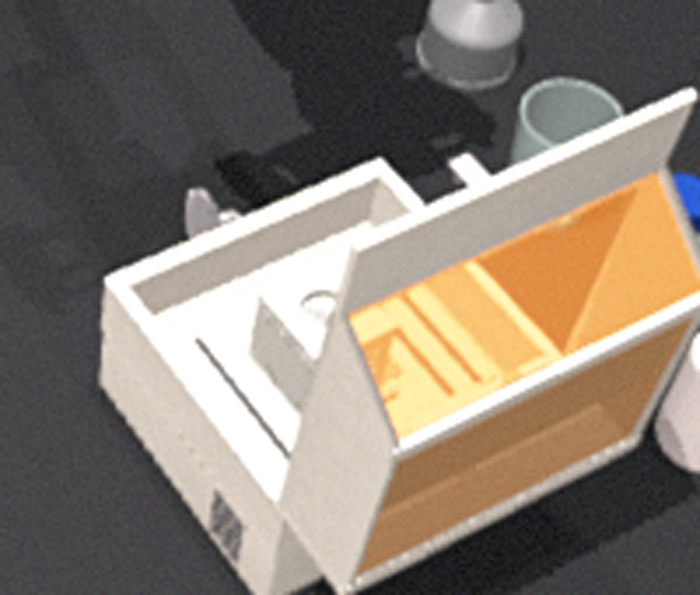

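View pics/t12.png

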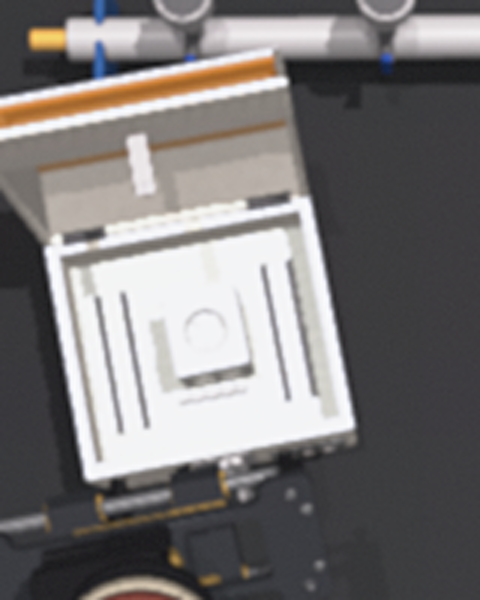

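```bash
python3 - <<'E'
import cv2,numpy as np
im=cv2.imread("pics/t12f.png")
c=cv2.resize(im[140:250,190:305],None,fx=5,fy=5,interpolation=cv2.INTER_CUBIC)
g=np.clip((c.astype(float)-150)*2.4,0,255).astype(np.uint8); cv2.imwrite("pics/t12z.png",g)
im=cv2.imread("pics/s12f.png")
c=cv2.resize(im[205:310,355:455],None,fx=5.5,fy=5.5,interpolation=cv2.INTER_CUBIC)
g=np.clip((c.astype(float)-130)*2.,0,255).astype(np.uint8); cv2.imwrite("pics/s12z.png",g)
E
```

```text
(no output)
```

View pics/t12z.png

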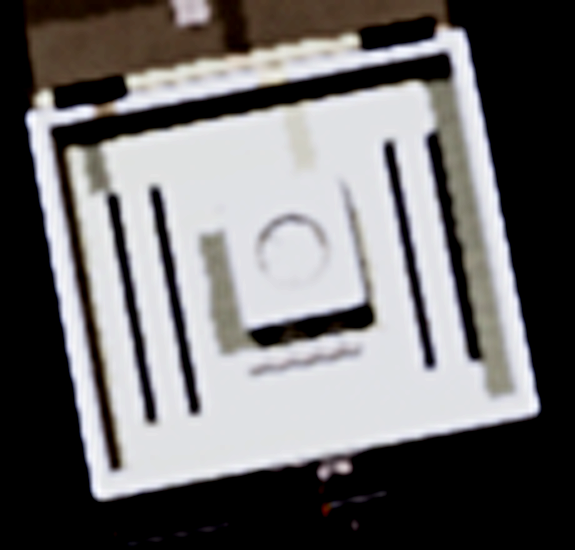

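View pics/s12z.png

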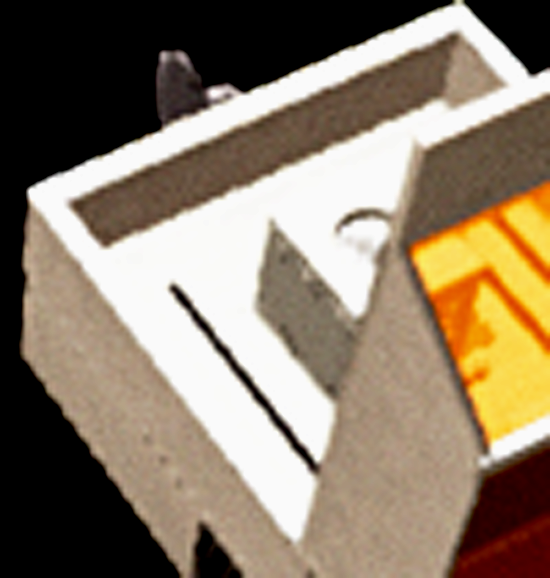

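```bash
python3 - <<'E'
from h import *; import kin
T=lambda u,v:((u+.5)/5-.5+190,(v+.5)/5-.5+140); S=lambda u,v:((u+.5)/5.5-.5+355,(v+.5)/5.5-.5+205)
pr=lambda X:((X[:2]-kin.NEST)@kin.cx,(X[:2]-kin.NEST)@kin.cy)
C=[onz("top",*T(*p),110) for p in [(97,500),(540,408),(465,28),(25,112)]]
for c in C: print(c.round(1),np.round(pr(c),1))
m=sum(C)/4; print("center",m,np.round(pr(m),1))
for a,b in [(1,0),(2,3)]:
    d=C[b]-C[a]; print(np.linalg.norm(d),np.arctan2(-d[0],d[1]))
for a,b in [(0,3),(1,2)]:
    d=C[b]-C[a]; print(np.linalg.norm(d),np.arctan2(d[1],d[0]))
for p in [(460,3),(28,192)]:
    x=onz("scene",*S(*p),110); print("scene rim",x.round(1),np.round(pr(x),1))
print("FL tri",tri(T(97,500),S(460,3)),"FR",tri(T(540,408),S(28,192)))
x=onz("top",*T(292,250),125); print("rack circ",x.round(1),np.round(pr(x),1))
for p in [(246,330),(364,305),(344,183)]: x=onz("top",*T(*p),125); print("rack corner",x.round(1),np.round(pr(x),1))
print("FR rack tri",tri(T(365,305),S(272,222)))
x=onz("top",*T(337,467),104); print("catch",np.round(pr(x),1))
E
```

```text
[505.5 203.  110. ] [-89.  100.3]
[544.6   7.4 110. ] [-87.6 -99.2]
[717.6  39.9 110. ] [ 88.4 -99.9]
[680.6 237.2 110. ] [ 89.4 100.8]
center [612.06920434 121.87815973 110.        ] [0.3 0.5]
199.50147831298636 0.19694546791761544
200.67533416064197 0.1851429557703436
178.38576037477256 0.19272902458677726
176.02614131829927 0.18608305934764738
scene rim [504.3 200.1 110. ] [-90.8  97.7]
scene rim [541.3   3.7 110. ] [ -91.5 -102.2]
FL tri (array([504.87455903, 201.49164164, 110.31483377]), np.float64(3.1262992752118777)) FR (array([543.52397449,   5.18371669, 112.06332835]), np.float64(4.5402923966289945))
rack circ [613.9 115.8 125. ] [ 0.9 -5.8]
rack corner [578.4 135.8 125. ] [-30.2  20.6]
rack corner [589.   84.1 125. ] [-29.5 -32.3]
rack corner [643.7  92.9 125. ] [ 25.9 -33.9]
FR rack tri (array([589.56098845,  82.77743026, 118.33540835]), np.float64(3.0510285643153976))
catch [-94.9  -5.7]
```

```bash
python3 - <<'E'
from h import *; from kin import *
go([(12,-6,200),(10,-6,150),(10,-6,96.5)],45)
P,_=params(); q=get_state()["qpos"]
for pt in [(12,-6,200),(10,-6,150),(10,-6,96.5)]:
    q,c=ik(cab(*pt),tool(np.radians(45)),q,P); print(q.round(2),round(c,5))
E
```

```text
t 9.98 pos [492.2 122.5 324.6] q [ 0.962  0.09   0.256 -0.025] F [0.1 0.  0.6] w 33.8
J [ 0.028 -0.614  2.091  0.089  1.15   1.398]
(12, -6, 200) [624.8 117.7 200. ] [ 0.1326 -0.0048 -0.1246]
(10, -6, 150) [622.8 117.3 150. ] [ 0.1306 -0.0051 -0.1746]
(10, -6, 96.5) [622.8 117.3  96.5] [ 0.1306 -0.0051 -0.2281]
rot [ 0.047 -0.26   0.003]
now cab x,y -117.3 23.7 z 324.6 Fcab 0.1 0.0 0.6
[-0.03 -0.32  2.25  0.35  0.47  1.1 ] 0.0
[-0.03 -0.24  2.29  0.46  0.35  0.98] 0.0
[-0.03 -0.13  2.32  0.72  0.24  0.71] 0.0
```

```bash
python3 - <<'E'
from h import *; from kin import *
go([(7,-6,200),(7,-6,140),(7,-6,92.5)],50)
P,_=params(); q=get_state()["qpos"]
for pt in [(7,-6,200),(7,-6,140),(7,-6,92.5)]:
    q,c=ik(cab(*pt),tool(np.radians(50)),q,P); print(q.round(2),round(c,5))
E
```

```text
t 9.98 pos [492.2 122.5 324.6] q [ 0.962  0.09   0.256 -0.025] F [0.1 0.  0.6] w 33.8
J [ 0.028 -0.614  2.091  0.089  1.15   1.398]
(7, -6, 200) [619.9 116.8 200. ] [ 0.1277 -0.0057 -0.1246]
(7, -6, 140) [619.9 116.8 140. ] [ 0.1277 -0.0057 -0.1846]
(7, -6, 92.5) [619.9 116.8  92.5] [ 0.1277 -0.0057 -0.2321]
rot [ 0.03  -0.174  0.003]
now cab x,y -117.3 23.7 z 324.6 Fcab 0.1 0.0 0.6
[-0.02 -0.3   2.18  0.24  0.58  1.2 ] 0.0
[-0.02 -0.2   2.23  0.31  0.44  1.12] 0.0
[-0.02 -0.11  2.26  0.42  0.33  1.01] 0.0
```

drive_tool([
  {"dx":0.03,"dy":0.0,"dz":-0.02,"rx":0.01,"ry":-0.06,"rz":0,"claw":0.087},
  {"dx":0.06,"dy":-0.002,"dz":-0.05,"rx":0.02,"ry":-0.12,"rz":0.002,"claw":0.087},
  {"dx":0.09,"dy":-0.004,"dz":-0.08,"rx":0.03,"ry":-0.17,"rz":0.003,"claw":0.087},
  {"dx":0.115,"dy":-0.006,"dz":-0.1,"rx":0.03,"ry":-0.173,"rz":0.003,"claw":0.087},
  {"dx":0.128,"dy":-0.006,"dz":-0.12,"rx":0.03,"ry":-0.173,"rz":0.003,"claw":0.087},
])

```text
time_s: 10.4
position: [621.0, 115.6, 202.0]
tcp_rot: [0.936, 0.088, 0.34, -0.032]
ft_force: [1.2, 0.6, 0.5]
gripper_width: 67.1
```

```bash
python3 - <<'E'
from h import *; from kin import *
go([(7,-6,200),(7,-6,140),(7,-6,92.5)],50)
im=read_camera("top"); crop(im,180,80,340,280,3,"pics/t13.png")
E
```

```text
t 10.4 pos [621.  115.6 202. ] q [ 0.936  0.088  0.34  -0.032] F [1.2 0.6 0.5] w 67.1
J [-0.019 -0.294  2.178  0.241  0.585  1.209]
(7, -6, 200) [619.9 116.8 200. ] [-0.0011  0.0011 -0.002 ]
(7, -6, 140) [619.9 116.8 140. ] [-0.0011  0.0011 -0.062 ]
(7, -6, 92.5) [619.9 116.8  92.5] [-0.0011  0.0011 -0.1095]
rot [ 0.001 -0.002  0.002]
now cab x,y 7.9 -7.3 z 202.0 Fcab 1.3 0.4 0.5
```

View pics/t13.png

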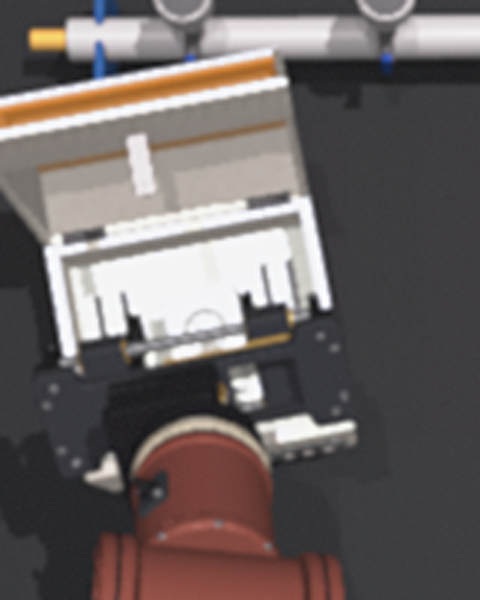

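drive_tool([
  {"dx":-0.001,"dy":0.001,"dz":-0.015,"rx":0,"ry":0,"rz":0,"claw":0.087},
  {"dx":-0.001,"dy":0.001,"dz":-0.035,"rx":0,"ry":0,"rz":0,"claw":0.087},
  {"dx":-0.001,"dy":0.001,"dz":-0.06,"rx":0,"ry":0,"rz":0,"claw":0.087},
  {"dx":-0.001,"dy":0.001,"dz":-0.085,"rx":0,"ry":0,"rz":0,"claw":0.087},
  {"dx":-0.001,"dy":0.001,"dz":-0.1,"rx":0,"ry":0,"rz":0,"claw":0.087},
])

```text
time_s: 10.87
position: [617.5, 116.7, 94.3]
tcp_rot: [0.937, 0.088, 0.335, -0.032]
ft_force: [-0.7, -0.3, 0.8]
gripper_width: 86.2
```

```bash
python3 - <<'E'
from h import *; from kin import *
go([(7,-6,92.5)],50)
im=read_camera("top"); crop(im,180,80,340,280,3,"pics/t14.png")
im=read_camera("scene"); crop(im,330,130,530,330,3,"pics/s14.png")
E
```

```text
t 10.87 pos [617.5 116.7  94.3] q [ 0.937  0.088  0.335 -0.032] F [-0.7 -0.3  0.8] w 86.2
J [-0.017 -0.118  2.257  0.388  0.351  1.046]
(7, -6, 92.5) [619.9 116.8  92.5] [ 0.0024  0.0001 -0.0018]
rot [ 0.001 -0.011  0.002]
now cab x,y 4.6 -5.6 z 94.3 Fcab -0.7 -0.2 0.8
```

View pics/t14.png

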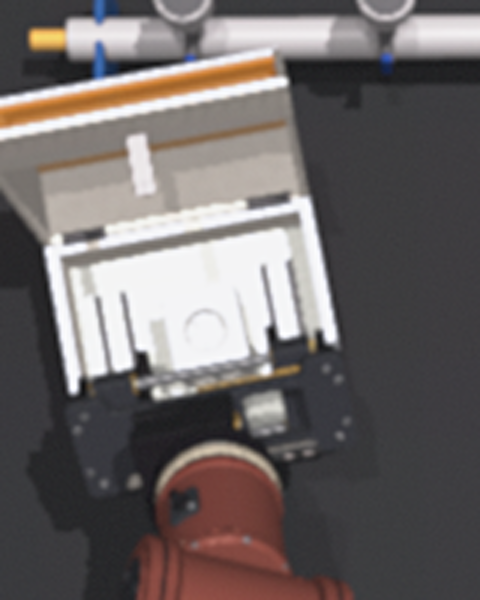

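View pics/s14.png

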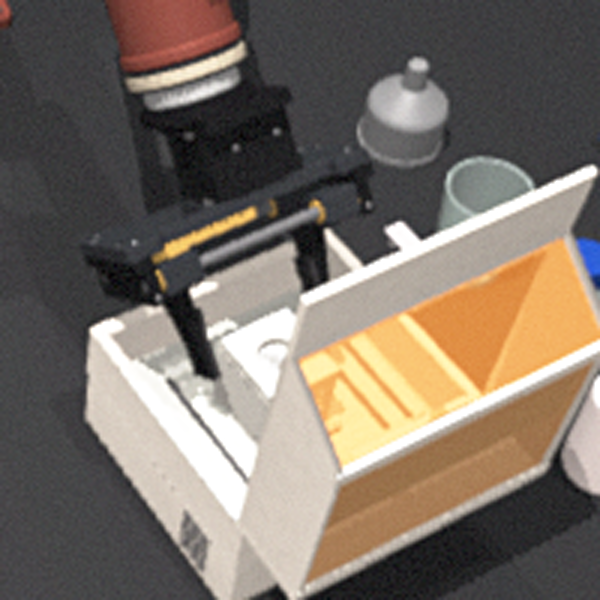

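drive_tool([
  {"dx":0.0025,"dy":0.0,"dz":-0.002,"rx":0.001,"ry":-0.011,"rz":0.002,"claw":0.086},
  {"dx":0.0025,"dy":0.0,"dz":-0.002,"rx":0.001,"ry":-0.011,"rz":0.002,"claw":0.06},
  {"dx":0.0025,"dy":0.0,"dz":-0.002,"rx":0.001,"ry":-0.011,"rz":0.002,"claw":0.04},
  {"dx":0.0025,"dy":0.0,"dz":-0.002,"rx":0.001,"ry":-0.011,"rz":0.002,"claw":0.04},
  {"dx":0.0025,"dy":0.0,"dz":-0.002,"rx":0.001,"ry":-0.011,"rz":0.002,"claw":0.04},
], force=30)

```text
time_s: 11.38
position: [619.6, 116.8, 92.7]
tcp_rot: [0.936, 0.089, 0.34, -0.033]
ft_force: [0.8, 0.2, 0.8]
gripper_width: 67.0
```

drive_tool([
  {"dx":0.0,"dy":0.0,"dz":0.0,"rx":0,"ry":0,"rz":0,"claw":0.04},
  {"dx":0.0,"dy":0.0,"dz":0.0,"rx":0,"ry":0,"rz":0,"claw":0.04},
], force=30)

```text
time_s: 11.55
position: [620.3, 116.8, 93.8]
tcp_rot: [0.935, 0.089, 0.341, -0.033]
ft_force: [0.7, -0.0, -0.1]
gripper_width: 53.7
```

```bash
python3 - <<'E'
from h import *; from kin import *
go([(7,-6,92.5),(7,-6,160),(0,-6,230)],50)
E
```

```text
t 11.55 pos [620.3 116.8  93.8] q [ 0.935  0.089  0.341 -0.033] F [ 0.7 -0.  -0.1] w 53.7
J [-0.018 -0.113  2.259  0.419  0.335  1.012]
(7, -6, 92.5) [619.9 116.8  92.5] [-0.0004 -0.     -0.0013]
(7, -6, 160) [619.9 116.8 160. ] [-0.0004 -0.      0.0662]
(0, -6, 230) [613.  115.4 230. ] [-0.0073 -0.0013  0.1362]
rot [-0.001  0.    -0.   ]
now cab x,y 7.4 -6.1 z 93.8 Fcab 0.7 -0.1 -0.1
```

drive_tool([
  {"dx":0.0,"dy":0.0,"dz":0.01,"rx":0,"ry":0,"rz":0,"claw":0.04},
  {"dx":0.0,"dy":0.0,"dz":0.03,"rx":0,"ry":0,"rz":0,"claw":0.04},
  {"dx":0.0,"dy":0.0,"dz":0.06,"rx":0,"ry":0,"rz":0,"claw":0.04},
  {"dx":-0.005,"dy":-0.001,"dz":0.1,"rx":0,"ry":0,"rz":0,"claw":0.04},
  {"dx":-0.015,"dy":-0.001,"dz":0.14,"rx":0,"ry":0,"rz":0,"claw":0.04},
], force=30)

```text
time_s: 11.97
position: [604.2, 115.3, 233.6]
tcp_rot: [0.936, 0.089, 0.339, -0.033]
ft_force: [0.3, 0.2, -1.2]
gripper_width: 53.8
```

```bash
python3 - <<'E'
from h import *; from kin import *
go([],50)
im=read_camera("scene"); crop(im,300,100,540,330,2.6,"pics/s15.png")
E
```

```text
t 11.97 pos [604.2 115.3 233.6] q [ 0.936  0.089  0.339 -0.033] F [ 0.3  0.2 -1.2] w 53.8
J [-0.022 -0.38   2.178  0.219  0.671  1.235]
rot [-0.    -0.003  0.001]
now cab x,y -8.7 -4.4 z 233.6 Fcab 0.3 0.2 -1.2
```

View pics/s15.png

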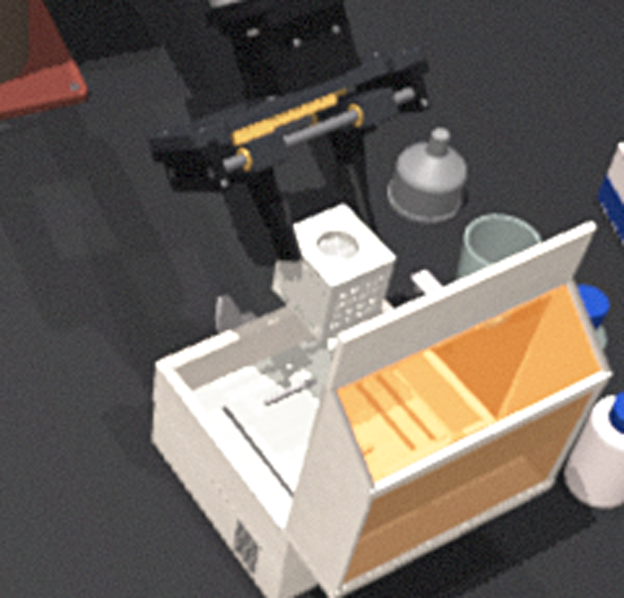

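```bash
python3 - <<'E'
from h import *; from kin import *
P,_=params(); s=get_state(); q=s["qpos"]; print((params()[1]))
y=-.69
W=[((560,0,300),50,-.2),((510,-130,300),60,-.45),((495,-240,300),75,y),((500,-270,280),100,y),((500,-270,240),120,y),((500,-270,200),140,y),((508,-277,100),140,y),((508,-277,24),140,y)]
p0=s["position"];R0=R.from_quat(s["tcp_rot"])
for p,pd,yy in W:
    Rt=tool(np.radians(pd),yy); qn,c=ik(np.array(p,float),Rt,q,P); print(p,pd,qn.round(2),round(c,4),"dq",np.abs(qn-q).max().round(2),"d",(np.array(p)-p0).round(0),"rot",(Rt*R0.inv()).as_rotvec().round(3)); q=qn;p0=np.array(p);R0=Rt
E
```

```text
0.0006024358514480355
(560, 0, 300) 50 [-0.24 -0.61  2.2   0.19  0.87  1.27] 0.0 dq 0.22 d [ -48. -116.   53.] rot [ 0.001  0.013 -0.2  ]
(510, -130, 300) 60 [-0.48 -0.56  2.1   0.12  1.08  1.33] 0.0 dq 0.24 d [ -50 -130    0] rot [ 0.024  0.173 -0.249]
(495, -240, 300) 75 [-0.62 -0.25  1.82  0.03  1.31  1.45] 0.0 dq 0.31 d [ -15 -110    0] rot [ 0.097  0.244 -0.239]
(500, -270, 280) 100 [-0.62  0.2   1.4  -0.02  1.71  1.45] 0.0 dq 0.45 d [  5 -30 -20] rot [ 0.209  0.383 -0.   ]
(500, -270, 240) 120 [-0.6   0.53  1.13 -0.06  2.    1.46] 0.0 dq 0.33 d [  0   0 -40] rot [0.167 0.306 0.   ]
(500, -270, 200) 140 [-0.59  0.87  0.85 -0.09  2.28  1.45] 0.0 dq 0.34 d [  0   0 -40] rot [0.167 0.306 0.   ]
(508, -277, 100) 140 [-0.59  1.    0.85 -0.08  2.17  1.46] 0.0 dq 0.12 d [   8   -7 -100] rot [0. 0. 0.]
(508, -277, 24) 140 [-0.59  1.09  0.84 -0.08  2.08  1.47] 0.0 dq 0.09 d [  0   0 -76] rot [0. 0. 0.]
```

drive_tool([
  {"dx":-0.01,"dy":-0.023,"dz":0.02,"rx":0.0,"ry":0.0,"rz":-0.04,"claw":0.04},
  {"dx":-0.02,"dy":-0.046,"dz":0.035,"rx":0.0,"ry":0.0,"rz":-0.08,"claw":0.04},
  {"dx":-0.03,"dy":-0.07,"dz":0.045,"rx":0.0,"ry":0.005,"rz":-0.12,"claw":0.04},
  {"dx":-0.04,"dy":-0.094,"dz":0.053,"rx":0.0,"ry":0.01,"rz":-0.16,"claw":0.04},
  {"dx":-0.048,"dy":-0.12,"dz":0.056,"rx":0.0,"ry":0.013,"rz":-0.2,"claw":0.04},
], force=30)

```text
time_s: 12.43
position: [559.7, -4.9, 304.8]
tcp_rot: [0.939, -0.005, 0.343, 0.003]
ft_force: [-0.0, -0.3, -1.0]
gripper_width: 53.7
```

drive_tool([
  {"dx":-0.01,"dy":-0.026,"dz":0.0,"rx":0.005,"ry":0.035,"rz":-0.05,"claw":0.04},
  {"dx":-0.02,"dy":-0.052,"dz":0.0,"rx":0.01,"ry":0.07,"rz":-0.1,"claw":0.04},
  {"dx":-0.03,"dy":-0.078,"dz":0.0,"rx":0.015,"ry":0.105,"rz":-0.15,"claw":0.04},
  {"dx":-0.04,"dy":-0.104,"dz":0.0,"rx":0.02,"ry":0.14,"rz":-0.2,"claw":0.04},
  {"dx":-0.05,"dy":-0.13,"dz":0.0,"rx":0.024,"ry":0.173,"rz":-0.249,"claw":0.04},
], force=30)

```text
time_s: 12.85
position: [508.7, -136.0, 304.9]
tcp_rot: [0.957, -0.127, 0.257, 0.035]
ft_force: [-0.2, 0.0, -0.4]
gripper_width: 53.9
```

```bash
cat >> h.py <<'E'
def plan(W):
    import kin
    s=st(); P,_=kin.params(); q=s["qpos"]; p0=s["position"];R0=R.from_quat(s["tcp_rot"])
    for p,pd,yy in W:
        Rt=kin.tool(np.radians(pd),yy); qn,c=kin.ik(np.array(p,float),Rt,q,P); print(p,pd,qn.round(2),round(c,4),"d",((np.array(p)-p0)/1000).round(4),"rot",(Rt*R0.inv()).as_rotvec().round(3)); q=qn;p0=np.array(p);R0=Rt
E
python3 - <<'E'
from h import *
y=-.69
plan([((495,-240,300),75,y),((500,-270,280),100,y),((500,-270,240),120,y),((500,-270,200),140,y),((508,-277,100),140,y),((508,-277,24),140,y)])
E
```

```text
t 12.85 pos [ 508.7 -136.   304.9] q [ 0.957 -0.127  0.257  0.035] F [-0.2  0.  -0.4] w 53.9
J [-0.491 -0.557  2.095  0.126  1.093  1.314]
(495, -240, 300) 75 [-0.62 -0.25  1.82  0.03  1.31  1.45] 0.0 d [-0.0137 -0.104  -0.0049] rot [ 0.099  0.244 -0.235]
(500, -270, 280) 100 [-0.62  0.2   1.4  -0.02  1.71  1.45] 0.0 d [ 0.005 -0.03  -0.02 ] rot [ 0.209  0.383 -0.   ]
(500, -270, 240) 120 [-0.6   0.53  1.13 -0.06  2.    1.46] 0.0 d [ 0.    0.   -0.04] rot [0.167 0.306 0.   ]
(500, -270, 200) 140 [-0.59  0.87  0.85 -0.09  2.28  1.45] 0.0 d [ 0.    0.   -0.04] rot [0.167 0.306 0.   ]
(508, -277, 100) 140 [-0.59  1.    0.85 -0.08  2.17  1.46] 0.0 d [ 0.008 -0.007 -0.1  ] rot [0. 0. 0.]
(508, -277, 24) 140 [-0.59  1.09  0.84 -0.08  2.08  1.47] 0.0 d [ 0.     0.    -0.076] rot [0. 0. 0.]
```

drive_tool([
  {"dx":-0.003,"dy":-0.02,"dz":0.0,"rx":0.02,"ry":0.05,"rz":-0.047,"claw":0.04},
  {"dx":-0.006,"dy":-0.042,"dz":0.0,"rx":0.04,"ry":0.1,"rz":-0.094,"claw":0.04},
  {"dx":-0.009,"dy":-0.064,"dz":0.0,"rx":0.06,"ry":0.15,"rz":-0.14,"claw":0.04},
  {"dx":-0.012,"dy":-0.085,"dz":0.0,"rx":0.08,"ry":0.2,"rz":-0.19,"claw":0.04},
  {"dx":-0.0137,"dy":-0.104,"dz":-0.004,"rx":0.099,"ry":0.244,"rz":-0.235,"claw":0.04},
], force=30)

```text
time_s: 13.27
position: [495.0, -241.6, 301.9]
tcp_rot: [0.96, -0.247, 0.126, 0.033]
ft_force: [0.5, 1.1, -1.3]
gripper_width: 53.6
```

drive_tool([
  {"dx":0.0,"dy":-0.006,"dz":0.0,"rx":0.042,"ry":0.077,"rz":0.0,"claw":0.04},
  {"dx":0.002,"dy":-0.012,"dz":0.0,"rx":0.084,"ry":0.153,"rz":0.0,"claw":0.04},
  {"dx":0.003,"dy":-0.018,"dz":-0.005,"rx":0.125,"ry":0.23,"rz":0.0,"claw":0.04},
  {"dx":0.004,"dy":-0.024,"dz":-0.012,"rx":0.167,"ry":0.306,"rz":0.0,"claw":0.04},
  {"dx":0.005,"dy":-0.03,"dz":-0.02,"rx":0.209,"ry":0.383,"rz":0.0,"claw":0.04},
], force=30)

```text
time_s: 13.68
position: [500.6, -272.4, 282.5]
tcp_rot: [0.965, -0.248, -0.086, -0.021]
ft_force: [0.5, -0.5, -0.6]
gripper_width: 53.7
```

```bash
python3 - <<'E'
from h import *
y=-.69
plan([((500,-270,240),120,y),((500,-270,200),140,y),((508,-277,100),140,y),((508,-277,24),140,y)])
E
```

```text
t 13.68 pos [ 500.6 -272.4  282.5] q [ 0.965 -0.248 -0.086 -0.021] F [ 0.5 -0.5 -0.6] w 53.7
J [-0.621  0.206  1.39  -0.024  1.721  1.451]
(500, -270, 240) 120 [-0.6   0.53  1.13 -0.06  2.    1.46] 0.0 d [-0.0006  0.0024 -0.0425] rot [0.169 0.302 0.002]
(500, -270, 200) 140 [-0.59  0.87  0.85 -0.09  2.28  1.45] 0.0 d [ 0.    0.   -0.04] rot [0.167 0.306 0.   ]
(508, -277, 100) 140 [-0.59  1.    0.85 -0.08  2.17  1.46] 0.0 d [ 0.008 -0.007 -0.1  ] rot [0. 0. 0.]
(508, -277, 24) 140 [-0.59  1.09  0.84 -0.08  2.08  1.47] 0.0 d [ 0.     0.    -0.076] rot [0. 0. 0.]
```

drive_tool([
  {"dx":0.0,"dy":0.0,"dz":-0.005,"rx":0.034,"ry":0.061,"rz":0.0,"claw":0.04},
  {"dx":0.0,"dy":0.0,"dz":-0.014,"rx":0.067,"ry":0.121,"rz":0.0,"claw":0.04},
  {"dx":0.0,"dy":0.001,"dz":-0.023,"rx":0.1,"ry":0.181,"rz":0.001,"claw":0.04},
  {"dx":0.0,"dy":0.002,"dz":-0.032,"rx":0.134,"ry":0.242,"rz":0.001,"claw":0.04},
  {"dx":0.0,"dy":0.002,"dz":-0.04,"rx":0.169,"ry":0.302,"rz":0.002,"claw":0.04},
], force=30)

```text
time_s: 14.1
position: [500.8, -270.4, 241.7]
tcp_rot: [0.936, -0.239, -0.252, -0.064]
ft_force: [-0.9, 0.9, -1.5]
gripper_width: 53.5
```

drive_tool([
  {"dx":0.0,"dy":0.0,"dz":-0.008,"rx":0.034,"ry":0.061,"rz":0.0,"claw":0.04},
  {"dx":0.0,"dy":0.0,"dz":-0.016,"rx":0.067,"ry":0.121,"rz":0.0,"claw":0.04},
  {"dx":0.0,"dy":0.0,"dz":-0.024,"rx":0.1,"ry":0.181,"rz":0.0,"claw":0.04},
  {"dx":0.0,"dy":0.0,"dz":-0.032,"rx":0.134,"ry":0.242,"rz":0.0,"claw":0.04},
  {"dx":0.0,"dy":0.0,"dz":-0.04,"rx":0.167,"ry":0.306,"rz":0.0,"claw":0.04},
], force=30)

```text
time_s: 14.52
position: [501.2, -270.7, 200.9]
tcp_rot: [0.877, -0.224, -0.411, -0.105]
ft_force: [0.5, 0.0, -2.0]
gripper_width: 53.7
```

```bash
python3 - <<'E'
from h import *
y=-.69
plan([((500,-270,190),140,y),((505,-275,60),140,y),((505,-275,27),140,y)])
im=read_camera("scene"); crop(im,150,130,400,380,2.4,"pics/s16.png")
E
```

```text
t 14.52 pos [ 501.2 -270.7  200.9] q [ 0.877 -0.224 -0.411 -0.105] F [ 0.5  0.  -2. ] w 53.7
J [-0.589  0.882  0.841 -0.091  2.292  1.454]
(500, -270, 190) 140 [-0.59  0.88  0.86 -0.09  2.27  1.46] 0.0 d [-0.0012  0.0007 -0.0109] rot [-0.002 -0.004  0.   ]
(505, -275, 60) 140 [-0.59  1.03  0.86 -0.08  2.12  1.47] 0.0 d [ 0.005 -0.005 -0.13 ] rot [0. 0. 0.]
(505, -275, 27) 140 [-0.59  1.07  0.86 -0.08  2.08  1.47] 0.0 d [ 0.     0.    -0.033] rot [0. 0. 0.]
```

View pics/s16.png

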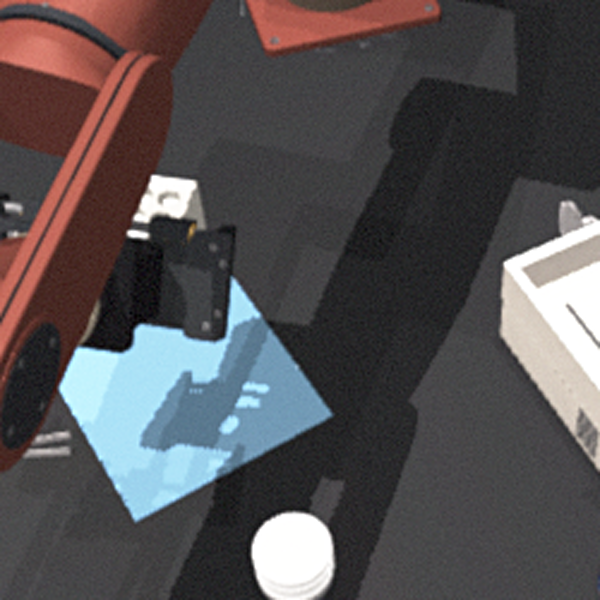

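drive_tool([
  {"dx":0.001,"dy":-0.001,"dz":-0.03,"rx":0,"ry":0,"rz":0,"claw":0.04},
  {"dx":0.002,"dy":-0.002,"dz":-0.065,"rx":0,"ry":0,"rz":0,"claw":0.04},
  {"dx":0.003,"dy":-0.004,"dz":-0.1,"rx":0,"ry":0,"rz":0,"claw":0.04},
  {"dx":0.004,"dy":-0.004,"dz":-0.13,"rx":0,"ry":0,"rz":0,"claw":0.04},
  {"dx":0.004,"dy":-0.004,"dz":-0.15,"rx":0,"ry":0,"rz":0,"claw":0.04},
], force=30)

```text
time_s: 14.98
position: [502.5, -272.9, 40.0]
tcp_rot: [0.874, -0.223, -0.418, -0.107]
ft_force: [0.4, 0.1, -1.8]
gripper_width: 53.7
```

```bash
python3 - <<'E'
from h import *
y=-.69
plan([((505,-275,27),140,y)])
E
```

```text
t 14.98 pos [ 502.5 -272.9   40. ] q [ 0.874 -0.223 -0.418 -0.107] F [ 0.4  0.1 -1.8] w 53.7
J [-0.59   1.068  0.852 -0.081  2.111  1.472]
(505, -275, 27) 140 [-0.59  1.07  0.86 -0.08  2.08  1.47] 0.0 d [ 0.0025 -0.0021 -0.013 ] rot [-0.011 -0.018  0.   ]
```

drive_tool([
  {"dx":0.001,"dy":-0.001,"dz":-0.004,"rx":-0.006,"ry":-0.01,"rz":0,"claw":0.04},
  {"dx":0.002,"dy":-0.002,"dz":-0.008,"rx":-0.011,"ry":-0.018,"rz":0,"claw":0.04},
  {"dx":0.002,"dy":-0.002,"dz":-0.012,"rx":-0.011,"ry":-0.018,"rz":0,"claw":0.04},
  {"dx":0.002,"dy":-0.002,"dz":-0.0145,"rx":-0.011,"ry":-0.018,"rz":0,"claw":0.04},
  {"dx":0.002,"dy":-0.002,"dz":-0.0145,"rx":-0.011,"ry":-0.018,"rz":0,"claw":0.04},
], force=30)

```text
time_s: 15.4
position: [505.4, -275.6, 27.1]
tcp_rot: [0.879, -0.225, -0.408, -0.104]
ft_force: [0.9, -0.4, -1.2]
gripper_width: 53.9
```

```bash
python3 - <<'E'
from h import *
y=-.69
plan([((505,-275,25),140,y)])
E
```

```text
t 15.4 pos [ 505.4 -275.6   27.1] q [ 0.879 -0.225 -0.408 -0.104] F [ 0.9 -0.4 -1.2] w 53.9
J [-0.591  1.071  0.859 -0.08   2.077  1.474]
(505, -275, 25) 140 [-0.59  1.08  0.86 -0.08  2.08  1.47] 0.0 d [-0.0004  0.0006 -0.0021] rot [0.002 0.003 0.   ]
```

drive_tool([
  {"dx":0,"dy":0,"dz":-0.001,"rx":0.002,"ry":0.003,"rz":0,"claw":0.04},
  {"dx":0,"dy":0,"dz":-0.002,"rx":0.002,"ry":0.003,"rz":0,"claw":0.04},
  {"dx":0,"dy":0,"dz":-0.0025,"rx":0.002,"ry":0.003,"rz":0,"claw":0.04},
  {"dx":0,"dy":0,"dz":-0.0025,"rx":0.002,"ry":0.003,"rz":0,"claw":0.04},
], force=30)

```text
time_s: 15.73
position: [505.6, -275.7, 24.8]
tcp_rot: [0.878, -0.224, -0.409, -0.104]
ft_force: [-0.1, -0.1, -2.3]
gripper_width: 53.6
```

```bash
python3 - <<'E'
from h import *
y=-.69
plan([((505,-275,25),140,y)])
im=read_camera("scene"); crop(im,150,200,350,370,3.5,"pics/s17.png")
E
```

```text
t 15.73 pos [ 505.6 -275.7   24.8] q [ 0.878 -0.224 -0.409 -0.104] F [-0.1 -0.1 -2.3] w 53.6
J [-0.591  1.078  0.854 -0.08   2.079  1.474]
(505, -275, 25) 140 [-0.59  1.08  0.86 -0.08  2.08  1.47] 0.0 d [-0.0006  0.0007  0.0002] rot [0. 0. 0.]
```

View pics/s17.png

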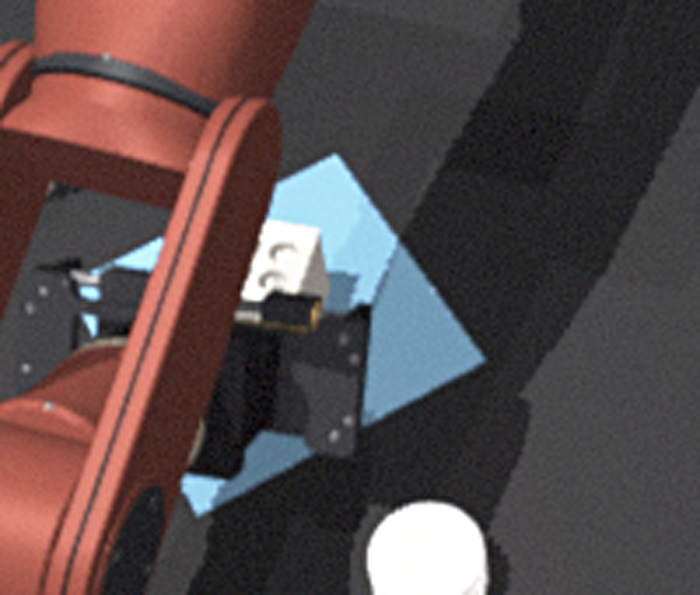

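drive_tool([
  {"dx":0,"dy":0,"dz":-0.001,"rx":0,"ry":0,"rz":0,"claw":0.04},
  {"dx":0,"dy":0,"dz":-0.002,"rx":0,"ry":0,"rz":0,"claw":0.04},
  {"dx":0,"dy":0,"dz":-0.002,"rx":0,"ry":0,"rz":0,"claw":0.04},
], force=30)

```text
time_s: 16.03
position: [505.6, -275.7, 24.1]
tcp_rot: [0.878, -0.224, -0.41, -0.104]
ft_force: [0.9, -0.2, 4.9]
gripper_width: 53.4
```

drive_tool([
  {"dx":0,"dy":0,"dz":0.0,"rx":0,"ry":0,"rz":0,"claw":0.06},
  {"dx":0,"dy":0,"dz":0.0,"rx":0,"ry":0,"rz":0,"claw":0.087},
  {"dx":0,"dy":0,"dz":0.0,"rx":0,"ry":0,"rz":0,"claw":0.087},
  {"dx":0,"dy":0,"dz":0.0,"rx":0,"ry":0,"rz":0,"claw":0.087},
  {"dx":0,"dy":0,"dz":0.0,"rx":0,"ry":0,"rz":0,"claw":0.087},
])

```text
time_s: 16.45
position: [505.5, -275.5, 23.9]
tcp_rot: [0.878, -0.224, -0.41, -0.105]
ft_force: [0.2, 0.2, -0.6]
gripper_width: 79.0
```

```bash
python3 - <<'E'
from h import *
y=-.69
plan([((505,-275,130),130,y),((500,-270,150),110,y),((500,-270,150),90,y)])
E
```

```text
t 16.45 pos [ 505.5 -275.5   23.9] q [ 0.878 -0.224 -0.41  -0.105] F [ 0.2  0.2 -0.6] w 79.0
J [-0.591  1.08   0.853 -0.08   2.079  1.474]
(505, -275, 130) 130 [-0.6   0.79  1.03 -0.07  2.01  1.47] 0.0 d [-0.0005  0.0005  0.1061] rot [-0.084 -0.154  0.   ]
(500, -270, 150) 110 [-0.61  0.43  1.39 -0.04  1.67  1.46] 0.0 d [-0.005  0.005  0.02 ] rot [-0.167 -0.306 -0.   ]
(500, -270, 150) 90 [-0.63  0.12  1.72 -0.    1.3   1.44] 0.0 d [0. 0. 0.] rot [-0.167 -0.306  0.   ]
```

drive_tool([
  {"dx":0,"dy":0,"dz":0.015,"rx":0,"ry":0,"rz":0,"claw":0.087},
  {"dx":0,"dy":0,"dz":0.04,"rx":0,"ry":0,"rz":0,"claw":0.087},
  {"dx":0,"dy":0,"dz":0.075,"rx":0,"ry":0,"rz":0,"claw":0.087},
  {"dx":0,"dy":0,"dz":0.11,"rx":-0.034,"ry":-0.061,"rz":0,"claw":0.087},
  {"dx":0,"dy":0,"dz":0.14,"rx":-0.08,"ry":-0.14,"rz":0,"claw":0.087},
])

```text
time_s: 16.87
position: [505.0, -275.5, 163.6]
tcp_rot: [0.908, -0.233, -0.339, -0.085]
ft_force: [1.6, 0.0, 1.5]
gripper_width: 86.8
```

drive_tool([
  {"dx":0,"dy":0,"dz":0.015,"rx":-0.05,"ry":-0.09,"rz":0,"claw":0.087},
  {"dx":0,"dy":0,"dz":0.03,"rx":-0.1,"ry":-0.18,"rz":0,"claw":0.087},
  {"dx":0,"dy":0,"dz":0.04,"rx":-0.15,"ry":-0.275,"rz":0,"claw":0.087},
  {"dx":0,"dy":0,"dz":0.05,"rx":-0.2,"ry":-0.366,"rz":0,"claw":0.087},
  {"dx":0,"dy":0,"dz":0.05,"rx":-0.25,"ry":-0.457,"rz":0,"claw":0.087},
])

```text
time_s: 17.28
position: [506.4, -276.5, 218.7]
tcp_rot: [0.965, -0.248, -0.088, -0.021]
ft_force: [-0.2, 0.7, 0.4]
gripper_width: 86.9
```

```bash
python3 - <<'E'
from h import *
y=-.69
plan([((490,-267,200),90,y)])
im=read_camera("scene"); crop(im,150,200,350,370,3.5,"pics/s18.png")
im=read_camera("top"); cv2.imwrite("pics/t18f.png",im[:,:,::-1]); crop(im,350,170,500,310,4.2,"pics/t18.png")
E
```

```text
t 17.28 pos [ 506.4 -276.5  218.7] q [ 0.965 -0.248 -0.088 -0.021] F [-0.2  0.7  0.4] w 86.9
J [-0.62   0.253  1.453 -0.025  1.614  1.454]
(490, -267, 200) 90 [-0.64  0.06  1.7  -0.    1.39  1.43] 0.0 d [-0.0164  0.0095 -0.0187] rot [-0.084 -0.16   0.003]
```

View pics/s18.png

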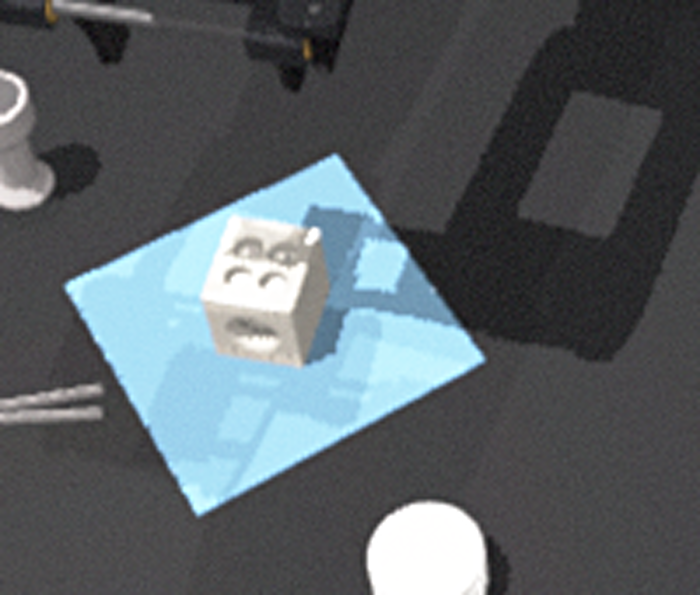

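View pics/t18.png

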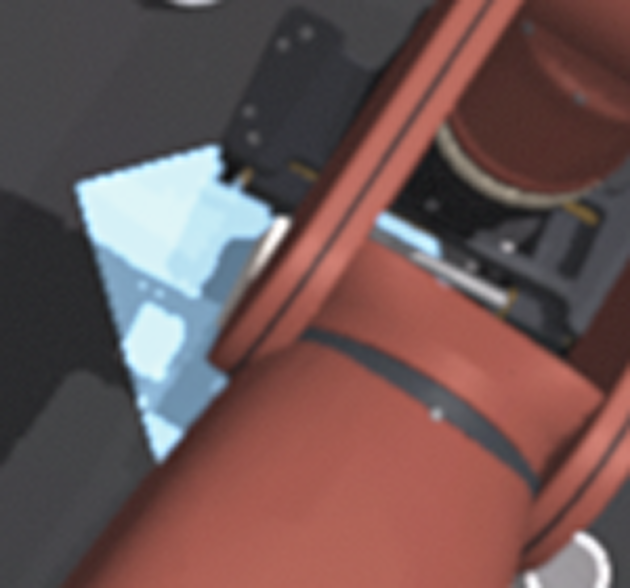

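```bash
python3 - <<'E'
from h import *
c=[onz("scene",u/3.5+150,v/3.5+200,62) for u,v in [(230,214),(330,242),(297,311),(203,292)]]
for x in c: print(x.round(1))
print(sum(c)/4); d=c[1]-c[0]; print([np.degrees(np.arctan2(*(c[i]-c[j])[[1,0]])).round(1) for i,j in [(1,0),(2,3),(3,0),(2,1)]])
E
```

```text
[ 465.5 -288.    62. ]
[ 504.7 -235.9   62. ]
[ 547. -265.   62.]
[ 516.8 -313.9   62. ]
[ 508.49811512 -275.71175075   62.        ]
[np.float64(53.1), np.float64(58.3), np.float64(-26.8), np.float64(-34.6)]
```

drive_tool([
  {"dx":0,"dy":0,"dz":-0.01,"rx":-0.042,"ry":-0.08,"rz":0.001,"claw":0.087},
  {"dx":0,"dy":0,"dz":-0.03,"rx":-0.084,"ry":-0.16,"rz":0.003,"claw":0.087},
  {"dx":0.0005,"dy":0.0,"dz":-0.06,"rx":-0.084,"ry":-0.16,"rz":0.003,"claw":0.087},
  {"dx":0.0005,"dy":0.0,"dz":-0.095,"rx":-0.084,"ry":-0.16,"rz":0.003,"claw":0.087},
  {"dx":0.0005,"dy":0.0,"dz":-0.125,"rx":-0.084,"ry":-0.16,"rz":0.003,"claw":0.087},
])

```text
time_s: 17.8
position: [503.3, -273.9, 90.8]
tcp_rot: [0.969, -0.247, -0.004, -0.001]
ft_force: [0.8, -0.5, -1.1]
gripper_width: 87.2
```

```bash
python3 - <<'E'
from h import *
y=-.69
plan([((507,-276,18),90,y)])
im=read_camera("scene"); crop(im,150,200,350,370,3.5,"pics/s19.png")
E
```

```text
t 17.8 pos [ 503.3 -273.9   90.8] q [ 0.969 -0.247 -0.004 -0.001] F [ 0.8 -0.5 -1.1] w 87.2
J [-6.350e-01  2.010e-01  1.751e+00 -1.000e-03  1.198e+00  1.435e+00]
(507, -276, 18) 90 [-0.64  0.3   1.79 -0.    1.06  1.44] 0.0 d [ 0.0037 -0.0021 -0.0728] rot [-0.005 -0.008 -0.001]
```

View pics/s19.png

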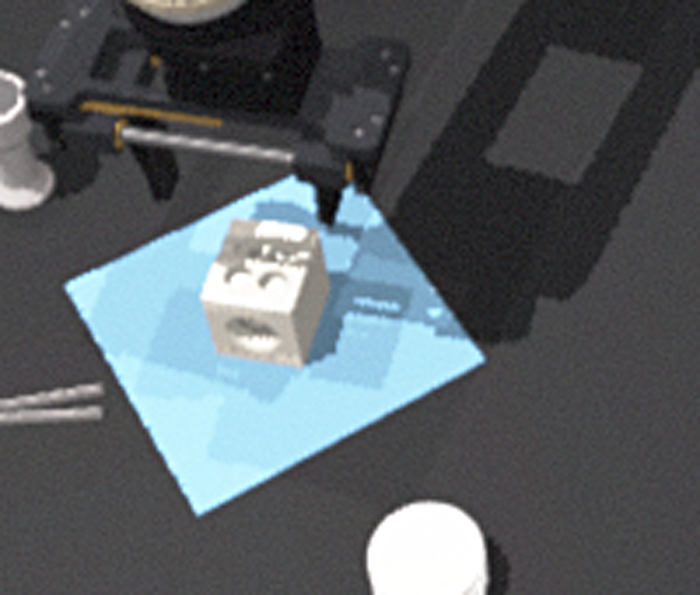

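drive_tool([
  {"dx":0.002,"dy":-0.001,"dz":-0.02,"rx":-0.005,"ry":-0.008,"rz":0,"claw":0.087},
  {"dx":0.0037,"dy":-0.002,"dz":-0.04,"rx":-0.005,"ry":-0.008,"rz":0,"claw":0.087},
  {"dx":0.0037,"dy":-0.002,"dz":-0.06,"rx":-0.005,"ry":-0.008,"rz":0,"claw":0.087},
  {"dx":0.0037,"dy":-0.002,"dz":-0.072,"rx":-0.005,"ry":-0.008,"rz":0,"claw":0.087},
  {"dx":0.0037,"dy":-0.002,"dz":-0.072,"rx":-0.005,"ry":-0.008,"rz":0,"claw":0.087},
])

```text
time_s: 18.27
position: [501.6, -272.1, 9.0]
tcp_rot: [0.969, -0.247, -0.008, -0.003]
ft_force: [-0.1, 0.9, -1.7]
gripper_width: 87.4
```

```bash
python3 - <<'E'
from h import *
y=-.69
plan([((507,-276,18),90,y)])
im=read_camera("scene"); crop(im,150,200,350,370,3.5,"pics/s20.png")
E
```

```text
t 18.27 pos [ 501.6 -272.1    9. ] q [ 0.969 -0.247 -0.008 -0.003] F [-0.1  0.9 -1.7] w 87.4
J [-6.350e-01  3.110e-01  1.791e+00 -1.000e-03  1.056e+00  1.436e+00]
(507, -276, 18) 90 [-0.64  0.3   1.79 -0.    1.06  1.44] 0.0 d [ 0.0054 -0.0039  0.009 ] rot [-0.01  -0.014 -0.   ]
```

View pics/s20.png

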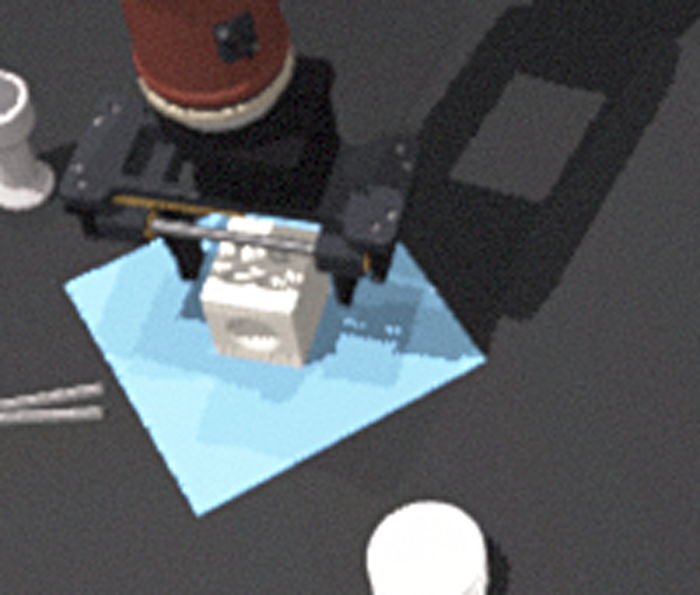

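drive_tool([
  {"dx":0.0054,"dy":-0.0039,"dz":0.009,"rx":-0.01,"ry":-0.014,"rz":0,"claw":0.087},
  {"dx":0.0054,"dy":-0.0039,"dz":0.009,"rx":-0.01,"ry":-0.014,"rz":0,"claw":0.087},
  {"dx":0.0054,"dy":-0.0039,"dz":0.009,"rx":-0.01,"ry":-0.014,"rz":0,"claw":0.087},
])

```text
time_s: 18.57
position: [510.0, -278.1, 22.5]
tcp_rot: [0.969, -0.247, 0.003, 0.002]
ft_force: [-0.3, -0.1, 1.1]
gripper_width: 87.1
```

```bash
python3 - <<'E'
from h import *
y=-.69
plan([((507,-276,18),90,y)])
E
```

```text
t 18.57 pos [ 510.  -278.1   22.5] q [ 0.969 -0.247  0.003  0.002] F [-0.3 -0.1  1.1] w 87.1
J [-0.635  0.294  1.783 -0.     1.057  1.436]
(507, -276, 18) 90 [-0.64  0.3   1.79 -0.    1.06  1.44] 0.0 d [-0.003   0.0021 -0.0045] rot [ 0.005  0.006 -0.001]
```

drive_tool([
  {"dx":-0.0015,"dy":0.001,"dz":-0.002,"rx":0.002,"ry":0.003,"rz":0,"claw":0.087},
  {"dx":-0.003,"dy":0.002,"dz":-0.004,"rx":0.004,"ry":0.006,"rz":0,"claw":0.07},
  {"dx":-0.003,"dy":0.002,"dz":-0.0045,"rx":0.004,"ry":0.006,"rz":0,"claw":0.05},
  {"dx":-0.003,"dy":0.002,"dz":-0.0045,"rx":0.004,"ry":0.006,"rz":0,"claw":0.04},
  {"dx":-0.003,"dy":0.002,"dz":-0.0045,"rx":0.004,"ry":0.006,"rz":0,"claw":0.04},
], force=30)

```text
time_s: 18.98
position: [506.8, -276.0, 17.8]
tcp_rot: [0.969, -0.247, -0.0, 0.0]
ft_force: [0.2, 0.0, -1.8]
gripper_width: 68.0
```

drive_tool([
  {"dx":0,"dy":0,"dz":0,"rx":0,"ry":0,"rz":0,"claw":0.04},
  {"dx":0,"dy":0,"dz":0,"rx":0,"ry":0,"rz":0,"claw":0.04},
  {"dx":0,"dy":0,"dz":0,"rx":0,"ry":0,"rz":0,"claw":0.04},
], force=30)

```text
time_s: 19.23
position: [506.6, -275.9, 17.7]
tcp_rot: [0.969, -0.247, -0.0, 0.0]
ft_force: [-0.2, 0.4, -1.3]
gripper_width: 53.9
```

```bash
python3 - <<'E'
from h import *; import kin
from kin import cab
y=-.69
s=get_state(); u=kin.tool(np.pi/2,y).apply([1,0,0]); print("TCP minus rack centre est along heading:",(s["position"][:2]-[506.6,-276.2])@u[:2])
plan([((507,-276,18),90,y),((500,-250,250),90,y),((515,-130,270),90,-.45),((550,0,270),90,-.2),(tuple(cab(0,0,270)),90,0),(tuple(cab(0,0,81)),90,0)])
im=read_camera("scene"); crop(im,150,200,350,370,3.5,"pics/s21.png")
E
```

```text
TCP minus rack centre est along heading: -0.1057058250092558
t 19.23 pos [ 506.6 -275.9   17.7] q [ 0.969 -0.247 -0.     0.   ] F [-0.2  0.4 -1.3] w 53.9
J [-6.350e-01  2.990e-01  1.788e+00 -1.000e-03  1.055e+00  1.436e+00]
(507, -276, 18) 90 [-0.64  0.3   1.79 -0.    1.06  1.44] 0.0 d [ 0.0004 -0.0001  0.0003] rot [ 0.    -0.001 -0.001]
(500, -250, 250) 90 [-0.6   0.03  1.63 -0.    1.48  1.47] 0.0 d [-0.007  0.026  0.232] rot [0. 0. 0.]
(515, -130, 270) 90 [-0.4  -0.05  1.67  0.    1.52  1.44] 0.0 d [0.015 0.12  0.02 ] rot [ 0.   -0.    0.24]
(550, 0, 270) 90 [-0.14  0.    1.62  0.    1.52  1.44] 0.0 d [0.035 0.13  0.   ] rot [ 0.   -0.    0.25]
(np.float64(611.8913903753474), np.float64(121.32692995972417), np.float64(270.0)) 90 [ 0.07  0.18  1.43 -0.    1.53  1.45] 0.0 d [0.0619 0.1213 0.    ] rot [0.  0.  0.2]
(np.float64(611.8913903753474), np.float64(121.32692995972417), np.float64(81.0)) 90 [ 0.07  0.32  1.63 -0.    1.19  1.45] 0.0 d [ 0.     0.    -0.189] rot [0. 0. 0.]
```

View pics/s21.png

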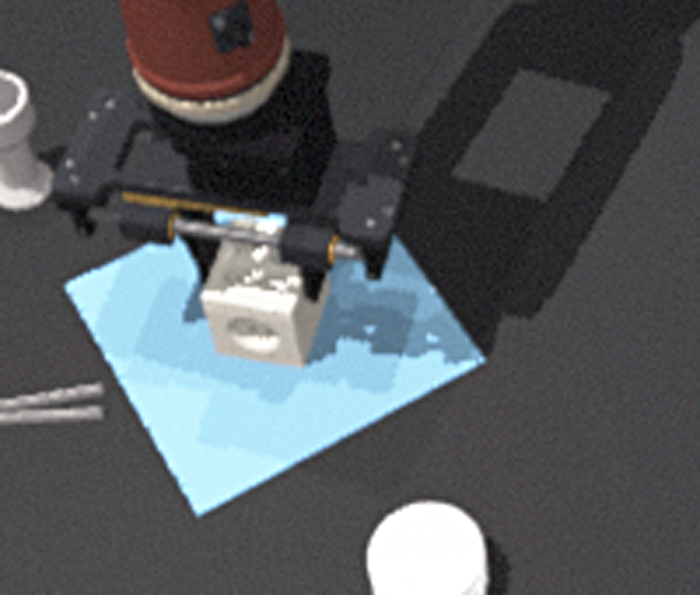

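drive_tool([
  {"dx":0,"dy":0.0,"dz":0.015,"rx":0,"ry":0,"rz":0,"claw":0.04},
  {"dx":0,"dy":0.0,"dz":0.05,"rx":0,"ry":0,"rz":0,"claw":0.04},
  {"dx":0,"dy":0.005,"dz":0.09,"rx":0,"ry":0,"rz":0,"claw":0.04},
  {"dx":-0.003,"dy":0.015,"dz":0.13,"rx":0,"ry":0,"rz":0,"claw":0.04},
  {"dx":-0.005,"dy":0.025,"dz":0.17,"rx":0,"ry":0,"rz":0,"claw":0.04},
], force=30)

```text
time_s: 19.7
position: [500.9, -250.4, 188.9]
tcp_rot: [0.969, -0.247, -0.001, -0.0]
ft_force: [1.4, -0.2, -1.8]
gripper_width: 53.5
```

drive_tool([
  {"dx":0.003,"dy":0.024,"dz":0.02,"rx":0,"ry":0,"rz":0.05,"claw":0.04},
  {"dx":0.006,"dy":0.048,"dz":0.04,"rx":0,"ry":0,"rz":0.1,"claw":0.04},
  {"dx":0.009,"dy":0.074,"dz":0.06,"rx":0,"ry":0,"rz":0.15,"claw":0.04},
  {"dx":0.012,"dy":0.1,"dz":0.075,"rx":0,"ry":0,"rz":0.2,"claw":0.04},
  {"dx":0.016,"dy":0.127,"dz":0.085,"rx":0,"ry":0,"rz":0.25,"claw":0.04},
], force=30)

```text
time_s: 20.12
position: [517.3, -122.6, 276.0]
tcp_rot: [0.992, -0.124, 0.0, 0.0]
ft_force: [0.7, 0.3, -1.3]
gripper_width: 54.0
```

drive_tool([
  {"dx":0.007,"dy":0.026,"dz":0.0,"rx":0,"ry":0,"rz":0.05,"claw":0.04},
  {"dx":0.014,"dy":0.052,"dz":0.0,"rx":0,"ry":0,"rz":0.1,"claw":0.04},
  {"dx":0.021,"dy":0.078,"dz":0.0,"rx":0,"ry":0,"rz":0.15,"claw":0.04},
  {"dx":0.028,"dy":0.104,"dz":0.0,"rx":0,"ry":0,"rz":0.2,"claw":0.04},
  {"dx":0.035,"dy":0.13,"dz":0.0,"rx":0,"ry":0,"rz":0.25,"claw":0.04},
], force=30)

```text
time_s: 20.53
position: [552.2, 8.7, 275.7]
tcp_rot: [1.0, 0.002, 0.0, 0.0]
ft_force: [0.5, 0.5, -1.1]
gripper_width: 53.8
```

```bash
python3 - <<'E'
from h import *; import kin
from kin import cab
plan([(tuple(cab(0,0,260)),90,0),(tuple(cab(0,0,82)),90,0)])
im=read_camera("scene"); crop(im,200,80,500,330,2.2,"pics/s22.png")
E
```

```text
t 20.53 pos [552.2   8.7 275.7] q [1.    0.002 0.    0.   ] F [ 0.5  0.5 -1.1] w 53.8
J [-1.260e-01  4.000e-03  1.610e+00 -1.000e-03  1.527e+00  1.440e+00]
(np.float64(611.8913903753474), np.float64(121.32692995972417), np.float64(260.0)) 90 [ 0.07  0.18  1.45 -0.    1.51  1.45] 0.0 d [ 0.0597  0.1126 -0.0157] rot [0.001 0.    0.186]
(np.float64(611.8913903753474), np.float64(121.32692995972417), np.float64(82.0)) 90 [ 0.07  0.32  1.63 -0.    1.2   1.45] 0.0 d [ 0.     0.    -0.178] rot [0. 0. 0.]
```

View pics/s22.png

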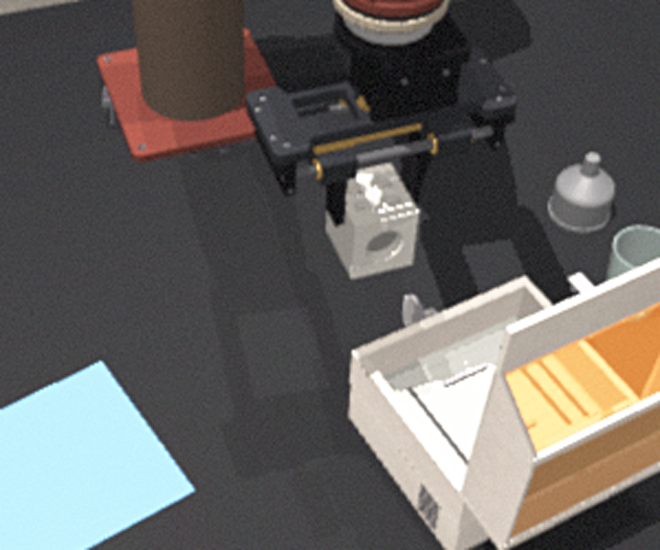

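```bash
python3 - <<'E'
from h import *
im=read_camera("top"); cv2.imwrite("pics/t23f.png",im[:,:,::-1])
c=cv2.resize(im[140:250,190:320,::-1],None,fx=5,fy=5,interpolation=cv2.INTER_CUBIC)
cv2.imwrite("pics/t23.png",np.clip((c.astype(float)-130)*2,0,255).astype(np.uint8))
im=read_camera("scene"); c=cv2.resize(im[200:310,355:465,::-1],None,fx=5,fy=5,interpolation=cv2.INTER_CUBIC)
cv2.imwrite("pics/s23.png",np.clip((c.astype(float)-110)*1.8,0,255).astype(np.uint8))
E
```

```text
(no output)
```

View pics/t23.png

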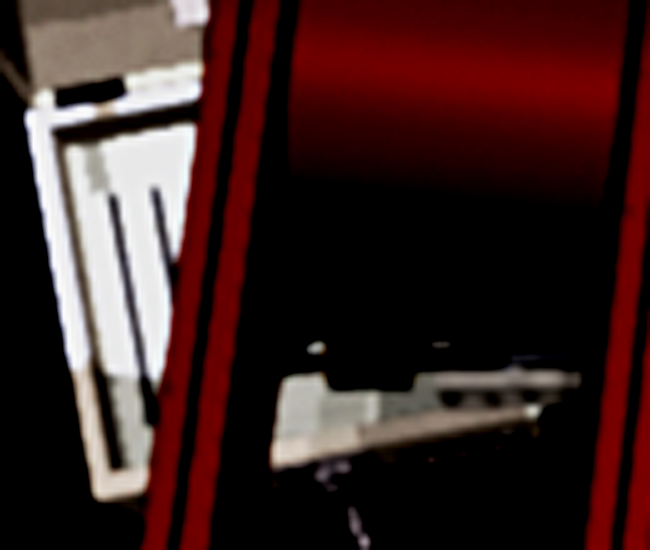

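View pics/s23.png

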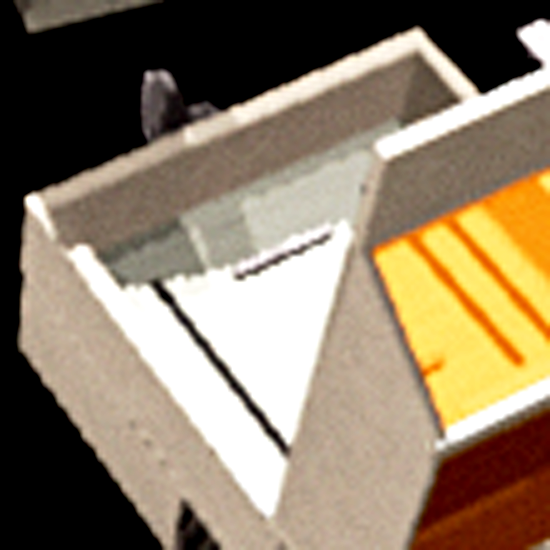

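```bash
python3 - <<'E'
from h import *; import kin
T=lambda u,v:((u+.5)/5-.5+190,(v+.5)/5-.5+140)
S=lambda u,v:((u+.5)/5-.5+355,(v+.5)/5-.5+200)
pr=lambda X:np.round(((X[:2]-kin.NEST)@kin.cx,(X[:2]-kin.NEST)@kin.cy),1)
for z in (65,73):
  for p in [(250,372),(362,347)]: print("top",z,pr(onz("top",*T(*p),z)))
  for p in [(238,276),(328,237)]: print("sc",z,pr(onz("scene",*S(*p),z)))
print("tri",[(pr(x:=tri(T(*a),S(*b))[0]),x[2].round(1)) for a,b in [((362,347),(238,276)),((250,372),(328,237))]])
for p in [(110,190),(150,420),(155,188),(193,412)]: print("slotL",pr(onz("top",*T(*p),65)))
for p in [(390,142),(430,367),(432,130),(477,360)]: print("slotR",pr(onz("top",*T(*p),65)))
E
```

```text
top 65 [-38.8  28.1]
top 65 [-37.5 -24.5]
sc 65 [-42.2 -24.1]
sc 65 [-40.9  21.6]
top 73 [-40.1  27.4]
top 73 [-38.9 -25. ]
sc 73 [-37.5 -28.4]
sc 73 [-36.2  16.9]
tri [(array([-38.9, -25.7]), np.float64(69.8)), (array([-40.4,  25.5]), np.float64(63.6))]
slotL [57.8 75.9]
slotL [-51.5  77.1]
slotL [54.6 55.4]
slotL [-51.8  57.2]
slotR [ 54.5 -55.4]
slotR [-52.9 -53.4]
slotR [ 56.2 -75.6]
slotR [-54.  -75.2]
```

drive_tool([
  {"dx":0.012,"dy":0.0225,"dz":0.0,"rx":0,"ry":0,"rz":0.037,"claw":0.04},
  {"dx":0.024,"dy":0.045,"dz":0.0,"rx":0,"ry":0,"rz":0.074,"claw":0.04},
  {"dx":0.036,"dy":0.0675,"dz":0.0,"rx":0,"ry":0,"rz":0.111,"claw":0.04},
  {"dx":0.048,"dy":0.09,"dz":-0.005,"rx":0,"ry":0,"rz":0.148,"claw":0.04},
  {"dx":0.058,"dy":0.11,"dz":-0.015,"rx":0.001,"ry":0,"rz":0.182,"claw":0.04},
], force=30)

```text
time_s: 21.1
position: [611.6, 119.1, 261.6]
tcp_rot: [0.996, 0.093, 0.001, -0.0]
ft_force: [0.3, 0.4, -1.0]
gripper_width: 53.6
```

drive_tool([
  {"dx":0.0,"dy":0.0,"dz":-0.02,"rx":0,"ry":0,"rz":0,"claw":0.04},
  {"dx":0.0,"dy":0.0,"dz":-0.045,"rx":0,"ry":0,"rz":0,"claw":0.04},
  {"dx":0.0,"dy":0.0,"dz":-0.065,"rx":0,"ry":0,"rz":0,"claw":0.04},
  {"dx":0.0,"dy":0.0,"dz":-0.08,"rx":0,"ry":0,"rz":0,"claw":0.04},
  {"dx":0.0,"dy":0.0,"dz":-0.08,"rx":0,"ry":0,"rz":0,"claw":0.04},
], force=30)

```text
time_s: 21.52
position: [608.7, 117.7, 176.7]
tcp_rot: [0.996, 0.093, -0.003, 0.0]
ft_force: [-0.1, -0.1, -2.3]
gripper_width: 53.6
```

```bash
python3 - <<'E'
from h import *; import kin
from kin import cab
plan([(tuple(cab(0,0,120)),90,0),(tuple(cab(0,0,83)),90,0)]); go([],90)
E
```

```text
t 21.52 pos [608.7 117.7 176.7] q [ 0.996  0.093 -0.003  0.   ] F [-0.1 -0.1 -2.3] w 53.6
J [ 0.064  0.226  1.554 -0.     1.368  1.45 ]
(np.float64(611.8913903753474), np.float64(121.32692995972417), np.float64(120.0)) 90 [ 0.07  0.28  1.6  -0.    1.26  1.45] 0.0 d [ 0.0032  0.0036 -0.0567] rot [ 0.001 -0.006  0.005]
(np.float64(611.8913903753474), np.float64(121.32692995972417), np.float64(83.0)) 90 [ 0.07  0.32  1.63 -0.    1.2   1.45] 0.0 d [ 0.     0.    -0.037] rot [0. 0. 0.]
t 21.52 pos [608.7 117.7 176.7] q [ 0.996  0.093 -0.003  0.   ] F [-0.1 -0.1 -2.3] w 53.6
J [ 0.064  0.226  1.554 -0.     1.368  1.45 ]
rot [ 0.001 -0.006  0.005]
now cab x,y -3.8 -3.0 z 176.7 Fcab -0.1 -0.1 -2.3
```

drive_tool([
  {"dx":0.002,"dy":0.002,"dz":-0.01,"rx":0.001,"ry":-0.004,"rz":0.003,"claw":0.04},
  {"dx":0.0035,"dy":0.0036,"dz":-0.025,"rx":0.001,"ry":-0.006,"rz":0.005,"claw":0.04},
  {"dx":0.004,"dy":0.0036,"dz":-0.042,"rx":0.001,"ry":-0.006,"rz":0.005,"claw":0.04},
  {"dx":0.0035,"dy":0.0036,"dz":-0.052,"rx":0.001,"ry":-0.006,"rz":0.005,"claw":0.04},
  {"dx":0.0032,"dy":0.0036,"dz":-0.058,"rx":0.001,"ry":-0.006,"rz":0.005,"claw":0.04},
], force=30)

```text
time_s: 21.93
position: [611.4, 120.8, 117.5]
tcp_rot: [0.996, 0.095, -0.0, -0.0]
ft_force: [0.9, 0.0, -1.6]
gripper_width: 53.9
```

```bash
python3 - <<'E'
from h import *; import kin
from kin import cab
plan([(tuple(cab(0,0,90)),90,0)]); go([],90)
im=read_camera("scene"); crop(im,340,150,500,310,3.7,"pics/s24.png")
E
```

```text
t 21.93 pos [611.4 120.8 117.5] q [ 0.996  0.095 -0.    -0.   ] F [ 0.9  0.  -1.6] w 53.9
J [0.069 0.279 1.604 0.    1.259 1.45 ]
(np.float64(611.8913903753474), np.float64(121.32692995972417), np.float64(90.0)) 90 [ 0.07  0.31  1.62 -0.    1.21  1.45] 0.0 d [ 0.0005  0.0005 -0.0275] rot [ 0.    -0.001  0.   ]
t 21.93 pos [611.4 120.8 117.5] q [ 0.996  0.095 -0.    -0.   ] F [ 0.9  0.  -1.6] w 53.9
J [0.069 0.279 1.604 0.    1.259 1.45 ]
rot [ 0.    -0.001  0.   ]
now cab x,y -0.5 -0.4 z 117.5 Fcab 0.9 -0.1 -1.6
```

View pics/s24.png

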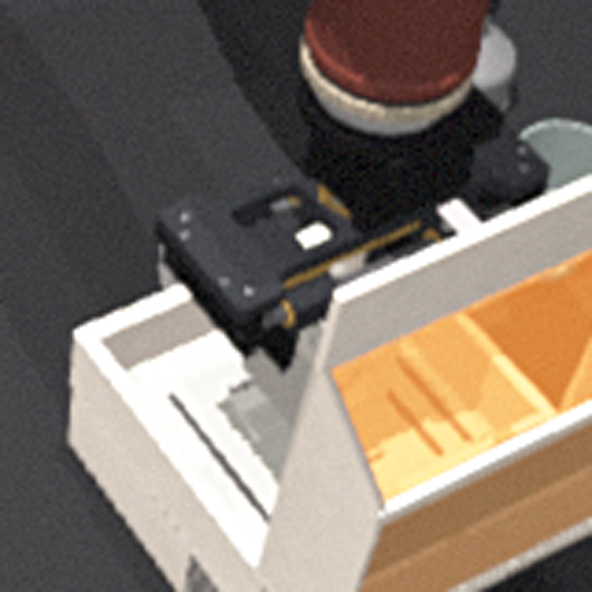

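drive_tool([
  {"dx":0.0005,"dy":0.0005,"dz":-0.006,"rx":0,"ry":0,"rz":0,"claw":0.04},
  {"dx":0.001,"dy":0.0008,"dz":-0.014,"rx":0,"ry":0,"rz":0,"claw":0.04},
  {"dx":0.001,"dy":0.0008,"dz":-0.022,"rx":0,"ry":0,"rz":0,"claw":0.04},
  {"dx":0.0008,"dy":0.0008,"dz":-0.029,"rx":0,"ry":0,"rz":0,"claw":0.04},
  {"dx":0.0006,"dy":0.0006,"dz":-0.033,"rx":0,"ry":0,"rz":0,"claw":0.04},
], force=30)

```text
time_s: 22.4
position: [611.0, 121.4, 82.5]
tcp_rot: [0.995, 0.095, -0.002, -0.0]
ft_force: [-0.7, -0.6, -1.5]
gripper_width: 54.0
```

```bash
python3 - <<'E'
from h import *; import kin
go([(0,0,82),(0,0,80)],90)
E
```

```text
t 22.4 pos [611.  121.4  82.5] q [ 0.995  0.095 -0.002 -0.   ] F [-0.7 -0.6 -1.5] w 54.0
J [0.07  0.317 1.627 0.    1.201 1.451]
(0, 0, 82) [611.9 121.3  82. ] [ 0.0009 -0.0001 -0.0005]
(0, 0, 80) [611.9 121.3  80. ] [ 0.0009 -0.0001 -0.0025]
rot [ 0.    -0.003  0.   ]
now cab x,y -0.9 0.3 z 82.5 Fcab -0.8 -0.5 -1.5
```

drive_tool([
  {"dx":0.0009,"dy":-0.0001,"dz":-0.001,"rx":0,"ry":-0.003,"rz":0,"claw":0.04},
  {"dx":0.0009,"dy":-0.0001,"dz":-0.002,"rx":0,"ry":-0.003,"rz":0,"claw":0.04},
  {"dx":0.0009,"dy":-0.0001,"dz":-0.0025,"rx":0,"ry":-0.003,"rz":0,"claw":0.04},
  {"dx":0.0009,"dy":-0.0001,"dz":-0.0025,"rx":0,"ry":-0.003,"rz":0,"claw":0.04},
], force=30)

```text
time_s: 22.73
position: [612.2, 121.4, 80.7]
tcp_rot: [0.995, 0.095, 0.0, 0.0]
ft_force: [-1.6, -0.7, 3.7]
gripper_width: 53.9
```

```bash
python3 - <<'E'
from h import *; import kin
go([(0,0,80)],90)
E
```

```text
t 22.73 pos [612.2 121.4  80.7] q [0.995 0.095 0.    0.   ] F [-1.6 -0.7  3.7] w 53.9
J [ 0.07   0.319  1.629 -0.     1.194  1.45 ]
(0, 0, 80) [611.9 121.3  80. ] [-0.0003 -0.0001 -0.0007]
rot [0. 0. 0.]
now cab x,y 0.3 0.0 z 80.7 Fcab -1.7 -0.3 3.7
```

Contact on the floor, exactly as predicted (TCP z 80.7). Release and withdraw.

drive_tool([
  {"dx":0,"dy":0,"dz":0,"rx":0,"ry":0,"rz":0,"claw":0.06},
  {"dx":0,"dy":0,"dz":0,"rx":0,"ry":0,"rz":0,"claw":0.08},
  {"dx":0,"dy":0,"dz":0,"rx":0,"ry":0,"rz":0,"claw":0.08},
  {"dx":0,"dy":0,"dz":0,"rx":0,"ry":0,"rz":0,"claw":0.08},
  {"dx":0,"dy":0,"dz":0.005,"rx":0,"ry":0,"rz":0,"claw":0.08},
])

```text
time_s: 23.15
position: [611.3, 121.3, 84.6]
tcp_rot: [0.995, 0.095, -0.001, 0.0]
ft_force: [-0.3, 0.5, -0.4]
gripper_width: 76.1
```

drive_tool([
  {"dx":0,"dy":0,"dz":0.02,"rx":0,"ry":0,"rz":0,"claw":0.08},
  {"dx":0,"dy":0,"dz":0.05,"rx":0,"ry":0,"rz":0,"claw":0.08},
  {"dx":0,"dy":0,"dz":0.09,"rx":0,"ry":0,"rz":0,"claw":0.08},
  {"dx":-0.005,"dy":0,"dz":0.13,"rx":0,"ry":0,"rz":0,"claw":0.08},
  {"dx":-0.02,"dy":-0.005,"dz":0.16,"rx":0,"ry":0,"rz":0,"claw":0.08},
])

```text
time_s: 23.57
position: [593.0, 116.8, 248.6]
tcp_rot: [0.995, 0.095, 0.001, -0.0]
ft_force: [-0.2, 0.6, 0.3]
gripper_width: 79.9
```

drive_tool([
  {"dx":-0.035,"dy":-0.02,"dz":0.01,"rx":0,"ry":0,"rz":0,"claw":0.0},
  {"dx":-0.07,"dy":-0.04,"dz":0.02,"rx":0,"ry":0,"rz":0,"claw":0.0},
  {"dx":-0.1,"dy":-0.07,"dz":0.03,"rx":0,"ry":0,"rz":0,"claw":0.0},
  {"dx":-0.12,"dy":-0.1,"dz":0.03,"rx":0,"ry":0,"rz":0,"claw":0.0},
  {"dx":-0.14,"dy":-0.13,"dz":0.03,"rx":0,"ry":0,"rz":0,"claw":0.0},
])

```text
time_s: 23.98
position: [452.0, -14.0, 280.2]
tcp_rot: [0.995, 0.096, 0.003, 0.001]
ft_force: [0.0, -1.5, -0.2]
gripper_width: 54.2
```

```bash
python3 - <<'E'
from h import *; import kin
go([],90)
im=read_camera("top"); cv2.imwrite("pics/t25f.png",im[:,:,::-1])
c=cv2.resize(im[120:250,185:320,::-1],None,fx=4.5,fy=4.5,interpolation=cv2.INTER_CUBIC)
cv2.imwrite("pics/t25.png",np.clip((c.astype(float)-100)*1.7,0,255).astype(np.uint8))
im=read_camera("scene"); crop(im,340,150,530,330,3.3,"pics/s25.png")
E
```

```text
t 23.98 pos [452.  -14.  280.2] q [0.995 0.096 0.003 0.001] F [ 0.  -1.5 -0.2] w 54.2
J [-2.060e-01 -2.560e-01  1.837e+00  1.000e-03  1.554e+00  1.173e+00]
rot [ 0.001  0.006 -0.002]
now cab x,y -182.6 -102.7 z 280.2 Fcab -0.3 -1.5 -0.2
```

View pics/t25.png

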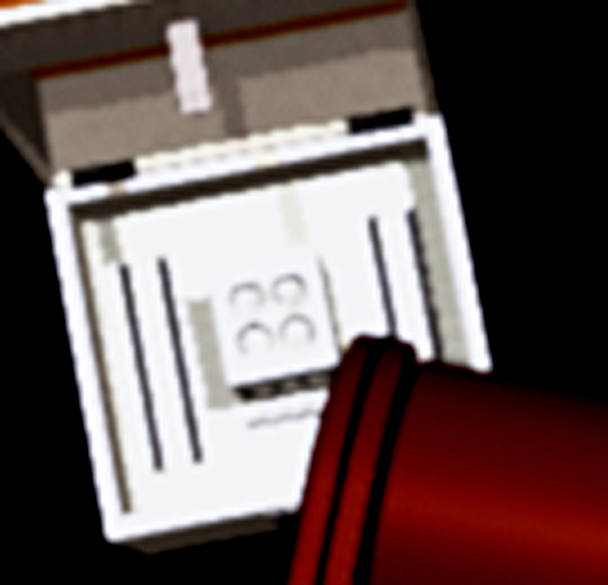

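View pics/s25.png

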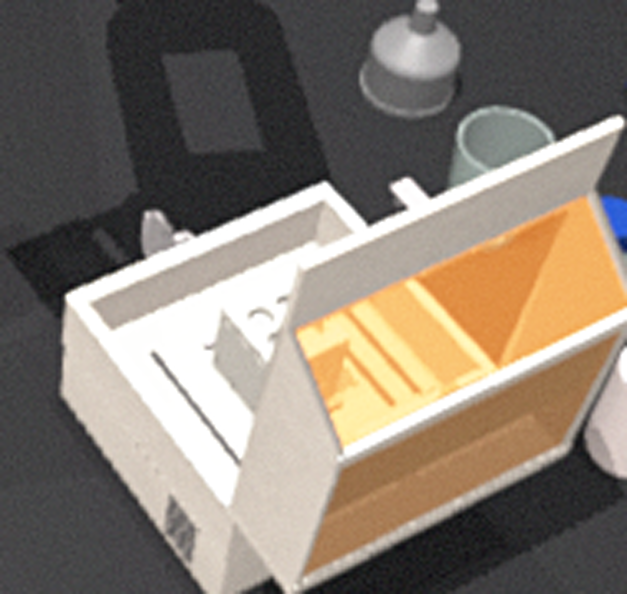

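```bash
python3 - <<'E'
from h import *; import kin
T=lambda u,v:((u+.5)/4.5-.5+185,(v+.5)/4.5-.5+120)
pr=lambda X:np.round(((X[:2]-kin.NEST)@kin.cx,(X[:2]-kin.NEST)@kin.cy),1)
for p in [(246,294),(289,290),(253,336),(296,330),(271,313)]: print(pr(onz("top",*T(*p),125)))
for p in [(228,388),(335,366),(319,257)]: print("corner",pr(onz("top",*T(*p),125)))
# slots sym center, rim front
for p in [(125,265),(158,468),(163,260),(198,460),(373,218)]: print("slot",pr(onz("top",*T(*p),65)))
E
```

```text
[14.9 11.1]
[12.7 -9.9]
[-6.3 11.6]
[-7.5 -9.6]
[3.2 0.8]
corner [-29.2  28.2]
corner [-28.8 -24.9]
corner [ 26.  -27.4]
slot [55.3 74.5]
slot [-51.6  76.9]
slot [54.1 54.9]
slot [-51.6  56.2]
slot [ 54.4 -55.1]
```

```bash
cat > closep.py <<'E'
import numpy as np
def tip(a,t=25,gap=-3):
    E=np.array([88-228*np.cos(a),110+228*np.sin(a)]); u=np.array([np.cos(a),-np.sin(a)]); n=np.array([np.sin(a),np.cos(a)])
    return E+t*u+(6+9.5*np.sin(a)+gap)*n
E
python3 - <<'E'
from h import *; from kin import *; from closep import tip
W=[(tuple(cab(-100,0,380)),90,0),(tuple(cab(60,0,390)),90,0),(tuple(cab(130,0,375)),90,0),(tuple(cab(*np.insert(tip(1.62,30,12),1,0))),90,0)]
for a in (1.5,1.3,1.1,.9,.7,.5,.3,.15,.05,0): x,z=tip(a); W.append((tuple(np.round(cab(x,0,z),1)),90,0))
plan(W)
E
```

```text
t 24.08 pos [451.2 -16.5 279.6] q [0.996 0.093 0.002 0.001] F [ 1.1  1.  -0.5] w 46.4
J [-2.110e-01 -2.560e-01  1.838e+00 -1.000e-03  1.555e+00  1.174e+00]
(np.float64(513.6909668636204), np.float64(102.44104046207411), np.float64(380.0)) 90 [ 0.05 -0.08  1.5   0.    1.72  1.43] 0.0 d [0.0625 0.1189 0.1004] rot [0.002 0.004 0.004]
(np.float64(670.8116444823837), np.float64(132.6584636583142), np.float64(390.0)) 90 [0.08 0.33 1.04 0.   1.78 1.46] 0.0 d [0.1571 0.0302 0.01  ] rot [0. 0. 0.]
(np.float64(739.5519409405925), np.float64(145.87858630666923), np.float64(375.0)) 90 [0.09 0.52 0.81 0.   1.81 1.47] 0.0 d [ 0.0687  0.0132 -0.015 ] rot [0. 0. 0.]
(np.float64(734.8320663863996), np.float64(144.9708607991248), np.float64(306.4083795924194)) 90 [ 0.09  0.49  0.98 -0.    1.67  1.47] 0.0 d [-0.0047 -0.0009 -0.0686] rot [0. 0. 0.]
(np.float64(696.4), np.float64(137.6), np.float64(313.4)) 90 [ 0.08  0.39  1.1  -0.    1.65  1.46] 0.0 d [-0.0384 -0.0074  0.007 ] rot [0. 0. 0.]
(np.float64(656.5), np.float64(129.9), np.float64(308.9)) 90 [ 0.08  0.28  1.24 -0.    1.62  1.46] 0.0 d [-0.0399
[... 498 characters left out ...]
t64(105.0), np.float64(214.0)) 90 [ 0.05 -0.    1.73 -0.    1.41  1.43] 0.0 d [-0.0247 -0.0047 -0.0338] rot [0. 0. 0.]
(np.float64(509.5), np.float64(101.6), np.float64(175.5)) 90 [ 0.04 -0.02  1.82 -0.    1.34  1.43] 0.0 d [-0.0174 -0.0034 -0.0385] rot [0. 0. 0.]
(np.float64(501.8), np.float64(100.2), np.float64(144.7)) 90 [ 0.04 -0.01  1.87 -0.    1.28  1.42] 0.0 d [-0.0077 -0.0014 -0.0308] rot [0. 0. 0.]
(np.float64(499.4), np.float64(99.7), np.float64(123.6)) 90 [ 0.04  0.01  1.9  -0.    1.24  1.42] 0.0 d [-0.0024 -0.0005 -0.0211] rot [0. 0. 0.]
(np.float64(499.0), np.float64(99.6), np.float64(113.0)) 90 [ 0.04  0.02  1.91 -0.    1.22  1.42] 0.0 d [-0.0004 -0.0001 -0.0106] rot [0. 0. 0.]
```

drive_tool([
  {"dx":0.012,"dy":0.025,"dz":0.025,"rx":0,"ry":0,"rz":0,"claw":0.0},
  {"dx":0.025,"dy":0.05,"dz":0.05,"rx":0,"ry":0,"rz":0.002,"claw":0.0},
  {"dx":0.037,"dy":0.075,"dz":0.08,"rx":0,"ry":0.002,"rz":0.004,"claw":0.0},
  {"dx":0.05,"dy":0.1,"dz":0.1,"rx":0.002,"ry":0.004,"rz":0.004,"claw":0.0},
  {"dx":0.075,"dy":0.12,"dz":0.115,"rx":0.002,"ry":0.004,"rz":0.004,"claw":0.0},
])

```text
time_s: 24.5
position: [526.6, 106.1, 398.6]
tcp_rot: [0.995, 0.095, 0.002, -0.0]
ft_force: [0.8, -1.1, 0.7]
gripper_width: 13.1
```

drive_tool([
  {"dx":0.035,"dy":0.007,"dz":0.0,"rx":0,"ry":0,"rz":0,"claw":0.0},
  {"dx":0.07,"dy":0.014,"dz":0.0,"rx":0,"ry":0,"rz":0,"claw":0.0},
  {"dx":0.105,"dy":0.021,"dz":0.0,"rx":0,"ry":0,"rz":0,"claw":0.0},
  {"dx":0.14,"dy":0.028,"dz":0.0,"rx":0,"ry":0,"rz":0,"claw":0.0},
  {"dx":0.175,"dy":0.034,"dz":0.0,"rx":0,"ry":0,"rz":0,"claw":0.0},
])

```text
time_s: 24.92
position: [703.2, 141.7, 398.3]
tcp_rot: [0.995, 0.096, 0.003, -0.001]
ft_force: [-0.2, -0.2, 1.8]
gripper_width: 0.4
```

```bash
python3 - <<'E'
from h import *; import kin
go([(130,0,375),(127,0,306)],90)
im=read_camera("scene"); crop(im,300,60,540,330,2.2,"pics/s26.png")
for a in (1.5,1.55,1.6,1.65,1.7): print(a,[((proj("scene",kin.lipcorner(a,k))-[300,60])*2.2).round(0) for k in (1,-1)])
E
```

```text
t 24.92 pos [703.2 141.7 398.3] q [ 0.995  0.096  0.003 -0.001] F [-0.2 -0.2  1.8] w 0.4
J [8.800e-02 4.180e-01 9.080e-01 1.000e-03 1.811e+00 1.467e+00]
(130, 0, 375) [739.6 145.9 375. ] [ 0.0364  0.0042 -0.0233]
(127, 0, 306) [736.6 145.3 306. ] [ 0.0334  0.0036 -0.0923]
rot [-0.002  0.005 -0.002]
now cab x,y 93.5 2.8 z 398.3 Fcab -0.3 -0.1 1.8
1.5 [array([475., 247.]), array([264., 341.])]
1.55 [array([485., 256.]), array([273., 351.])]
1.6 [array([495., 265.]), array([282., 362.])]
1.65 [array([505., 275.]), array([292., 373.])]
1.7 [array([515., 286.]), array([301., 385.])]
```

View pics/s26.png

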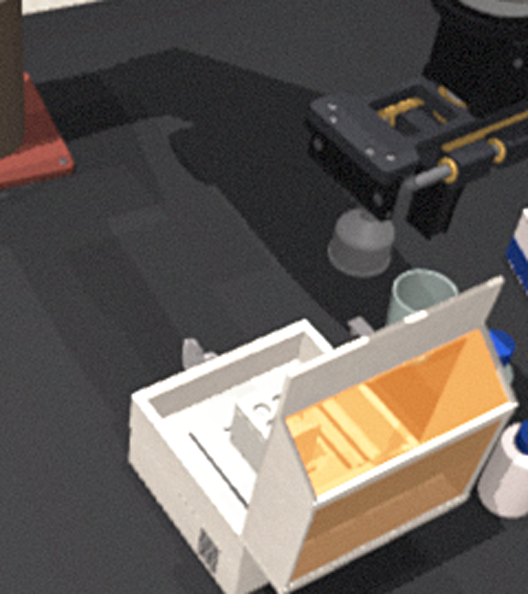

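drive_tool([
  {"dx":0.02,"dy":0.003,"dz":0.0,"rx":0,"ry":0.002,"rz":0,"claw":0.0},
  {"dx":0.04,"dy":0.005,"dz":-0.01,"rx":-0.002,"ry":0.005,"rz":-0.002,"claw":0.0},
  {"dx":0.041,"dy":0.005,"dz":-0.035,"rx":-0.002,"ry":0.005,"rz":-0.002,"claw":0.0},
  {"dx":0.041,"dy":0.005,"dz":-0.065,"rx":-0.002,"ry":0.005,"rz":-0.002,"claw":0.0},
  {"dx":0.041,"dy":0.005,"dz":-0.085,"rx":-0.002,"ry":0.005,"rz":-0.002,"claw":0.0},
])

```text
time_s: 25.38
position: [749.2, 147.8, 301.7]
tcp_rot: [0.995, 0.095, -0.005, -0.0]
ft_force: [-0.2, 0.2, -0.1]
gripper_width: 0.5
```

```bash
python3 - <<'E'
from h import *; import kin
from closep import tip
for a in (1.6,1.5,1.4,1.2,1.0): print(a,tip(a,28).round(0))
go([(tip(a,28)[0],2,tip(a,28)[1]) for a in (1.6,1.5,1.4,1.3,1.2,1.1)],90)
im=read_camera("scene"); crop(im,300,60,540,330,2.2,"pics/s27.png")
E
```

```text
1.6 [106. 310.]
1.5 [ 86. 310.]
1.4 [ 66. 309.]
1.2 [ 27. 301.]
1.0 [-11. 284.]
t 25.38 pos [749.2 147.8 301.7] q [ 0.995  0.095 -0.005 -0.   ] F [-0.2  0.2 -0.1] w 0.5
J [9.100e-02 5.430e-01 9.150e-01 1.000e-03 1.692e+00 1.472e+00]
(np.float64(106.33052545440735), 2, np.float64(309.54984486011614)) [715.9 143.4 309.5] [-0.0333 -0.0044  0.0079]
(np.float64(86.29750898512371), 2, np.float64(310.3815289640983)) [696.3 139.6 310.4] [-0.053  -0.0082  0.0087]
(np.float64(66.18847672809329), 2, np.float64(309.19104113963334)) [676.5 135.8 309.2] [-0.0727 -0.012   0.0075]
(np.float64(46.21113040983661), 2, np.float64(305.96276508546435)) [656.9 132.  306. ] [-0.0923 -0.0158  0.0043]
(np.float64(26.577186511387865), 2, np.float64(300.70334056449326)) [637.6 128.3 300.7] [-0.1116 -0.0195 -0.001 ]
(np.float64(7.499778102031739), 2, np.float64(293.4426182947069)) [618.9 124.7 293.4] [-0.1303 -0.0231 -0.0082]
rot [ 0.    -0.009  0.   ]
now cab x,y 139.8 0.0 z 301.7 Fcab -0.2 0.2 -0.1
```

View pics/s27.png

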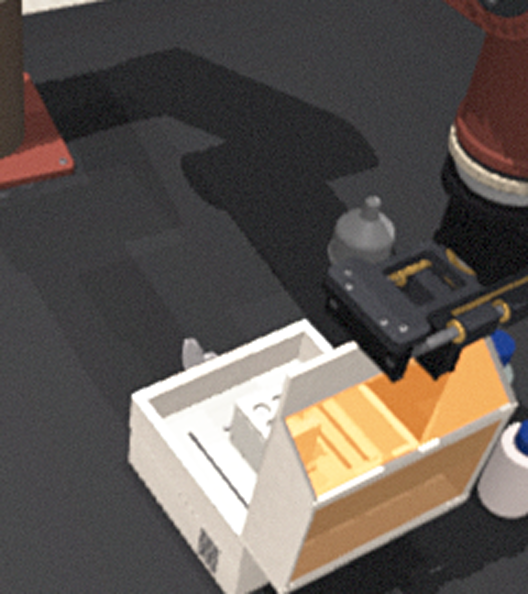

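Finger is behind the lip. Pull forward along the arc.

drive_tool([
  {"dx":-0.02,"dy":-0.003,"dz":0.005,"rx":0,"ry":-0.005,"rz":0,"claw":0.0},
  {"dx":-0.038,"dy":-0.005,"dz":0.006,"rx":0,"ry":-0.009,"rz":0,"claw":0.0},
  {"dx":-0.056,"dy":-0.009,"dz":0.006,"rx":0,"ry":-0.009,"rz":0,"claw":0.0},
  {"dx":-0.073,"dy":-0.012,"dz":0.006,"rx":0,"ry":-0.009,"rz":0,"claw":0.0},
  {"dx":-0.092,"dy":-0.016,"dz":0.003,"rx":0,"ry":-0.009,"rz":0,"claw":0.0},
])

```text
time_s: 25.85
position: [656.2, 132.6, 301.4]
tcp_rot: [0.995, 0.095, -0.001, -0.0]
ft_force: [3.9, 1.2, -0.6]
gripper_width: 0.5
```

```bash
python3 - <<'E'
from h import *; import kin
from closep import tip
go([(tip(a,25)[0],0,tip(a,25)[1]) for a in (1.2,1.1,1.0,.9,.8,.7,.6)],90)
im=read_camera("scene"); crop(im,300,60,540,330,2.2,"pics/s28.png")
E
```

```text
t 25.85 pos [656.2 132.6 301.4] q [ 0.995  0.095 -0.001 -0.   ] F [ 3.9  1.2 -0.6] w 0.5
J [0.081 0.287 1.249 0.    1.608 1.462]
(np.float64(25.490113247957844), 0, np.float64(303.49945782239496)) [636.9 126.1 303.5] [-0.0192 -0.0064  0.0021]
(np.float64(6.138989737755006), 0, np.float64(296.11624037489116)) [617.9 122.5 296.1] [-0.0382 -0.0101 -0.0053]
(np.float64(-12.430257663209748), 0, np.float64(286.7586796110294)) [599.7 119.  286.8] [-0.0565 -0.0136 -0.0146]
(np.float64(-30.007632880270258), 0, np.float64(275.50596880586255)) [582.4 115.7 275.5] [-0.0737 -0.0169 -0.0259]
(np.float64(-46.39069599384488), 0, np.float64(262.4613811950918)) [566.3 112.6 262.5] [-0.0898 -0.02   -0.0389]
(np.float64(-61.387654885814236), 0, np.float64(247.75160328854992)) [551.6 109.7 247.8] [-0.1046 -0.0228 -0.0536]
(np.float64(-74.82040174024381), 0, np.float64(231.52561460226553)) [538.4 107.2 231.5] [-0.1177 -0.0254 -0.0699]
rot [-0.    -0.002 -0.   ]
now cab x,y 45.6 2.7 z 301.4 Fcab 4.1 0.5 -0.6
```

View pics/s28.png

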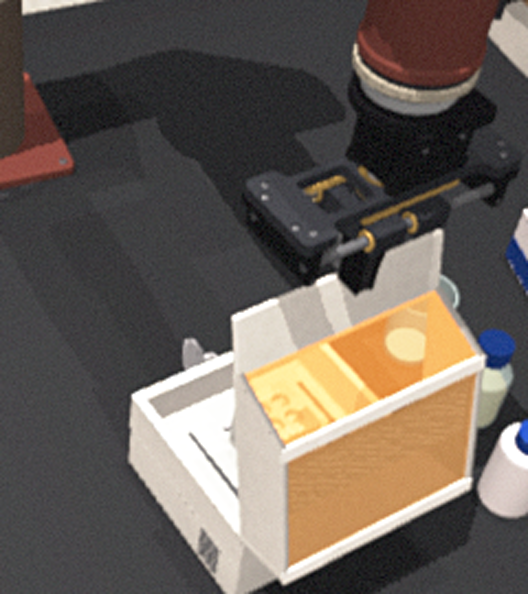

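Closing works (about 1.3 rad, 4 N). I'll carry on along the arc.

drive_tool([
  {"dx":-0.019,"dy":-0.005,"dz":-0.0005,"rx":0,"ry":0,"rz":0,"claw":0.0},
  {"dx":-0.038,"dy":-0.01,"dz":-0.0053,"rx":0,"ry":0,"rz":0,"claw":0.0},
  {"dx":-0.0565,"dy":-0.0136,"dz":-0.0146,"rx":0,"ry":0,"rz":0,"claw":0.0},
  {"dx":-0.0737,"dy":-0.0169,"dz":-0.026,"rx":0,"ry":0,"rz":0,"claw":0.0},
  {"dx":-0.09,"dy":-0.02,"dz":-0.039,"rx":0,"ry":0,"rz":0,"claw":0.0},
])

```text
time_s: 26.32
position: [562.7, 112.4, 263.2]
tcp_rot: [0.995, 0.095, -0.002, -0.0]
ft_force: [0.3, -0.4, 0.5]
gripper_width: -0.1
```

```bash
python3 - <<'E'
from h import *; import kin
from closep import tip
go([(tip(a,25)[0],0,tip(a,25)[1]) for a in (.8,.7,.6,.5,.4,.3,.2)],90)
im=read_camera("scene"); crop(im,300,60,540,330,2.2,"pics/s29.png")
E
```

```text
t 26.32 pos [562.7 112.4 263.2] q [ 0.995  0.095 -0.002 -0.   ] F [ 0.3 -0.4  0.5] w -0.1
J [ 0.06   0.065  1.57  -0.     1.511  1.44 ]
(np.float64(-46.39069599384488), 0, np.float64(262.4613811950918)) [566.3 112.6 262.5] [ 0.0037  0.0002 -0.0007]
(np.float64(-61.387654885814236), 0, np.float64(247.75160328854992)) [551.6 109.7 247.8] [-0.0111 -0.0026 -0.0154]
(np.float64(-74.82040174024381), 0, np.float64(231.52561460226553)) [538.4 107.2 231.5] [-0.0242 -0.0052 -0.0317]
(np.float64(-86.5274194008067), 0, np.float64(213.95311920016184)) [526.9 105.  214. ] [-0.0357 -0.0074 -0.0492]
(np.float64(-96.36648362505876), 0, np.float64(195.22254790243744)) [517.3 103.1 195.2] [-0.0454 -0.0092 -0.068 ]
(np.float64(-104.21709084333499), 0, np.float64(175.53866316825514)) [509.5 101.6 175.5] [-0.0531 -0.0107 -0.0877]
(np.float64(-109.98254703090058), 0, np.float64(155.11981101088725)) [503.9 100.6 155.1] [-0.0588 -0.0118 -0.1081]
rot [ 0.    -0.004 -0.001]
now cab x,y -50.0 0.5 z 263.2 Fcab 0.2 -0.5 0.5
```

View pics/s29.png

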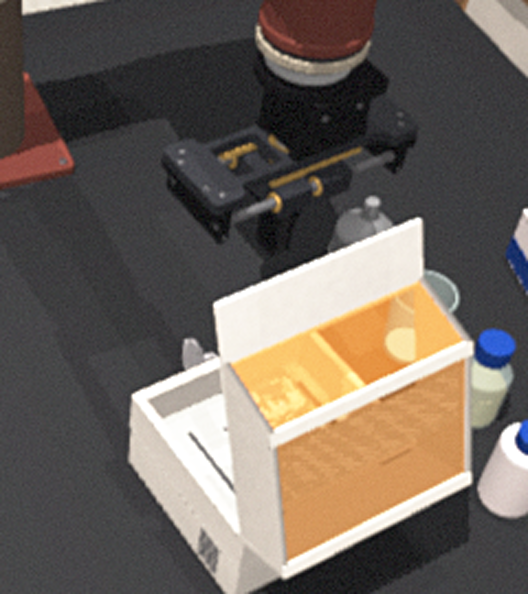

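```bash
python3 - <<'E'
from h import *; import kin
for a in (1.0,1.1,1.15,1.2,1.25,1.3): print(a,[((proj("scene",kin.lipcorner(a,k))-[300,60])*2.2).round(0) for k in (1,-1)])
E
```

```text
1.0 [array([379., 199.]), array([180., 281.])]
1.1 [array([397., 203.]), array([195., 287.])]
1.15 [array([406., 206.]), array([202., 291.])]
1.2 [array([416., 209.]), array([211., 296.])]
1.25 [array([425., 214.]), array([219., 301.])]
1.3 [array([435., 219.]), array([228., 308.])]
```

drive_tool([
  {"dx":0.0,"dy":0.0,"dz":0.03,"rx":0,"ry":0,"rz":0,"claw":0.0},
  {"dx":0.0,"dy":0.0,"dz":0.065,"rx":0,"ry":0,"rz":0,"claw":0.0},
  {"dx":0.01,"dy":0.002,"dz":0.1,"rx":0,"ry":0,"rz":0,"claw":0.0},
  {"dx":0.035,"dy":0.007,"dz":0.11,"rx":0,"ry":0,"rz":0,"claw":0.0},
  {"dx":0.07,"dy":0.014,"dz":0.11,"rx":0,"ry":0,"rz":0,"claw":0.0},
])

```text
time_s: 26.78
position: [630.7, 126.8, 378.0]
tcp_rot: [0.995, 0.095, -0.0, 0.0]
ft_force: [0.9, -0.2, 0.7]
gripper_width: 0.1
```

```bash
python3 - <<'E'
from h import *; import kin
from closep import tip
for a in (1.25,1.1,.9,.7,.5,.3): print(a,tip(a,38).round(1))
go([(62,0,370),(*tip(1.25,38,12)[:1],0,tip(1.25,38,12)[1])],90)
E
```

```text
1.25 [ 39.5 294.1]
1.1 [ 12.  284.5]
0.9 [-21.9 265.3]
0.7 [-51.4 239.4]
0.5 [-75.1 207.7]
0.3 [-91.8 171.7]
t 26.78 pos [630.7 126.8 378. ] q [ 0.995  0.095 -0.     0.   ] F [ 0.9 -0.2  0.7] w 0.1
J [ 0.076  0.22   1.19  -0.     1.733  1.456]
(62, 0, 370) [672.8 133.  370. ] [ 0.042   0.0063 -0.008 ]
(np.float64(53.72590646714744), 0, np.float64(298.82562288517)) [664.7 131.5 298.8] [ 0.0339  0.0047 -0.0792]
rot [ 0.    -0.    -0.001]
now cab x,y 19.5 1.8 z 378.0 Fcab 0.8 -0.4 0.7
```

drive_tool([
  {"dx":0.025,"dy":0.004,"dz":0.0,"rx":0,"ry":0,"rz":0,"claw":0.0},
  {"dx":0.044,"dy":0.0063,"dz":-0.005,"rx":0,"ry":0,"rz":0,"claw":0.0},
  {"dx":0.042,"dy":0.006,"dz":-0.03,"rx":0,"ry":0,"rz":0,"claw":0.0},
  {"dx":0.038,"dy":0.005,"dz":-0.06,"rx":0,"ry":0,"rz":0,"claw":0.0},
  {"dx":0.036,"dy":0.005,"dz":-0.077,"rx":0,"ry":0,"rz":0,"claw":0.0},
])

```text
time_s: 27.2
position: [666.9, 132.2, 298.3]
tcp_rot: [0.995, 0.096, -0.002, -0.0]
ft_force: [-0.4, 0.3, -0.3]
gripper_width: 0.7
```

```bash
python3 - <<'E'
from h import *; import kin
from closep import tip
go([(tip(a,38)[0],0,tip(a,38)[1]) for a in (1.25,1.15,1.05,.95,.85,.75)],90)
im=read_camera("scene"); crop(im,300,60,540,330,2.2,"pics/s30.png")
E
```

```text
t 27.2 pos [666.9 132.2 298.3] q [ 0.995  0.096 -0.002 -0.   ] F [-0.4  0.3 -0.3] w 0.7
J [0.08  0.314 1.221 0.    1.609 1.459]
(np.float64(39.491137176813645), 0, np.float64(294.09578744924096)) [650.7 128.8 294.1] [-0.0162 -0.0034 -0.0042]
(np.float64(21.040489153870823), 0, np.float64(288.1927107299909)) [632.6 125.3 288.2] [-0.0343 -0.0069 -0.0101]
(np.float64(3.211789574203257), 0, np.float64(280.4033704981206)) [615.  121.9 280.4] [-0.0518 -0.0102 -0.0179]
(np.float64(-13.793915041168113), 0, np.float64(270.78892059488794)) [598.3 118.7 270.8] [-0.0685 -0.0135 -0.0275]
(np.float64(-29.780945154821993), 0, np.float64(259.43363426395973)) [582.6 115.7 259.4] [-0.0842 -0.0165 -0.0388]
(np.float64(-44.56197051387757), 0, np.float64(246.44453219742422)) [568.1 112.9 246.4] [-0.0987 -0.0193 -0.0518]
rot [ 0.    -0.003 -0.001]
now cab x,y 56.0 0.3 z 298.3 Fcab -0.3 0.4 -0.3
```

View pics/s30.png

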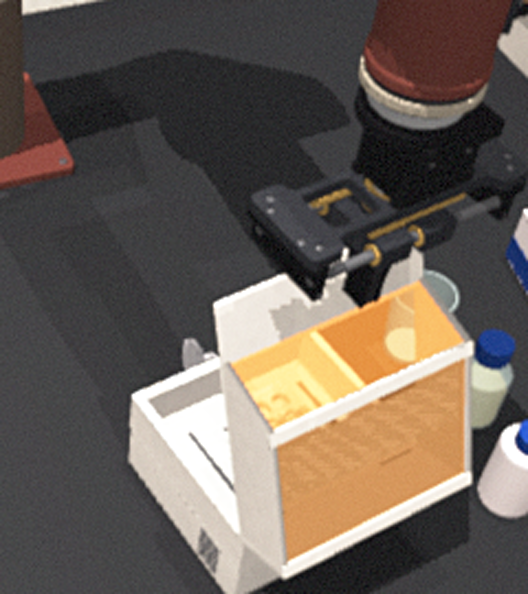

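drive_tool([
  {"dx":-0.015,"dy":-0.003,"dz":-0.005,"rx":0,"ry":-0.003,"rz":0,"claw":0.0},
  {"dx":-0.032,"dy":-0.0065,"dz":-0.013,"rx":0,"ry":-0.003,"rz":0,"claw":0.0},
  {"dx":-0.05,"dy":-0.01,"dz":-0.021,"rx":0,"ry":-0.003,"rz":0,"claw":0.0},
  {"dx":-0.0665,"dy":-0.0135,"dz":-0.031,"rx":0,"ry":-0.003,"rz":0,"claw":0.0},
])

```text
time_s: 27.58
position: [600.2, 119.5, 266.2]
tcp_rot: [0.995, 0.096, -0.0, -0.0]
ft_force: [1.5, 2.7, 1.0]
gripper_width: 0.7
```

```bash
python3 - <<'E'
from h import *; import kin
from closep import tip
go([(tip(a,38)[0],0,tip(a,38)[1]) for a in (.95,.85,.75,.65,.55,.45)],90)
im=read_camera("scene"); crop(im,300,60,540,330,2.2,"pics/s31.png")
for a in (.8,.9,1.0,1.1): print(a,[((proj("scene",kin.lipcorner(a,k))-[300,60])*2.2).round(0) for k in (1,-1)])
E
```

```text
t 27.58 pos [600.2 119.5 266.2] q [ 0.995  0.096 -0.    -0.   ] F [1.5 2.7 1. ] w 0.7
J [6.700e-02 1.530e-01 1.469e+00 1.000e-03 1.520e+00 1.446e+00]
(np.float64(-13.793915041168113), 0, np.float64(270.78892059488794)) [598.3 118.7 270.8] [-0.0018 -0.0008  0.0046]
(np.float64(-29.780945154821993), 0, np.float64(259.43363426395973)) [582.6 115.7 259.4] [-0.0175 -0.0038 -0.0068]
(np.float64(-44.56197051387757), 0, np.float64(246.44453219742422)) [568.1 112.9 246.4] [-0.032  -0.0066 -0.0197]
(np.float64(-57.96098194307929), 0, np.float64(231.95056986622635)) [555.  110.4 232. ] [-0.0452 -0.0092 -0.0342]
(np.float64(-69.81617908128558), 0, np.float64(216.1013820232956)) [543.3 108.1 216.1] [-0.0568 -0.0114 -0.0501]
(np.float64(-79.98270019396057), 0, np.float64(199.0655956089223)) [533.3 106.2 199.1] [-0.0668 -0.0133 -0.0671]
rot [-0.001 -0.001 -0.002]
now cab x,y -11.8 0.5 z 266.2 Fcab 2.0 2.4 1.0
0.8 [array([348., 199.]), array([154., 278.])]
0.9 [array([363., 198.]), array([166., 278.])]
1.0 [array([379., 199.]), array([180., 281.])]
1.1 [array([397., 203.]), array([195., 287.])]
```

View pics/s31.png

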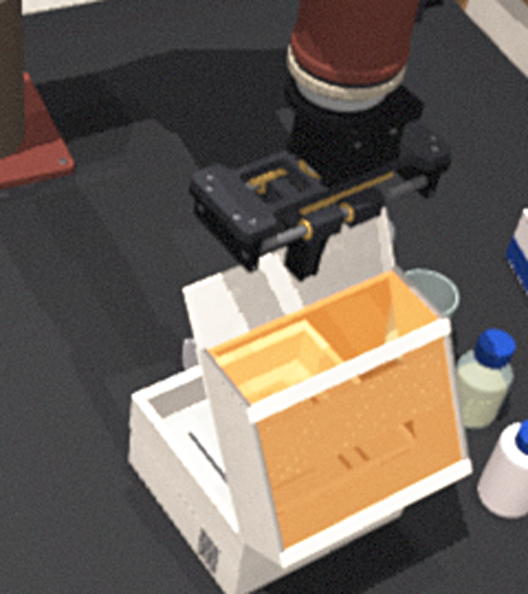

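drive_tool([
  {"dx":-0.017,"dy":-0.003,"dz":-0.011,"rx":0,"ry":0,"rz":0,"claw":0.0},
  {"dx":-0.031,"dy":-0.006,"dz":-0.025,"rx":0,"ry":0,"rz":0,"claw":0.0},
  {"dx":-0.044,"dy":-0.009,"dz":-0.04,"rx":0,"ry":0,"rz":0,"claw":0.0},
  {"dx":-0.0555,"dy":-0.011,"dz":-0.056,"rx":0,"ry":0,"rz":0,"claw":0.0},
])

```text
time_s: 27.97
position: [542.7, 108.2, 210.3]
tcp_rot: [0.995, 0.096, -0.001, -0.0]
ft_force: [0.3, 0.0, 3.3]
gripper_width: 0.5
```

```bash
python3 - <<'E'
from h import *; import kin
from closep import tip
go([(tip(a,38)[0],0,tip(a,38)[1]) for a in (.55,.45,.35,.25,.15)],90)
im=read_camera("scene"); crop(im,300,60,540,330,2.2,"pics/s32.png")
for a in (.4,.5,.6,.7,.8,.9): print(a,[((proj("scene",kin.lipcorner(a,k))-[300,60])*2.2).round(0) for k in (1,-1)])
E
```

```text
t 27.97 pos [542.7 108.2 210.3] q [ 0.995  0.096 -0.001 -0.   ] F [0.3 0.  3.3] w 0.5
J [0.054 0.041 1.694 0.    1.41  1.433]
(np.float64(-69.81617908128558), 0, np.float64(216.1013820232956)) [543.3 108.1 216.1] [ 0.0007 -0.0001  0.0058]
(np.float64(-79.98270019396057), 0, np.float64(199.0655956089223)) [533.3 106.2 199.1] [-0.0093 -0.002  -0.0113]
(np.float64(-88.33512240823696), 0, np.float64(181.02873556945693)) [525.1 104.6 181. ] [-0.0175 -0.0036 -0.0293]
(np.float64(-94.76966541623818), 0, np.float64(162.19076083186127)) [518.8 103.4 162.2] [-0.0238 -0.0048 -0.0481]
(np.float64(-99.20603873377387), 0, np.float64(142.76327938543332)) [514.5 102.6 142.8] [-0.0282 -0.0056 -0.0676]
rot [-0.    -0.002 -0.002]
now cab x,y -70.5 0.2 z 210.3 Fcab 0.3 -0.1 3.3
0.4 [array([301., 228.]), array([119., 302.])]
0.5 [array([310., 217.]), array([126., 293.])]
0.6 [array([321., 209.]), array([134., 286.])]
0.7 [array([334., 203.]), array([143., 281.])]
0.8 [array([348., 199.]), array([154., 278.])]
0.9 [array([363., 198.]), array([166., 278.])]
```

View pics/s32.png

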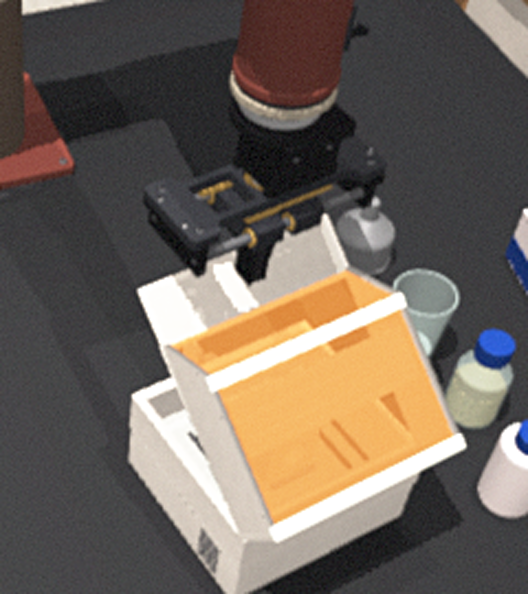

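drive_tool([
  {"dx":-0.012,"dy":-0.002,"dz":-0.014,"rx":0,"ry":0,"rz":0,"claw":0.0},
  {"dx":-0.02,"dy":-0.004,"dz":-0.03,"rx":0,"ry":0,"rz":0,"claw":0.0},
  {"dx":-0.027,"dy":-0.005,"dz":-0.047,"rx":0,"ry":0,"rz":0,"claw":0.0},
  {"dx":-0.032,"dy":-0.006,"dz":-0.064,"rx":0,"ry":0,"rz":0,"claw":0.0},
])

```text
time_s: 28.35
position: [508.8, 102.2, 143.9]
tcp_rot: [0.995, 0.096, -0.004, -0.0]
ft_force: [-0.8, -0.9, 1.3]
gripper_width: 0.4
```

```bash
python3 - <<'E'
from h import *; import kin
from closep import tip
go([(-112,0,130),(-112,0,120),(-112,0,114)],90)
im=read_camera("scene"); crop(im,300,60,540,330,2.2,"pics/s33.png")
for a in (.1,.2,.3,.4): print(a,[((proj("scene",kin.lipcorner(a,k))-[300,60])*2.2).round(0) for k in (1,-1)])
E
```

```text
t 28.35 pos [508.8 102.2 143.9] q [ 0.995  0.096 -0.004 -0.   ] F [-0.8 -0.9  1.3] w 0.4
J [ 0.046  0.015  1.848 -0.     1.286  1.425]
(-112, 0, 130) [501.9 100.2 130. ] [-0.0069 -0.002  -0.0139]
(-112, 0, 120) [501.9 100.2 120. ] [-0.0069 -0.002  -0.0239]
(-112, 0, 114) [501.9 100.2 114. ] [-0.0069 -0.002  -0.0299]
rot [ 0.    -0.007 -0.002]
now cab x,y -104.9 0.7 z 143.9 Fcab -0.9 -0.7 1.3
0.1 [array([281., 267.]), array([108., 340.])]
0.2 [array([286., 253.]), array([111., 326.])]
0.3 [array([293., 239.]), array([114., 313.])]
0.4 [array([301., 228.]), array([119., 302.])]
```

View pics/s33.png

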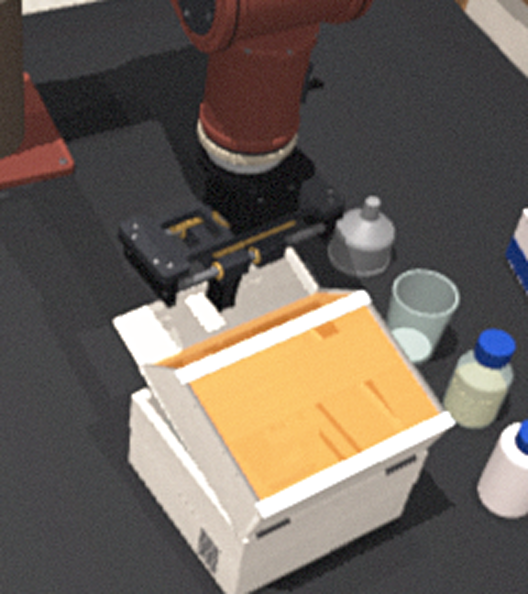

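```bash
python3 - <<'E'
from h import *; import kin
im=read_camera("scene"); crop(im,340,140,480,260,5,"pics/s34.png"); cv2.imwrite("pics/s34f.png",im[:,:,::-1])
s=get_state(); print((proj("scene",s["position"])-[340,140])*5, s["position"])
for a in (.1,.15,.2,.25,.3): print(a,[((proj("scene",kin.lipcorner(a,k))-[340,140])*5).round(0) for k in (1,-1)])
E
```

```text
[292.31737024 331.86928423] [505.94741934 102.03257538 140.80942901]
0.1 [array([439., 208.]), array([ 46., 373.])]
0.15 [array([444., 191.]), array([ 48., 357.])]
0.2 [array([451., 174.]), array([ 51., 341.])]
0.25 [array([457., 159.]), array([ 55., 326.])]
0.3 [array([465., 144.]), array([ 60., 312.])]
```

View pics/s34.png

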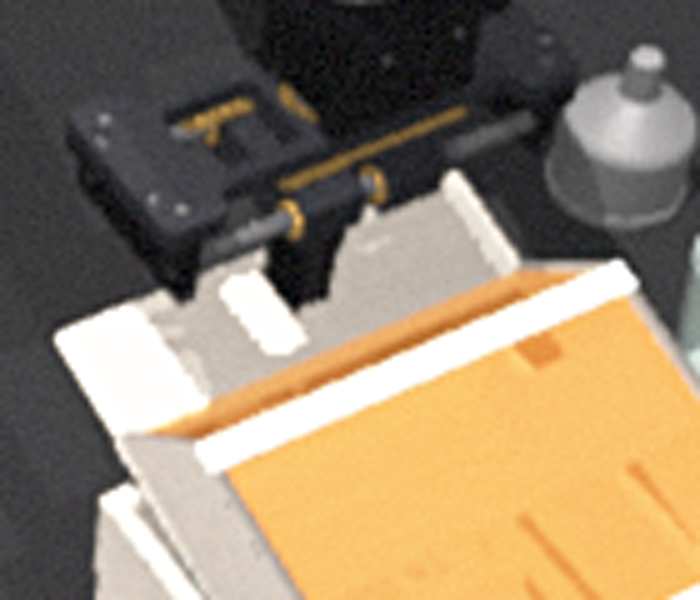

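drive_tool([
  {"dx":-0.003,"dy":-0.001,"dz":-0.007,"rx":0,"ry":-0.003,"rz":0,"claw":0.0},
  {"dx":-0.005,"dy":-0.002,"dz":-0.014,"rx":0,"ry":-0.005,"rz":0,"claw":0.0},
  {"dx":-0.005,"dy":-0.002,"dz":-0.02,"rx":0,"ry":-0.005,"rz":0,"claw":0.0},
  {"dx":-0.005,"dy":-0.002,"dz":-0.024,"rx":0,"ry":-0.005,"rz":0,"claw":0.0},
])

```text
time_s: 28.78
position: [501.1, 99.9, 117.2]
tcp_rot: [0.995, 0.096, -0.005, 0.0]
ft_force: [-2.6, -1.1, 5.9]
gripper_width: 0.6
```

```bash
python3 - <<'E'
from h import *; import kin
go([(-112,0,110),(-112,0,102)],90)
im=read_camera("scene"); crop(im,340,140,480,260,5,"pics/s35.png")
for a in (0,.05,.1): print(a,[((proj("scene",kin.lipcorner(a,k))-[340,140])*5).round(0) for k in (1,-1)])
E
```

```text
t 28.78 pos [501.1  99.9 117.2] q [ 0.995  0.096 -0.005  0.   ] F [-2.6 -1.1  5.9] w 0.6
J [ 4.300e-02  2.600e-02  1.890e+00 -1.000e-03  1.236e+00  1.422e+00]
(-112, 0, 110) [501.9 100.2 110. ] [ 0.0008  0.0003 -0.0072]
(-112, 0, 102) [501.9 100.2 102. ] [ 0.0008  0.0003 -0.0152]
rot [ 0.001 -0.009 -0.002]
now cab x,y -112.8 -0.1 z 117.2 Fcab -2.7 -0.6 5.9
0 [array([431., 243.]), array([ 43., 409.])]
0.05 [array([435., 225.]), array([ 44., 391.])]
0.1 [array([439., 208.]), array([ 46., 373.])]
```

View pics/s35.png

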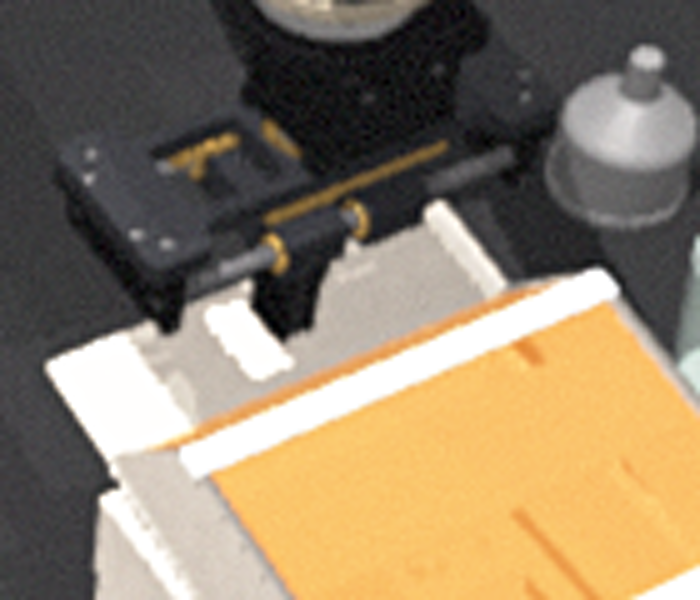

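drive_tool([
  {"dx":0.0,"dy":0.0,"dz":-0.004,"rx":0,"ry":-0.004,"rz":0,"claw":0.0},
  {"dx":0.0,"dy":0.0,"dz":-0.008,"rx":0,"ry":-0.008,"rz":0,"claw":0.0},
  {"dx":0.0,"dy":0.0,"dz":-0.012,"rx":0,"ry":-0.008,"rz":0,"claw":0.0},
])

```text
time_s: 29.08
position: [500.8, 99.8, 103.9]
tcp_rot: [0.995, 0.096, -0.001, 0.0]
ft_force: [-0.2, -0.4, 1.3]
gripper_width: 0.3
```

```bash
python3 - <<'E'
from h import *; import kin
go([(-112,0,110),(-112,0,102)],90)
im=read_camera("scene"); crop(im,340,140,480,260,5,"pics/s36.png")
E
```

```text
t 29.08 pos [500.8  99.8 103.9] q [ 0.995  0.096 -0.001  0.   ] F [-0.2 -0.4  1.3] w 0.3
J [ 4.300e-02  3.400e-02  1.908e+00 -1.000e-03  1.201e+00  1.422e+00]
(-112, 0, 110) [501.9 100.2 110. ] [0.0011 0.0003 0.0061]
(-112, 0, 102) [501.9 100.2 102. ] [ 0.0011  0.0003 -0.0019]
rot [ 0.001 -0.001 -0.002]
now cab x,y -113.1 -0.1 z 103.9 Fcab -0.3 -0.4 1.3
```

View pics/s36.png

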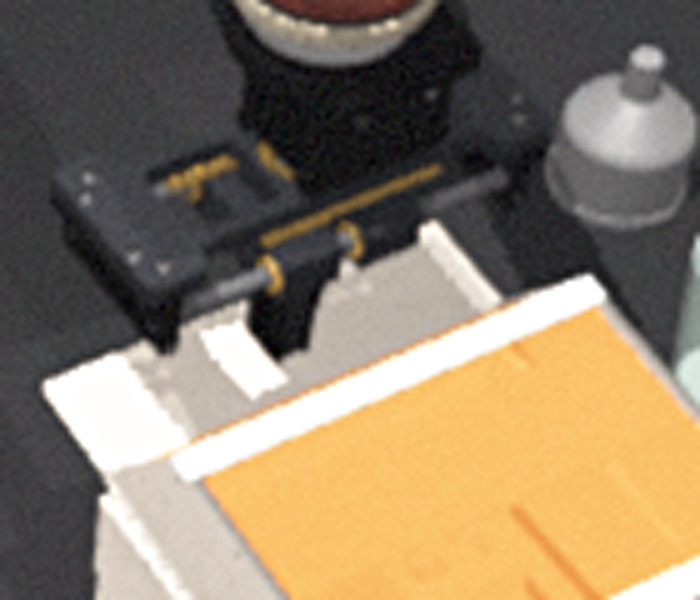

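drive_tool([
  {"dx":0.0,"dy":0.0,"dz":-0.004,"rx":0,"ry":0,"rz":0,"claw":0.0},
  {"dx":0.0,"dy":0.0,"dz":-0.008,"rx":0,"ry":0,"rz":0,"claw":0.0},
  {"dx":0.0,"dy":0.0,"dz":-0.011,"rx":0,"ry":0,"rz":0,"claw":0.0},
])

```text
time_s: 29.38
position: [499.9, 99.8, 91.2]
tcp_rot: [0.995, 0.096, -0.002, 0.0]
ft_force: [-1.2, 0.4, 0.5]
gripper_width: 0.5
```

```bash
python3 - <<'E'
from h import *; import kin
go([],90)
im=read_camera("scene"); crop(im,340,140,480,260,5,"pics/s37.png")
E
```

```text
t 29.38 pos [499.9  99.8  91.2] q [ 0.995  0.096 -0.002  0.   ] F [-1.2  0.4  0.5] w 0.5
J [ 4.300e-02  4.900e-02  1.918e+00 -1.000e-03  1.178e+00  1.422e+00]
rot [ 0.001 -0.004 -0.002]
now cab x,y -114.0 0.0 z 91.2 Fcab -1.1 0.6 0.5
```

View pics/s37.png

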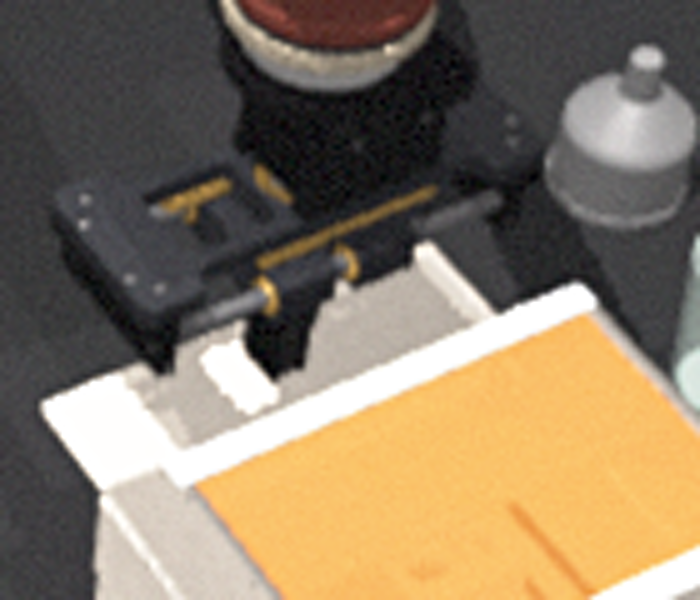

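drive_tool([
  {"dx":0.001,"dy":0.0,"dz":-0.003,"rx":0,"ry":0,"rz":0,"claw":0.0},
  {"dx":0.001,"dy":0.0,"dz":-0.006,"rx":0,"ry":0,"rz":0,"claw":0.0},
])

```text
time_s: 29.6
position: [500.9, 99.9, 87.5]
tcp_rot: [0.995, 0.096, -0.002, 0.0]
ft_force: [-19.0, -1.9, 43.9]
gripper_width: 0.7
```

drive_tool([
  {"dx":0.0,"dy":0.0,"dz":0.008,"rx":0,"ry":0,"rz":0,"claw":0.0},
  {"dx":0.0,"dy":0.0,"dz":0.03,"rx":0,"ry":0,"rz":0,"claw":0.0},
  {"dx":-0.01,"dy":0.0,"dz":0.07,"rx":0,"ry":0,"rz":0,"claw":0.0},
  {"dx":-0.03,"dy":-0.02,"dz":0.11,"rx":0,"ry":0,"rz":0,"claw":0.0},
  {"dx":-0.05,"dy":-0.05,"dz":0.15,"rx":0,"ry":0,"rz":0,"claw":0.0},
])

```text
time_s: 30.02
position: [457.7, 61.1, 224.6]
tcp_rot: [0.995, 0.097, -0.002, 0.0]
ft_force: [1.0, -0.1, 1.0]
gripper_width: 0.6
```

drive_tool([
  {"dx":-0.01,"dy":-0.035,"dz":0.01,"rx":0,"ry":0,"rz":0,"claw":0.0},
  {"dx":-0.02,"dy":-0.07,"dz":0.02,"rx":0,"ry":0,"rz":0,"claw":0.0},
  {"dx":-0.03,"dy":-0.11,"dz":0.03,"rx":0,"ry":0,"rz":0,"claw":0.0},
  {"dx":-0.03,"dy":-0.15,"dz":0.03,"rx":0,"ry":0,"rz":0,"claw":0.0},
  {"dx":-0.03,"dy":-0.18,"dz":0.03,"rx":0,"ry":0,"rz":0,"claw":0.0},
])

```text
time_s: 30.43
position: [427.7, -121.8, 255.8]
tcp_rot: [0.995, 0.097, -0.001, 0.001]
ft_force: [-0.1, -0.0, -0.3]
gripper_width: 0.5
```

```bash
python3 - <<'E'
from h import *; import kin
st()
im=read_camera("scene"); crop(im,340,160,500,300,4.2,"pics/s38.png"); cv2.imwrite("pics/s38f.png",im[:,:,::-1])
im=read_camera("top"); cv2.imwrite("pics/t38f.png",im[:,:,::-1]); crop(im,180,125,310,270,4,"pics/t38.png")
for a in (0,.02,.05,.08): print(a,[((proj("scene",kin.lipcorner(a,k))-[340,160])*4.2).round(0) for k in (1,-1)],[((proj("top",kin.lipcorner(a,k))-[180,125])*4).round(0) for k in (1,-1)])
E
```

```text
t 30.43 pos [ 427.7 -121.8  255.8] q [ 0.995  0.097 -0.001  0.001] F [-0.1 -0.  -0.3] w 0.5
J [-0.452 -0.261  1.886 -0.003  1.517  0.925]
0 [array([362., 120.]), array([ 36., 259.])] [array([131., 548.]), array([490., 476.])]
0.02 [array([363., 114.]), array([ 37., 253.])] [array([130., 548.]), array([490., 475.])]
0.05 [array([365., 105.]), array([ 37., 244.])] [array([128., 547.]), array([490., 474.])]
0.08 [array([367.,  96.]), array([ 38., 235.])] [array([125., 546.]), array([490., 472.])]
```

View pics/s38.png

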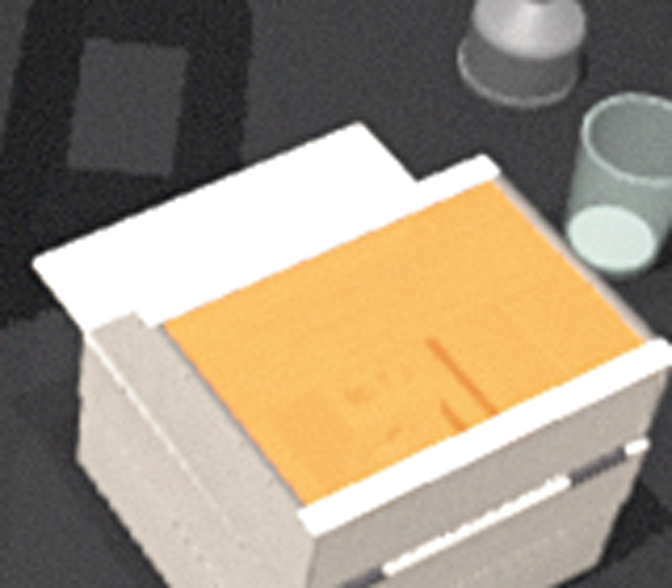

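View pics/t38.png

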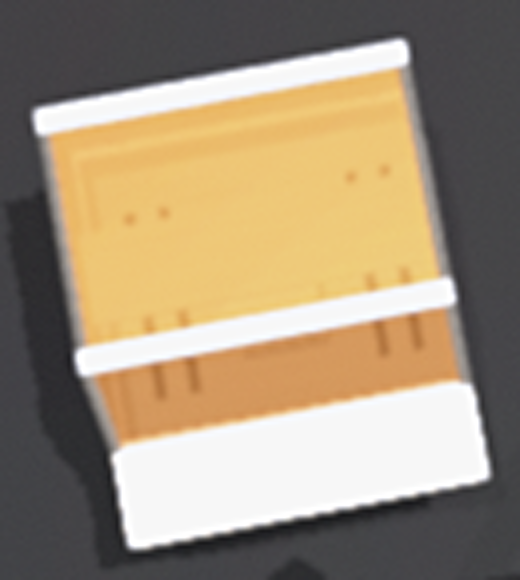

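View pics/s38f.png

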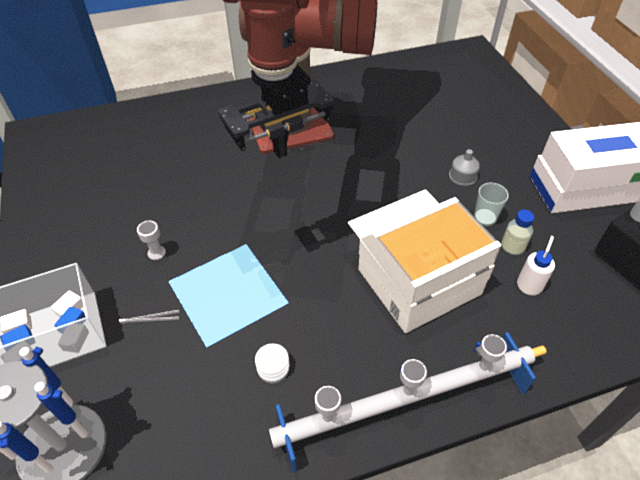

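View pics/t38f.png

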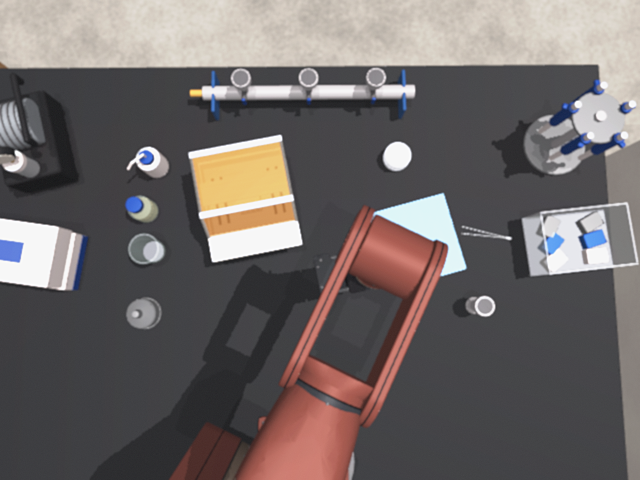

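The scene view puts the lip corners at (360,123) and (34,262), against (362,120) and (36,259) predicted for a fully shut lid. The bystanders are where they were, and the robot is clear of everything. I'll hand in.

```bash
python3 -c "
from rig import robot; print(robot.finish_job())"
```

```text
the job is handed in; nothing more can be done
None
```

The job is handed in at about 30.5 s of the 72 s allowed. The lid is shut over the turned rack, and the robot is touching nothing.

**What I did**
- I pushed the catch tab aside (about 3 N) while lifting the lip with the shut fingers, then opened the lid to about 1.65 rad.
- I gripped the rack by its plain ends and turned it a quarter turn onto the pad, four-hole face up. I then regripped it from above and set it down between the rails.
- I closed the lid and pressed it to its stop.

**Last checks**
- **Rack:** before closing, the top view showed the four holes up, the rack square to the cabinet, and its centre within about 1–2 mm of the nest.
- **Lid:** after I let go, its lip corners matched the fully shut position within about 3 px in the enlarged picture (under 1 px in the camera image).
- **Bystanders:** both cameras show nothing else moved.

**What went less well or disagreed**
- **Slips:** the finger slipped off the lip once while opening and once while closing. I redid both pushes.
- **Final press:** the fingertips briefly pressed the lip with about 48 N, well over the 3–10 N needed. The wrist limit is 120 N. The 40 N limit is stated for the arm and gripper body, and this was the fingertips.
- **Catch not seen:** it is hidden under the lip, so its springing back is inferred. The force rose to about 6 N near 0.1 rad, then fell away, and the lid stayed shut.
- **Cameras:** the two views disagreed by 3–8 mm when I triangulated points on the cabinet. The visible fingertips also looked 10–15 mm short of the reported TCP. I relied on contact forces at the critical points.

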